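# Fetch the spare sample probe from behind the wash bottles

### The arm

A 6-joint arm with a two-finger parallel gripper is mounted at the origin on the work surface. World frame = base frame: x ahead of the robot, y to its left, z up, the work surface at z = 0. Lengths are in m, angles in rad, forces in N, time in s.
With the tool pointing down it reaches from about 0.35 to 0.975 m from the base axis. Payload 4.9 kg.
Tool frame: the origin (TCP) lies at the very end of the fingers, on their centre line; the grasp point (between the pads) lies 19 mm behind it; x points along the fingers, z is the direction in which the jaws open and shut, and the axes are right-handed (so a half turn about x gives the same grasp; the last joint's range is limited). The gripper opens to 85 mm and grips with 20 to 120 N. Pads are 22 mm wide; open, the fingers measure 114 mm over their backs; the gripper's body (76 mm by 85 mm) begins 54 mm behind the grasp point. The pads swing forward as they close: fully open they stand 13 mm farther back than shut.
Start: joints at [-0.119, 0.053, 1.613, -0, 1.476, -0.119], TCP at [0.625, 0, 0.21] pointing down, gripper open.
Joint ranges: [-3.01, 3.01], [-1.01, 2.22], [0.06, 2.58], [-1.02, 4.17], [0.09, 2.62], [-3.14, 3.14]. Speed limits (rad/s): [2.57, 2.57, 3.14, 3.14, 3.14, 3.14].

### API

Orientations are given as a unit quaternion [w, x, y, z].
In Python, from plant import manip, viewer gives the robot as it stands.
- The arm moves only by the shell command python3 -m inch 'ROWS'. ROWS is JSON, a list of rows, each an object with "fingers": the opening, from -1 (shut) to 1 (fully open), so that 0 is half open; "delta_pos": the shift along the tool's x, y, z in cm, a list of three; "twist": the turn, a rotation vector about the tool's x, y, z in degrees, a list of three. A call has 1 to 5 rows; each row shifts and turns the commanded pose from where the row before left it, along the tool's axes as they then stand; what a row does not reach is not made up. A row lasts 1/8 s, in which the tool goes at most 62.5 mm and 10.7 degrees, less where a joint would pass 70% of its speed; a pose out of reach is approached as far as the arm can. A call is refused whole if a number of a shift passes 6.25 or a number of a turn 10.7, either way. A call with a gripper value outside its range is refused whole. The fingers move at their own pace and stop on an object; the grip force is fixed at half the most. Time passes only in rows, so rows that do not move let the fingers close. It gives the time, the measured TCP pose, the force and the opening at its end, in the units of the state.
- manip.state(): the state, without advancing time (a new reading comes with each control period).
- viewer.grab_frame(name): name is "scene" or "side" or "wrist"; returns a dict with "pixels" (400x640x3 uint8, blue, green, red), "range_z" (400x640 float32, m along the optical axis (not along the pixel's ray), 0 where there is no reading), "K" (3x3 intrinsics, pixels), "pose" (4x4, takes a point from camera to world coordinates). Camera axes: x right, y down, z forward; pixel columns grow to the right and rows downward; lengths in m; the calibration is good to about 2 mm. A picture is of the moment at which its call begins.
- manip.job_done(): hands the job in, once; it reports no verdict.
The state is a dict: "time": time; "joint_pos": joint angles; "joint_vel": joint speeds; "joint_efforts": joint torques, N m; "tool_pos": TCP position; "tool_rot": TCP orientation; "contact_force": force on the tool from outside, world axes, zero at the start; "ft_torque": the same for the moment, N m; "gripper_width": opening from 0.0 (shut) to 1.0 (fully open).
Only numpy, scipy, OpenCV 4.12 (cv2) and the standard library are available. Lean on these libraries where they do the work, as an engineer would, in place of code of your own. Each camera call takes 0.05 s, during which the arm holds its last target.

### The job

Stand the three bottles that block the way upright in the steel spill tray, then take the spare sample probe from behind them and lay it in the green V rests of the service stand, its heavy steel hub in the wide one, carried level all the way (its balance point is close to the hub). Then put each bottle back, upright and centred, on the plate that matches its cap's colour. Never tip a bottle over, and leave the tube rack where it is.

Things in the scene. Friction and masses are not known exactly. Their poses are not given: they have to be found in the camera images.
- bottle_red_mid (a point): Round white bottle, 200 g, with a red cap and red band. 106 mm tall in all: body 46 mm diameter up to 78 mm, then a shoulder, then the cap, 34 mm diameter, from 84 to 106 mm. The point is on its axis, half-way up (53 mm above its underside, z up). At the start it stands on the red plate.
- bottle_yellow_mid (a point): Round white bottle, 200 g, with a yellow cap and yellow band. 106 mm tall in all: body 46 mm diameter up to 78 mm, then a shoulder, then the cap, 34 mm diameter, from 84 to 106 mm. The point is on its axis, half-way up (53 mm above its underside, z up). At the start it stands on the yellow plate.
- bottle_blue_mid (a point): Round white bottle, 200 g, with a blue cap and blue band. 106 mm tall in all: body 46 mm diameter up to 78 mm, then a shoulder, then the cap, 34 mm diameter, from 84 to 106 mm. The point is on its axis, half-way up (53 mm above its underside, z up). At the start it stands on the blue plate.
- plate_red: Flat red plate, 52 x 52 x 2 mm, fixed on the light grey accessory tray (rim 12 mm high), its corners showing round the bottle. Origin at the centre of its underside, 4 mm above the bench; z up; x points to the probe behind (away from the robot), y along the row. The three plates, in any order, are 56 mm apart, so bottles stand only 10 mm apart: grip them front to back (along x).
- plate_yellow: Flat yellow plate, 52 x 52 x 2 mm, fixed on the light grey accessory tray (rim 12 mm high), its corners showing round the bottle. Origin at the centre of its underside, 4 mm above the bench; z up; x points to the probe behind (away from the robot), y along the row. The three plates, in any order, are 56 mm apart, so bottles stand only 10 mm apart: grip them front to back (along x).
- plate_blue: Flat blue plate, 52 x 52 x 2 mm, fixed on the light grey accessory tray (rim 12 mm high), its corners showing round the bottle. Origin at the centre of its underside, 4 mm above the bench; z up; x points to the probe behind (away from the robot), y along the row. The three plates, in any order, are 56 mm apart, so bottles stand only 10 mm apart: grip them front to back (along x).
- probe_balance (a point): Spare sample probe, 180 mm long, 130 g: black sleeve 12 mm thick (x -113 to +21 mm), heavy steel hub 22 mm thick (x +21 to +57), thin tip at the other end. The point is its balance point, on its axis; x along it to the hub. At the start level, axis 28 mm above the bench, 51 mm behind the bottles' axes, in white V rests at x = 39 and -85, 34 mm high; free between them.
- stand_notch (a point): Service stand, fixed: metal base 200 x 74 x 4 mm, two green V rests 34 mm high: a wide one (mouth 34 mm) for the hub, a narrow one (24 mm) for the sleeve. The point is over the wide V, 28 mm above the bench, where the middle of the seated hub lies; x level from narrow V (x = -124 mm) to wide V, z up. The seated probe's balance point is at x = -39 mm, y = z = 0.
- spill_tray: Empty steel spill tray, fixed, 240 (x) x 120 (y) mm outside, walls 4 mm thick and 14 mm high, floor 4 mm thick, room for three bottles in a row. Origin at the centre of its underside on the bench, x along its length, z up.
- tube_rack: Grey rack with five capped sample tubes in a row, 30 (x) x 124 (y) x 82 mm, loose, beyond the accessory tray; it stays where it is. Origin at the centre of its underside, z up.
Things that resemble listed ones, but are neither listed nor needed, are in the scene too. What is shaped like the part that bears probe_balance but orange is not meant.

How it is judged:
On the way, in this order (a step that is already met when the one before it is completed fails the run):
1. all three bottles stand upright in the spill tray (x of bottle_red_mid in the frame of spill_tray between -0.096 and 0.096 m and y of bottle_red_mid in the frame of spill_tray between -0.036 and 0.036 m and z of bottle_red_mid in the frame of spill_tray between 0.05 and 0.064 m and angle between each of bottle_red_mid, bottle_yellow_mid, bottle_blue_mid's own z axis and vertical below 0.1 rad and linear speed of each of bottle_red, bottle_yellow, bottle_blue below 0.03 m/s and x of bottle_yellow_mid in the frame of spill_tray between -0.096 and 0.096 m and y of bottle_yellow_mid in the frame of spill_tray between -0.036 and 0.036 m and z of bottle_yellow_mid in the frame of spill_tray between 0.05 and 0.064 m and x of bottle_blue_mid in the frame of spill_tray between -0.096 and 0.096 m and y of bottle_blue_mid in the frame of spill_tray between -0.036 and 0.036 m and z of bottle_blue_mid in the frame of spill_tray between 0.05 and 0.064 m), for 0.2 s.
2. the probe lies in the service stand, its hub in the wide V (x of probe_balance in the frame of stand_notch between -0.049 and -0.029 m and y of probe_balance in the frame of stand_notch between -0.006 and 0.006 m and z of probe_balance in the frame of stand_notch between -0.005 and 0.006 m and x of stand_notch in the frame of probe_balance above 0 m and angle between the x axis of probe_balance and the x axis of stand_notch, either way round below 0.1 rad and linear speed of probe below 0.03 m/s), for 0.2 s.
At the end, for the whole second after the job is handed in: Each bottle stands upright and at rest on the plate of its cap's colour, its axis within 12 mm of the plate's centre; the probe lies at rest in both V rests of the service stand, hub in the wide one, within 10 mm along the stand and 6 mm across it, parallel to it within 6 degrees (all of step 2 and horizontal distance between bottle_red_mid and plate_red below 0.012 m and z of bottle_red_mid in the frame of plate_red between 0.048 and 0.062 m and angle between each of bottle_red_mid, bottle_yellow_mid, bottle_blue_mid's own z axis and vertical below 0.1 rad and linear speed of each of bottle_red, bottle_yellow, bottle_blue below 0.03 m/s and horizontal distance between bottle_yellow_mid and plate_yellow below 0.012 m and z of bottle_yellow_mid in the frame of plate_yellow between 0.048 and 0.062 m and horizontal distance between bottle_blue_mid and plate_blue below 0.012 m and z of bottle_blue_mid in the frame of plate_blue between 0.048 and 0.062 m); the robot touches nothing.
It fails at once if a bottle is tipped more than 35 degrees (angle between any of bottle_red_mid, bottle_yellow_mid, bottle_blue_mid's own z axis and vertical above 0.61 rad).
It fails at once if the probe is tipped more than 25 degrees from level (angle between probe_balance's own x axis and vertical below 1.135 rad or angle between probe_balance's own x axis and vertical above 2.007 rad).
It fails at once if the tube rack is moved by more than 15 mm (distance of tube_rack from where it was at the start of the episode above 0.015 m).
It also fails if it takes over 147 s, if anything falls off the work surface, if the arm or the gripper's body presses on something with over 40 N, if the wrist force passes 120 N, or if a joint passes its speed limit or range.

## Working session

There is one attempt and no reset: what is moved stays moved. The work goes in short steps, Python scripts to look and compute and a shell command to move; the robot and the scene stay as the last step left them, time stands still between calls to the robot, and variables do not carry over. Pictures are saved under pics/ and viewed, and the job is handed in when it is done.

```bash
ls; mkdir -p pics; cat > h.py <<'E'
import numpy as np, cv2
from plant import manip, viewer
def grab(n):
    f=viewer.grab_frame(n); np.savez('last_%s.npz'%n,**{k:np.array(v) for k,v in f.items()}); return f
def load(n): return np.load('last_%s.npz'%n)
def pts(f):
    z=np.array(f['range_z'],float);K=f['K'];h,w=z.shape
    u,v=np.meshgrid(np.arange(w),np.arange(h))
    c=np.stack([(u-K[0,2])/K[0,0]*z,(v-K[1,2])/K[1,1]*z,z],-1)
    P=np.array(f['pose']);p=c@P[:3,:3].T+P[:3,3]; p[z<=0]=np.nan
    return p
def ray(f,u,v,zp):
    K=f['K'];P=np.array(f['pose']);d=P[:3,:3]@np.array([(u-K[0,2])/K[0,0],(v-K[1,2])/K[1,1],1]);o=P[:3,3]
    return o+d*(zp-o[2])/d[2]
E
python3 - <<'E'
from h import *
for n in('scene','side','wrist'):
    f=grab(n);cv2.imwrite('pics/%s0.png'%n,f['pixels']);print(n,np.round(f['pose'],3).tolist())
s=manip.state();print(s)
E
```

```text
pics
scene [[-0.846, 0.359, -0.394, 1.089], [0.533, 0.562, -0.632, 0.852], [-0.006, -0.745, -0.667, 0.832], [0.0, 0.0, 0.0, 1.0]]
side [[0.945, -0.242, 0.222, 0.34], [-0.327, -0.65, 0.686, -0.777], [-0.022, -0.72, -0.693, 0.967], [0.0, 0.0, 0.0, 1.0]]
wrist [[1.0, -0.0, -0.002, 0.625], [-0.001, -0.953, -0.304, 0.079], [-0.002, 0.304, -0.953, 0.372], [0.0, 0.0, 0.0, 1.0]]
{'time': 0.15, 'joint_pos': array([-1.18974714e-01,  5.32502418e-02,  1.61401072e+00,  3.30609351e-06,
        1.47601330e+00, -1.18989513e-01]), 'joint_vel': array([-0.00051857, -0.00153821, -0.00323636, -0.00026698, -0.00111881,
        0.00102932]), 'joint_efforts': array([ 5.10442842e-04, -3.94241810e+01, -3.70721948e+01, -1.15854355e-04,
        4.61802789e-03,  5.00508997e-05]), 'tool_pos': array([6.24460767e-01, 8.16759142e-05, 2.09098360e-01]), 'tool_rot': array([7.06516333e-01, 6.66075577e-05, 7.07696730e-01, 7.68487677e-05]), 'contact_force': array([ 0.00085792,  0.44074721, -0.67190654]), 'ft_torque': array([-0.01050028,  0.04970962,  0.00958497]), 'gripper_width': 1.0001049703918803}
```

View pics/scene0.png

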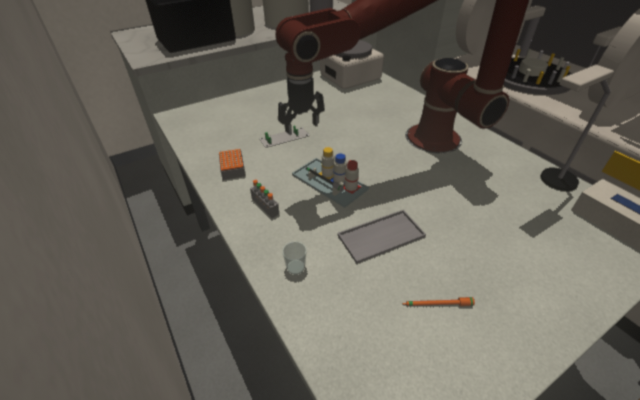

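View pics/side0.png

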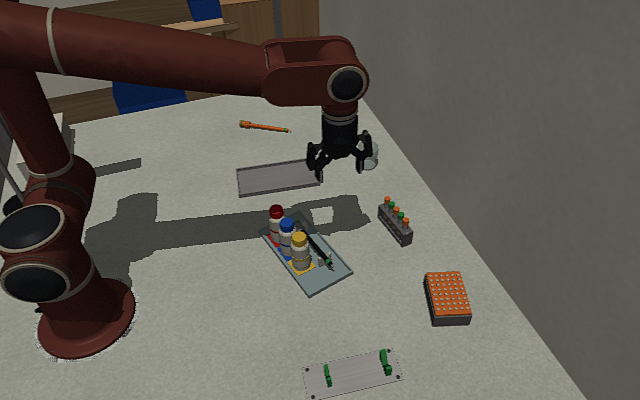

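View pics/wrist0.png

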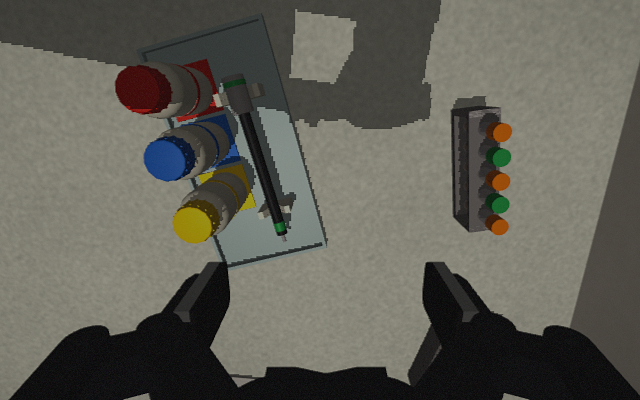

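The wrist view shows the red, blue and yellow bottles (caps at 143,90; 170,160; 195,224), with the probe behind them. Its hub is at (237,92) and its tip at (283,238). In the side view the stand is at (352,372), the spill tray at (278,177) and the orange decoy at (265,126). Next I measure them.

```bash
cat > m1.py <<'E'
from h import *
def hsv(f): return cv2.cvtColor(np.array(f['pixels']),cv2.COLOR_BGR2HSV)
f=load('wrist');p=pts(f);H=hsv(f)
rng={'red':[((0,150,40),(8,255,255)),((172,150,40),(180,255,255))],'yellow':[((20,150,60),(32,255,255))],'blue':[((100,150,40),(125,255,255))],'green':[((45,120,30),(85,255,255))]}
def mask(H,c):
    m=np.zeros(H.shape[:2],bool)
    for a,b in rng[c]: m|=cv2.inRange(H,a,b)>0
    return m
if __name__=='__main__':
  for c in('red','yellow','blue'):
    m=mask(H,c)&(p[...,0]<0.62)&(np.arange(640)[None]<330)
    top=m&(p[...,2]>0.105); q=p[top]
    cc=(np.nanmin(q,0)+np.nanmax(q,0))/2
    (cx,cy),r=cv2.minEnclosingCircle(np.argwhere(cv2.erode(top.astype(np.uint8),np.ones((3,3)))>0)[:,::-1].astype(np.float32))
    print(c,'cap',len(q),cc.round(4),np.nanmedian(q,0).round(4),'circ',cx,cy,r,ray(f,cx,cy,.112).round(4))
    pl=m&(p[...,2]<0.012); q=p[pl][:,:2].astype(np.float32)
    rect=cv2.minAreaRect(q); print('  plate',len(q),rect,np.nanmedian(p[pl][:,2]))
  # tray top/bottom, probe
  m=(p[...,2]>0.026)&(p[...,2]<0.05)&(np.arange(640)[None]<330)&(np.arange(640)[None]>215)
  dark=m&(H[...,2]<60)
  q=p[dark]; print('dark sleeve',len(q),np.nanmin(q,0),np.nanmax(q,0))
  vx,vy,x0,y0=cv2.fitLine(q[:,:2].astype(np.float32),cv2.DIST_HUBER,0,.01,.01).ravel();print(vx,vy,x0,y0,np.degrees(np.arctan2(vy,vx)))
  # elevated stuff along row
  d=np.array([vx,vy]); 
  for t in np.arange(-.12,.12,.01):
    c=(p[...,:2]-[x0,y0])@d; l=(p[...,:2]-[x0,y0])@np.array([-vy,vx])
    s=(abs(c-t)<.005)&(abs(l)<.02)&(p[...,2]>.022)
    if s.sum()>3: print(round(t,3),s.sum(),'lat',np.percentile(l[s],[2,98]).round(4),'z',np.percentile(p[...,2][s],[50,98]).round(4),np.median(np.array(f['pixels'])[s],0))
E
python3 m1.py
```

```text
red cap 1759 [0.4851 0.0819 0.1091] [0.4859 0.0822 0.1106] circ 139.4947509765625 88.58518981933594 24.34703826904297 [0.487  0.0825 0.112 ]
  plate 526 ((0.4840644299983978, 0.08181966841220856), (0.05108928680419922, 0.051904596388339996), 14.196187973022461) 0.004707049294281479
yellow cap 1210 [ 0.5125 -0.0254  0.1089] [ 0.5126 -0.0249  0.1108] circ 193.2954559326172 223.51136779785156 19.458293914794922 [ 0.5138 -0.0242  0.112 ]
  plate 515 ((0.5115318894386292, -0.026276759803295135), (0.05166352912783623, 0.051475800573825836), 14.658371925354004) 0.004897460300016809
blue cap 1454 [0.4974 0.0289 0.1092] [0.4983 0.0297 0.1107] circ 166.0 159.5 21.569753646850586 [0.4989 0.0297 0.112 ]
  plate 520 ((0.49967262148857117, 0.028224803507328033), (0.04793786257505417, 0.05151345953345299), 14.642682075500488) 0.0048420035033475695
dark sleeve 2596 [ 0.5091112  -0.06968342  0.02601135] [0.58500789 0.09790794 0.04996637]
0.23914719 -0.9709833 0.55702215 0.0059200213 -76.16378
-0.09 196 lat [-0.0114  0.0087] z [0.0362 0.0386] [44. 48. 47.]
-0.08 368 lat [-0.0187  0.0189] z [0.034  0.0
[... 407 characters left out ...]
23.]
-0.01 3492 lat [-0.0041  0.0086] z [0.3032 0.3133] [15. 15. 15.]
-0.0 3669 lat [0.0005 0.0198] z [0.2938 0.3106] [16. 16. 16.]
0.01 1715 lat [-0.003   0.0141] z [0.2959 0.2996] [18. 16. 17.]
0.02 201 lat [-0.0062  0.02  ] z [0.0334 0.2963] [19. 18. 19.]
0.03 103 lat [-0.0064  0.0048] z [0.0319 0.034 ] [23. 21. 21.]
0.04 114 lat [-0.0105  0.015 ] z [0.0318 0.0338] [23. 23. 23.]
0.05 297 lat [-0.018   0.0165] z [0.0318 0.0346] [68. 75. 77.]
0.06 97 lat [-0.0058  0.0051] z [0.0319 0.034 ] [25. 28. 21.]
0.07 97 lat [-0.0059  0.0053] z [0.0322 0.034 ] [38. 86. 23.]
0.08 39 lat [-0.0057  0.005 ] z [0.0295 0.0332] [59. 61. 63.]
0.09 6 lat [-0.0016  0.0005] z [0.0285 0.0288] [ 98.5 101.5 103. ]
```

```bash
python3 - <<'E'
from h import *
from m1 import mask
for n in('side','scene'):
    f=load(n);p=pts(f);im=np.array(f['pixels']);H=cv2.cvtColor(im,cv2.COLOR_BGR2HSV)
    m=mask(H,'green'); nl,lab,st,ce=cv2.connectedComponentsWithStats(m.astype(np.uint8))
    for i in range(1,nl):
        if st[i,4]>8: q=p[lab==i];print(n,'green',st[i],np.nanmedian(q,0).round(3),np.nanmin(q,0).round(3),np.nanmax(q,0).round(3))
    cv2.imwrite('pics/%s_stand.png'%n,cv2.resize(im[330:400,290:420] if n=='side' else im[115:155,245:325],None,fx=6,fy=6,interpolation=cv2.INTER_CUBIC))
    cv2.imwrite('pics/%s_tray.png'%n,cv2.resize(im[145:205,225:335] if n=='side' else im[205:265,330:435],None,fx=6,fy=6,interpolation=cv2.INTER_CUBIC))
    # tube rack
    
E
```

```text
side green [389 201   6   8  35] [0.776 0.02  0.08 ] [0.769 0.013 0.071] [0.783 0.032 0.084]
side green [398 212   6   8  42] [ 0.781 -0.024  0.08 ] [ 0.774 -0.029  0.067] [ 0.79  -0.013  0.086]
side green [325 259   6   5  21] [ 0.569 -0.062  0.033] [ 0.566 -0.069  0.009] [ 0.583 -0.044  0.037]
side green [380 349  12  27 152] [ 0.597 -0.344  0.023] [ 0.589 -0.37   0.005] [ 0.605 -0.326  0.036]
side green [324 364   8  23  80] [ 0.474 -0.333  0.028] [ 0.469 -0.352  0.005] [ 0.479 -0.317  0.037]
```

View pics/side_stand.png

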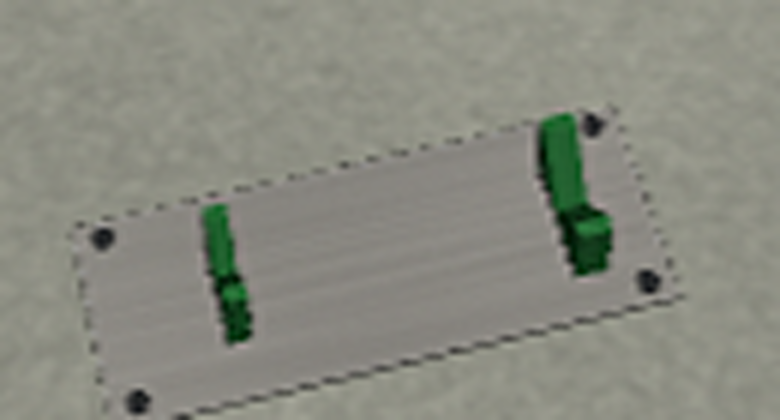

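View pics/side_tray.png

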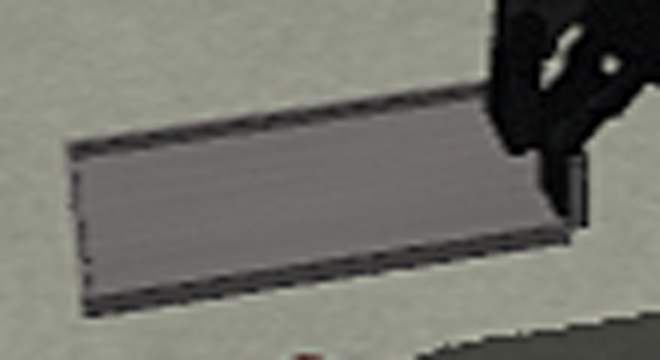

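```bash
python3 - <<'E'
from h import *
from m1 import mask
f=load('side');p=pts(f);im=np.array(f['pixels']);H=cv2.cvtColor(im,cv2.COLOR_BGR2HSV)
u,v=np.meshgrid(np.arange(640),np.arange(400))
# stand base via height band and location
s=(v>340)&(u>290)&(u<415)&(p[...,2]>.0025)&(p[...,2]<.04)
q=p[s][:,:2].astype(np.float32);print('stand',len(q),cv2.minAreaRect(q))
for lo,hi in((374,398),(318,336)):
  g=mask(H,'green')&(v>340)&(u>lo)&(u<hi)
  for a,b in((.005,.015),(.015,.025),(.025,.038),(.032,.038)):
    k=g&(p[...,2]>a)&(p[...,2]<b); q=p[k]; print(lo,a,len(q),q.mean(0).round(4),q.min(0).round(4),q.max(0).round(4))
# spill tray
for n,box in(('side',(225,335,145,205)),('scene',(330,435,205,265))):
  f=load(n);p=pts(f)
  s=(u>=box[0])&(u<box[1])&(v>=box[2])&(v<box[3])&(p[...,2]>.009)&(p[...,2]<.02)
  q=p[s][:,:2].astype(np.float32);print(n,len(q),cv2.minAreaRect(q),np.median(p[s][:,2]))
  s=(u>=box[0])&(u<box[1])&(v>=box[2])&(v<box[3])&(p[...,2]>.0025)&(p[...,2]<.02)
  q=p[s][:,:2].astype(np.float32);print(n,len(q),cv2.minAreaRect(q))
# rack
f=load('wrist');p=pts(f);s=(u>440)&(u<520)&(v<240)&(p[...,2]>.03)&(p[...,2]<.1);print('rack',cv2.minAreaRect(p[s][:,:2].astype(np.float32)))
E
```

```text
stand 3053 ((0.5338528156280518, -0.33121076226234436), (0.13113544881343842, 0.2698230743408203), 70.82603454589844)
374 0.005 34 [ 0.5964 -0.3525  0.0118] [ 0.5901 -0.3697  0.007 ] [ 0.6026 -0.3373  0.0145]
374 0.015 47 [ 0.5974 -0.3484  0.0198] [ 0.5892 -0.3702  0.0153] [ 0.6054 -0.3295  0.0249]
374 0.025 69 [ 0.597  -0.3465  0.0305] [ 0.5889 -0.3699  0.025 ] [ 0.6047 -0.3258  0.036 ]
374 0.032 27 [ 0.597  -0.3485  0.0337] [ 0.5889 -0.3693  0.0321] [ 0.6047 -0.3258  0.036 ]
318 0.005 7 [ 0.4732 -0.3501  0.009 ] [ 0.47   -0.3514  0.0054] [ 0.4786 -0.3454  0.0122]
318 0.015 21 [ 0.4736 -0.3381  0.0204] [ 0.4706 -0.3523  0.0151] [ 0.4771 -0.3275  0.0244]
318 0.025 51 [ 0.4742 -0.3346  0.0313] [ 0.469  -0.3514  0.0251] [ 0.4787 -0.3168  0.0371]
318 0.032 25 [ 0.474  -0.3351  0.0345] [ 0.4691 -0.3514  0.032 ] [ 0.4786 -0.3168  0.0371]
side 372 ((0.5375512838363647, 0.31553107500076294), (0.1304938793182373, 0.23810723423957825), 82.16016387939453) 0.012856967718890111
side 2177 ((0.5426675081253052, 0.3381098508834839), (0.2773379385471344, 0.3548916280269623), 70.17605590820312)
scene 444 ((0.5333388447761536, 0.2677268385887146), (0.22709424793720245, 0.2428806871175766), 82.81597900390625) 0.0133492933529466
scene 2622 ((0.5186084508895874, 0.314884215593338), (0.24655158817768097, 0.34462296962738037), 57.40156173706055)
rack ((0.7806614637374878, 0.003326110541820526), (0.031278096139431, 0.1248626708984375), 7.508987903594971)
```

The enlarged crops confirm the stand: the wide V is on the right (world ≈ .597, -.348) and the narrow V on the left (.474, -.335). The spill tray is the grey walled tray. I'll refine both fits in-plane by colour.

```bash
python3 - <<'E'
from h import *
u,v=np.meshgrid(np.arange(640),np.arange(400))
for n,box,zp,nm in(('side',(225,318,145,205),.014,'tray'),('scene',(330,435,205,265),.014,'tray'),('side',(295,410,335,400),.004,'stand'),('scene',(250,318,120,152),.004,'stand')):
  f=load(n);im=np.array(f['pixels']).astype(int);x0,x1,y0,y1=box
  c=im[y0:y1,x0:x1]; d=c[...,1]-c[...,0]  # g-b
  print(n,nm,'bench g-b',np.median(d[:3]),'centre',np.median(d[d.shape[0]//2-4:d.shape[0]//2+4, 30:60]))
  m=((c[...,1]-c[...,0])<6)&(c.sum(2)>60) 
  m=cv2.morphologyEx(m.astype(np.uint8),cv2.MORPH_OPEN,np.ones((3,3)))
  m=cv2.morphologyEx(m,cv2.MORPH_CLOSE,np.ones((9,9)))
  k,_=cv2.findContours(m,cv2.RETR_EXTERNAL,cv2.CHAIN_APPROX_NONE);k=max(k,key=cv2.contourArea)[:,0]+[x0,y0]
  w=np.array([ray(f,a,b,zp)[:2] for a,b in k],np.float32)
  r=cv2.minAreaRect(w);print('  ',r,cv2.boxPoints(r).round(3).tolist())
  for t in range(2): pass
  im2=np.array(f['pixels']).copy();im2[k[:,1],k[:,0]]=(0,0,255);cv2.imwrite('pics/m_%s_%s.png'%(n,nm),cv2.resize(im2[y0:y1,x0:x1],None,fx=5,fy=5))
E
```

```text
side tray bench g-b 12.0 centre 2.0
   ((0.539738655090332, 0.30700743198394775), (0.13585878908634186, 0.24270717799663544), 81.94149017333984) [[0.4099999964237213, 0.25699999928474426], [0.6499999761581421, 0.22300000488758087], [0.6690000295639038, 0.3569999933242798], [0.42899999022483826, 0.39100000262260437]]
scene tray bench g-b 15.0 centre 4.0
   ((0.5468888878822327, 0.32617661356925964), (0.13269534707069397, 0.2461366206407547), 83.22958374023438) [[0.4169999957084656, 0.2750000059604645], [0.6610000133514404, 0.2460000067949295], [0.6769999861717224, 0.3779999911785126], [0.43299999833106995, 0.40700000524520874]]
side stand bench g-b 12.0 centre 6.0
   ((0.4348732531070709, -0.3600039780139923), (0.008356352336704731, 0.008084607310593128), 71.81670379638672) [[0.4300000071525574, -0.3630000054836273], [0.43700000643730164, -0.36500000953674316], [0.4399999976158142, -0.3569999933242798], [0.4320000112056732, -0.35499998927116394]]
scene stand bench g-b 15.0 centre 8.0
   ((0.48788246512413025, -0.4029536545276642), (0.1204565092921257, 0.04491156339645386), 61.36216735839844) [[0.4390000104904175, -0.4449999928474426], [0.4790000021457672, -0.46700000762939453], [0.5360000133514404, -0.3610000014305115], [0.4970000088214874, -0.33899998664855957]]
```

```bash
cat > go.py <<'E'
import sys,numpy as np
from plant import manip
from scipy.spatial.transform import Rotation as R
x,y,z,psi=map(float,sys.argv[1:5])
s=manip.state();p=np.array(s['tool_pos']);q=s['tool_rot'];r=R.from_quat([q[1],q[2],q[3],q[0]]).as_matrix()
T=R.from_euler('z',psi,degrees=True).as_matrix()@np.array([[0,0,1],[0,1,0],[-1,0,0]],float)
d=np.array([x,y,z])-p
print('t',round(s['time'],2),'p',p.round(4),'psi',np.degrees(np.arctan2(r[1,2],r[0,2])).round(2),'grip',round(s['gripper_width'],3),'F',np.round(s['contact_force'],1))
print('delta cm now-frame',(r.T@d*100).round(2),' rotated-frame',(T.T@d*100).round(2),' twist',np.degrees(R.from_matrix(r.T@T).as_rotvec()).round(2))
E
python3 go.py .485 .082 .15 14.3
```

```text
t 0.15 p [6.245e-01 1.000e-04 2.091e-01] psi 0.0 grip 1.0 F [ 0.   0.4 -0.7]
delta cm now-frame [  5.93   8.19 -13.94]  rotated-frame [  5.91  11.38 -11.49]  twist [-14.3   -0.09  -0.02]
```

```bash
python3 -m inch '[{"fingers":1,"delta_pos":[0,0,0],"twist":[-7.15,0,0]},{"fingers":1,"delta_pos":[0,0,0],"twist":[-7.15,0,0]},{"fingers":1,"delta_pos":[0,5.7,-5.7],"twist":[0,0,0]},{"fingers":1,"delta_pos":[2,5.7,-5.7],"twist":[0,0,0]},{"fingers":1,"delta_pos":[3,0,0],"twist":[0,0,0]}]'; python3 go.py .485 .082 .056 14.3
```

```text
time: 0.78
tool_pos: [0.5171, 0.0646, 0.1654]
tool_rot: [0.702, -0.089, 0.701, 0.089]
contact_force: [1.3, -0.3, -0.3]
gripper_width: 1.0
t 0.78 p [0.5171 0.0646 0.1654] psi 14.45 grip 1.0 F [ 1.3 -0.3 -0.3]
delta cm now-frame [10.93  2.49 -2.7 ]  rotated-frame [10.94  2.48 -2.68]  twist [0.15 0.13 0.01]
```

```bash
python3 -m inch '[{"fingers":1,"delta_pos":[0,0,0],"twist":[0,0,0]},{"fingers":1,"delta_pos":[0,0,0],"twist":[0,0,0]}]'; python3 go.py .485 .082 .056 14.3
```

```text
time: 1.02
tool_pos: [0.5199, 0.0627, 0.166]
tool_rot: [0.702, -0.088, 0.701, 0.088]
contact_force: [0.3, 0.3, 0.8]
gripper_width: 1.007
t 1.02 p [0.5199 0.0627 0.166 ] psi 14.28 grip 1.007 F [0.3 0.3 0.8]
delta cm now-frame [11.    2.74 -2.91]  rotated-frame [11.    2.74 -2.9 ]  twist [-0.02  0.06  0.02]
```

```bash
python3 -m inch '[{"fingers":1,"delta_pos":[0,1.4,-1.5],"twist":[0,0,0]},{"fingers":1,"delta_pos":[0,1.3,-1.4],"twist":[0,0,0]},{"fingers":1,"delta_pos":[2,0,0],"twist":[0,0,0]},{"fingers":1,"delta_pos":[0,0,0],"twist":[0,0,0]}]'; python3 go.py .485 .082 .056 14.3; python3 - <<'E'
from h import *
cv2.imwrite('pics/w1.png',grab('wrist')['pixels'])
E
```

```text
time: 1.52
tool_pos: [0.4838, 0.0815, 0.1432]
tool_rot: [0.701, -0.088, 0.703, 0.088]
contact_force: [0.7, -0.3, -0.4]
gripper_width: 0.998
t 1.52 p [0.4838 0.0815 0.1432] psi 14.27 grip 0.998 F [ 0.7 -0.3 -0.4]
delta cm now-frame [8.72 0.02 0.16]  rotated-frame [8.72 0.02 0.13]  twist [-0.03 -0.17 -0.03]
```

View pics/w1.png

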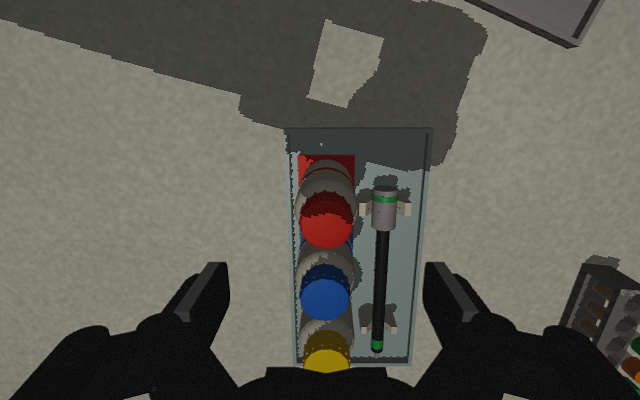

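The view shows the red cap at (326,225), centred between the fingertips, with the probe clear to the right at x≈382. I'll re-measure the caps from here, then descend.

```bash
python3 - <<'E'
from h import *
from m1 import mask
f=load('wrist');p=pts(f);H=cv2.cvtColor(f['pixels'],cv2.COLOR_BGR2HSV)
for c in('red','blue','yellow'):
    t=mask(H,c)&(p[...,2]>.105)&(p[...,2]<.12);q=p[t];print(c,len(q),((q.min(0)+q.max(0))/2).round(4),np.median(q,0).round(4))
m=(p[...,2]>.024)&(p[...,2]<.034)&(H[...,2]<50);q=p[m&(np.arange(640)[None]>365)&(np.arange(640)[None]<400)]
print(cv2.fitLine(q[:,:2].astype(np.float32),cv2.DIST_HUBER,0,.01,.01).ravel())
E
```

```text
red 2164 [0.4839 0.0823 0.109 ] [0.4834 0.0833 0.1107]
blue 1810 [0.4964 0.0291 0.1088] [0.4956 0.031  0.1107]
yellow 1022 [ 0.5115 -0.0198  0.1089] [ 0.5091 -0.0191  0.1107]
[ 0.24754922 -0.96887535  0.5545811   0.00704842]
```

```bash
python3 -m inch '[{"fingers":1,"delta_pos":[3,0,0.1],"twist":[0,0,0]},{"fingers":1,"delta_pos":[3,0,0.1],"twist":[0,0,0]},{"fingers":1,"delta_pos":[2.5,0,0],"twist":[0,0,0]},{"fingers":1,"delta_pos":[0,0,0],"twist":[0,0,0]}]'; python3 go.py .485 .082 .056 14.3
```

```text
time: 2.08
tool_pos: [0.4849, 0.082, 0.058]
tool_rot: [0.7, -0.088, 0.703, 0.088]
contact_force: [0.2, 0.1, 0.1]
gripper_width: 0.999
t 2.08 p [0.4849 0.082  0.058 ] psi 14.27 grip 0.999 F [0.2 0.1 0.1]
delta cm now-frame [ 0.2  -0.    0.01]  rotated-frame [ 0.2  -0.    0.01]  twist [-0.03 -0.27 -0.06]
```

```bash
python3 -m inch '[{"fingers":-1,"delta_pos":[0.2,0,0],"twist":[0,0,0]},{"fingers":-1,"delta_pos":[0,0,0],"twist":[0,0,0]},{"fingers":-1,"delta_pos":[0,0,0],"twist":[0,0,0]},{"fingers":-1,"delta_pos":[0,0,0],"twist":[0,0,0]},{"fingers":-1,"delta_pos":[0,0,0],"twist":[0,0,0]}]'; python3 go.py .485 .082 .15 14.3
```

```text
time: 2.7
tool_pos: [0.4875, 0.082, 0.0625]
tool_rot: [0.702, -0.089, 0.701, 0.088]
contact_force: [-8.8, -2.2, 17.8]
gripper_width: 0.378
t 2.7 p [0.4875 0.082  0.0625] psi 14.33 grip 0.378 F [-8.8 -2.2 17.8]
delta cm now-frame [-8.75  0.05 -0.23]  rotated-frame [-8.75  0.06 -0.24]  twist [0.03 0.04 0.09]
```

```bash
python3 - <<'E'
from h import *
f=grab('side')
cv2.imwrite('pics/s2.png',cv2.resize(f['pixels'][140:300,200:400],None,fx=4,fy=3.75))
E
```

```text
(no output)
```

View pics/s2.png

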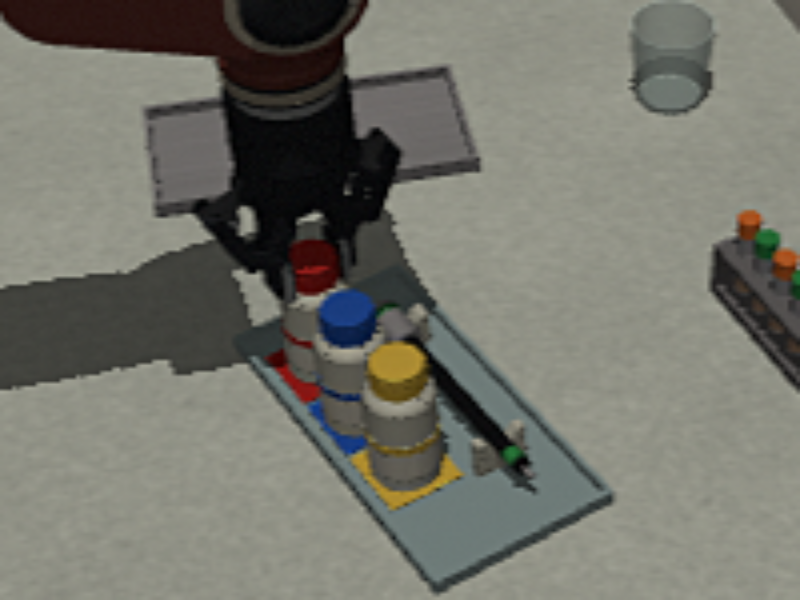

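The tips wedged on the shoulder and cap. The bottle is still upright. I'll reopen and grip about 12 mm lower.

```bash
python3 -m inch '[{"fingers":1,"delta_pos":[0,0,0],"twist":[0,0,0]},{"fingers":1,"delta_pos":[0,0,0],"twist":[0,0,0]},{"fingers":1,"delta_pos":[0,0,0],"twist":[0,0,0]},{"fingers":1,"delta_pos":[0,0,0],"twist":[0,0,0]},{"fingers":1,"delta_pos":[0,0,0],"twist":[0,0,0]}]'; python3 go.py .485 .082 .047 14.3
```

```text
time: 3.38
tool_pos: [0.4861, 0.0824, 0.0578]
tool_rot: [0.701, -0.088, 0.702, 0.088]
contact_force: [-0.0, -0.1, -0.5]
gripper_width: 0.998
t 3.38 p [0.4861 0.0824 0.0578] psi 14.3 grip 0.998 F [-0.  -0.1 -0.5]
delta cm now-frame [ 1.08 -0.01 -0.12]  rotated-frame [ 1.08 -0.01 -0.12]  twist [ 0.   -0.02 -0.01]
```

```bash
python3 -m inch '[{"fingers":1,"delta_pos":[1.1,0,0],"twist":[0,0,0]},{"fingers":1,"delta_pos":[0,0,0],"twist":[0,0,0]},{"fingers":1,"delta_pos":[0,0,0],"twist":[0,0,0]}]'; python3 -m inch '[{"fingers":-1,"delta_pos":[0,0,0],"twist":[0,0,0]},{"fingers":-1,"delta_pos":[0,0,0],"twist":[0,0,0]},{"fingers":-1,"delta_pos":[0,0,0],"twist":[0,0,0]},{"fingers":-1,"delta_pos":[0,0,0],"twist":[0,0,0]},{"fingers":-1,"delta_pos":[0,0,0],"twist":[0,0,0]}]';python3 go.py .485 .082 .047 14.3
```

```text
time: 3.75
tool_pos: [0.486, 0.0824, 0.0466]
tool_rot: [0.701, -0.088, 0.702, 0.088]
contact_force: [-0.2, 0.8, 1.0]
gripper_width: 1.001
time: 4.38
tool_pos: [0.487, 0.0824, 0.0478]
tool_rot: [0.702, -0.088, 0.701, 0.088]
contact_force: [2.0, -0.2, 4.1]
gripper_width: 0.508
t 4.38 p [0.487  0.0824 0.0478] psi 14.3 grip 0.508 F [ 2.  -0.2  4.1]
delta cm now-frame [ 0.08  0.01 -0.2 ]  rotated-frame [ 0.08  0.01 -0.2 ]  twist [-0.    0.09  0.02]
```

```bash
python3 -m inch '[{"fingers":-1,"delta_pos":[-2,0,0],"twist":[0,0,0]},{"fingers":-1,"delta_pos":[-3.2,0,0],"twist":[0,0,0]},{"fingers":-1,"delta_pos":[0,4.2,0],"twist":[0,0,0]},{"fingers":-1,"delta_pos":[0,4.2,0],"twist":[0,0,0]},{"fingers":-1,"delta_pos":[0,0,0],"twist":[0,0,0]}]';python3 go.py .6055 .309 .1 82.5
```

```text
time: 5.0
tool_pos: [0.4636, 0.1654, 0.0977]
tool_rot: [0.7, -0.089, 0.702, 0.089]
contact_force: [-0.4, -0.9, -0.6]
gripper_width: 0.512
t 5.0 p [0.4636 0.1654 0.0977] psi 14.51 grip 0.512 F [-0.4 -0.9 -0.6]
delta cm now-frame [-0.27 10.35 17.33]  rotated-frame [ -0.23 -12.19  16.09]  twist [-67.99  -0.12  -0.12]
```

```bash
python3 - <<'E'
from h import *
f=grab('side')
cv2.imwrite('pics/s3.png',cv2.resize(f['pixels'][100:300,200:420],None,fx=3.5,fy=3))
E
```

```text
(no output)
```

View pics/s3.png

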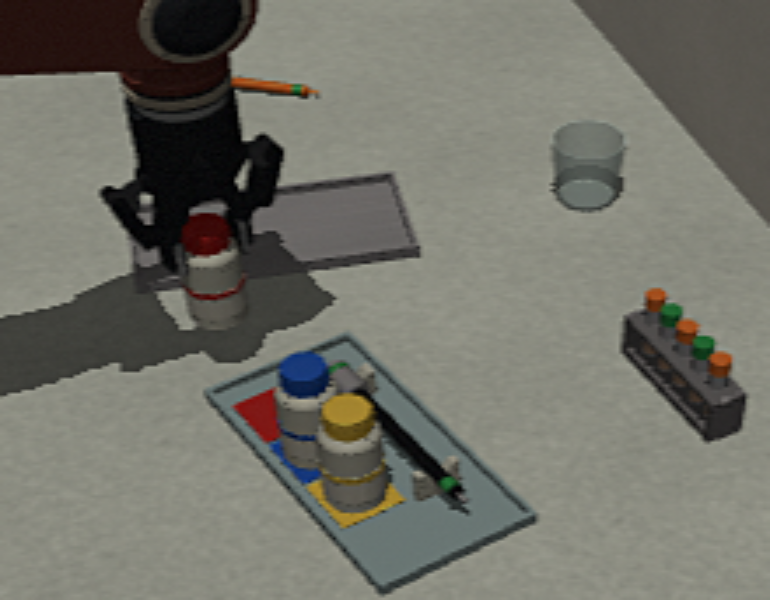

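Red is held upright, over (210,270) in the crop. Now carrying it to the tray.

```bash
python3 -m inch '[{"fingers":-1,"delta_pos":[0,2.05,3.45],"twist":[0,0,0]},{"fingers":-1,"delta_pos":[0,2.05,3.45],"twist":[0,0,0]},{"fingers":-1,"delta_pos":[0,2.05,3.45],"twist":[0,0,0]},{"fingers":-1,"delta_pos":[0,2.05,3.45],"twist":[0,0,0]},{"fingers":-1,"delta_pos":[0,2.05,3.45],"twist":[0,0,0]}]';python3 -m inch '[{"fingers":-1,"delta_pos":[0,0,0],"twist":[-10,0,0]},{"fingers":-1,"delta_pos":[0,0,0],"twist":[-10,0,0]},{"fingers":-1,"delta_pos":[0,0,0],"twist":[-10,0,0]},{"fingers":-1,"delta_pos":[0,0,0],"twist":[-10,0,0]},{"fingers":-1,"delta_pos":[0,0,0],"twist":[-10,0,0]}]';python3 -m inch '[{"fingers":-1,"delta_pos":[0,0,0],"twist":[-9,0,0]},{"fingers":-1,"delta_pos":[0,0,0],"twist":[-9,0,0]},{"fingers":-1,"delta_pos":[0,0,0],"twist":[0,0,0]},{"fingers":-1,"delta_pos":[0,0,0],"twist":[0,0,0]}]';python3 go.py .6055 .309 .047 82.5
python3 - <<'E'
from h import *
f=grab('wrist')
cv2.imwrite('pics/w4.png',f['pixels'])
E
```

```text
time: 5.68
tool_pos: [0.6082, 0.305, 0.0977]
tool_rot: [0.701, -0.088, 0.702, 0.087]
contact_force: [0.1, 0.7, -1.9]
gripper_width: 0.51
time: 6.3
tool_pos: [0.6073, 0.304, 0.0977]
tool_rot: [0.597, -0.378, 0.599, 0.378]
contact_force: [-0.7, 0.3, -2.4]
gripper_width: 0.513
time: 6.8
tool_pos: [0.6073, 0.3049, 0.0984]
tool_rot: [0.533, -0.464, 0.534, 0.465]
contact_force: [-0.4, -1.4, -1.6]
gripper_width: 0.511
t 6.8 p [0.6073 0.3049 0.0984] psi 82.13 grip 0.511 F [-0.4 -1.4 -1.6]
delta cm now-frame [5.14 0.23 0.39]  rotated-frame [5.14 0.24 0.38]  twist [-0.37 -0.04 -0.05]
```

View pics/w4.png

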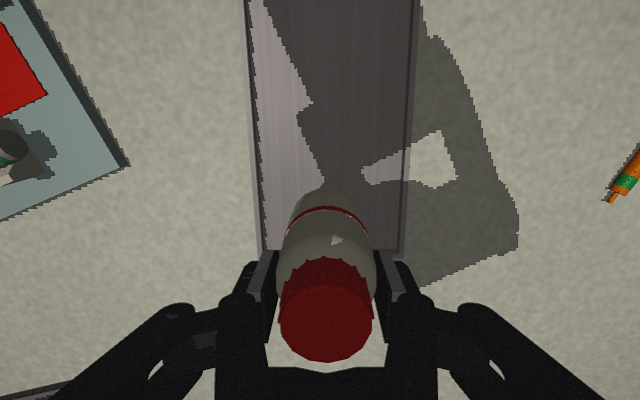

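Red hangs upright over the tray's far end, with the end wall near row 253 (columns 258–403). I'll check where the rim is.

```bash
python3 - <<'E'
from h import *
f=load('wrist')
L=[ray(f,u,v,.014) for u,v in((249,60),(258,245))];R_=[ray(f,u,v,.014) for u,v in((417,60),(405,245))]
print(np.round(L,4),np.round(R_,4)); print(ray(f,258,254,.014),ray(f,404,254,.014))
E
```

```text
[[0.5011 0.2673 0.014 ]
 [0.6381 0.2459 0.014 ]] [[0.517  0.3811 0.014 ]
 [0.6544 0.3637 0.014 ]]
[0.64601098 0.24426737 0.014     ] [0.66235003 0.36235041 0.014     ]
```

```bash
python3 go.py .6015 .311 .047 82.5; python3 -m inch '[{"fingers":-1,"delta_pos":[2.5,0.75,0.5],"twist":[0,0,0]},{"fingers":-1,"delta_pos":[2.2,0,0],"twist":[0,0,0]},{"fingers":-1,"delta_pos":[0.3,0,0],"twist":[0,0,0]},{"fingers":-1,"delta_pos":[0,0,0],"twist":[0,0,0]}]';python3 go.py .6015 .311 .046 82.5
```

```text
t 6.85 p [0.6073 0.3051 0.0986] psi 82.17 grip 0.513 F [-0.3 -0.7 -1.9]
delta cm now-frame [5.16 0.66 0.51]  rotated-frame [5.16 0.66 0.51]  twist [-0.33 -0.03 -0.04]
time: 7.35
tool_pos: [0.6007, 0.3114, 0.0489]
tool_rot: [0.532, -0.465, 0.533, 0.465]
contact_force: [-0.6, -0.2, -1.8]
gripper_width: 0.507
t 7.35 p [0.6007 0.3114 0.0489] psi 82.28 grip 0.507 F [-0.6 -0.2 -1.8]
delta cm now-frame [ 0.29 -0.08 -0.03]  rotated-frame [ 0.29 -0.08 -0.03]  twist [-0.22 -0.02 -0.01]
```

```bash
python3 -m inch '[{"fingers":-1,"delta_pos":[0.2,0,0],"twist":[0,0,0]},{"fingers":-1,"delta_pos":[0.1,0,0],"twist":[0,0,0]},{"fingers":-1,"delta_pos":[0,0,0],"twist":[0,0,0]}]'
```

```text
time: 7.72
tool_pos: [0.6008, 0.3117, 0.0464]
tool_rot: [0.533, -0.465, 0.532, 0.465]
contact_force: [-1.1, -0.0, -2.8]
gripper_width: 0.512
```

```bash
python3 -m inch '[{"fingers":-1,"delta_pos":[0.1,0,0],"twist":[0,0,0]},{"fingers":-1,"delta_pos":[0,0,0],"twist":[0,0,0]}]'; python3 -m inch '[{"fingers":0.3,"delta_pos":[0,0,0],"twist":[0,0,0]},{"fingers":0.3,"delta_pos":[0,0,0],"twist":[0,0,0]},{"fingers":1,"delta_pos":[0,0,0],"twist":[0,0,0]},{"fingers":1,"delta_pos":[0,0,0],"twist":[0,0,0]},{"fingers":1,"delta_pos":[-3,0,0],"twist":[0,0,0]}]'; python3 go.py .4965 .029 .14 14.3
```

```text
time: 7.98
tool_pos: [0.601, 0.3118, 0.0459]
tool_rot: [0.533, -0.465, 0.532, 0.465]
contact_force: [-0.9, -0.5, 0.4]
gripper_width: 0.508
time: 8.6
tool_pos: [0.5981, 0.3107, 0.0718]
tool_rot: [0.53, -0.464, 0.535, 0.466]
contact_force: [0.3, 0.9, 0.4]
gripper_width: 1.0
t 8.6 p [0.5981 0.3107 0.0718] psi 82.3 grip 1.0 F [0.3 0.9 0.4]
delta cm now-frame [ -6.69   6.34 -29.3 ]  rotated-frame [ -6.82 -24.79 -16.81]  twist [68.   -0.37 -0.19]
```

```bash
python3 -m inch '[{"fingers":1,"delta_pos":[-4,0,0],"twist":[0,0,0]},{"fingers":1,"delta_pos":[-3,0,0],"twist":[9.7,0,0]},{"fingers":1,"delta_pos":[0,0,0],"twist":[9.7,0,0]},{"fingers":1,"delta_pos":[0,0,0],"twist":[9.7,0,0]},{"fingers":1,"delta_pos":[0,0,0],"twist":[9.7,0,0]}]'; python3 -m inch '[{"fingers":1,"delta_pos":[0,0,0],"twist":[9.7,0,0]},{"fingers":1,"delta_pos":[0,0,0],"twist":[9.7,0,0]},{"fingers":1,"delta_pos":[0,0,0],"twist":[9.7,0,0]},{"fingers":1,"delta_pos":[0,0,0],"twist":[0,0,0]}]';python3 go.py .4965 .029 .14 14.3
```

```text
time: 9.22
tool_pos: [0.6006, 0.3117, 0.1452]
tool_rot: [0.658, -0.26, 0.657, 0.26]
contact_force: [-0.6, -0.3, -0.4]
gripper_width: 0.999
time: 9.72
tool_pos: [0.6006, 0.3117, 0.145]
tool_rot: [0.701, -0.089, 0.701, 0.089]
contact_force: [0.2, -0.8, 0.3]
gripper_width: 1.002
t 9.72 p [0.6006 0.3117 0.145 ] psi 14.51 grip 1.002 F [ 0.2 -0.8  0.3]
delta cm now-frame [  0.5  -24.76 -17.16]  rotated-frame [  0.5  -24.82 -17.07]  twist [ 0.21  0.   -0.  ]
```

```bash
python3 -m inch '[{"fingers":1,"delta_pos":[0,-4.1,-2.8],"twist":[0.1,0,0]},{"fingers":1,"delta_pos":[0,-4.1,-2.8],"twist":[0,0,0]},{"fingers":1,"delta_pos":[0,-4.1,-2.8],"twist":[0,0,0]},{"fingers":1,"delta_pos":[0,-4.1,-2.8],"twist":[0,0,0]},{"fingers":1,"delta_pos":[0,-4.1,-2.8],"twist":[0,0,0]}]'; python3 -m inch '[{"fingers":1,"delta_pos":[0,-4.1,-2.8],"twist":[0.1,0,0]},{"fingers":1,"delta_pos":[0,0,0],"twist":[0,0,0]},{"fingers":1,"delta_pos":[0,0,0],"twist":[0,0,0]}]'; python3 go.py .4975 .0288 .047 14.3;  python3 - <<'E'
from h import *
f=grab('wrist')
cv2.imwrite('pics/w5.png',f['pixels'])
from m1 import mask
p=pts(f);H=cv2.cvtColor(f['pixels'],cv2.COLOR_BGR2HSV)
for c in('blue','yellow'):
    t=mask(H,c)&(p[...,2]>.105)&(p[...,2]<.12);q=p[t];print(c,len(q),((q.min(0)+q.max(0))/2).round(4),np.median(q,0).round(4))
E
```

```text
time: 10.35
tool_pos: [0.515, 0.0771, 0.1453]
tool_rot: [0.702, -0.089, 0.701, 0.089]
contact_force: [0.4, -0.4, 0.1]
gripper_width: 0.997
time: 10.72
tool_pos: [0.4988, 0.0319, 0.1453]
tool_rot: [0.702, -0.088, 0.701, 0.088]
contact_force: [0.0, 0.1, 0.3]
gripper_width: 1.002
t 10.72 p [0.4988 0.0319 0.1453] psi 14.27 grip 1.002 F [0.  0.1 0.3]
delta cm now-frame [ 9.83 -0.27 -0.21]  rotated-frame [ 9.83 -0.27 -0.21]  twist [-0.03  0.04 -0.01]
blue 2087 [0.4962 0.0292 0.109 ] [0.4958 0.0302 0.1107]
yellow 1721 [ 0.5116 -0.0258  0.1092] [ 0.5108 -0.0241  0.1107]
```

View pics/w5.png

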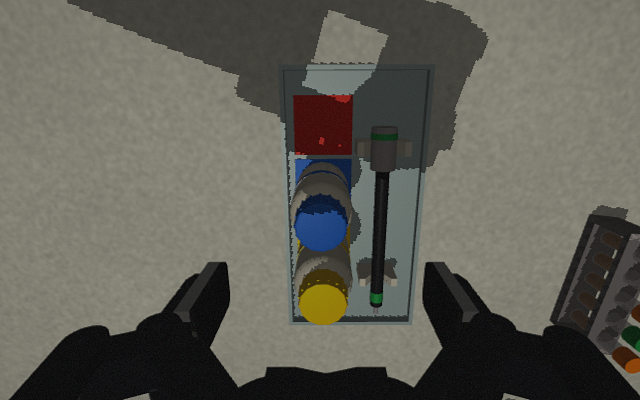

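Blue cap at (321,222), yellow at (323,305) and the bare red plate at (323,125). Descending on blue.

```bash
python3 -m inch '[{"fingers":1,"delta_pos":[3,-0.3,-0.2],"twist":[0,0,0]},{"fingers":1,"delta_pos":[3.3,0,0],"twist":[0,0,0]},{"fingers":1,"delta_pos":[3.5,0,0],"twist":[0,0,0]},{"fingers":1,"delta_pos":[0,0,0],"twist":[0,0,0]},{"fingers":1,"delta_pos":[0,0,0],"twist":[0,0,0]}]';python3 go.py .497 .0288 .047 14.3; python3 -m inch '[{"fingers":-1,"delta_pos":[0,0,0],"twist":[0,0,0]},{"fingers":-1,"delta_pos":[0,0,0],"twist":[0,0,0]},{"fingers":-1,"delta_pos":[0,0,0],"twist":[0,0,0]},{"fingers":-1,"delta_pos":[0,0,0],"twist":[0,0,0]},{"fingers":-1,"delta_pos":[0,0,0],"twist":[0,0,0]}]'
python3 - <<'E'
from h import *
f=load('wrist');H=cv2.cvtColor(f['pixels'],cv2.COLOR_BGR2HSV)
from m1 import mask
m=mask(H,'red');k,_=cv2.findContours(m.astype(np.uint8),cv2.RETR_EXTERNAL,cv2.CHAIN_APPROX_NONE);k=max(k,key=cv2.contourArea)[:,0]
print(cv2.minAreaRect(np.array([ray(f,a,b,.006)[:2] for a,b in k],np.float32)))
E
```

```text
time: 11.4
tool_pos: [0.4985, 0.0289, 0.0483]
tool_rot: [0.702, -0.088, 0.701, 0.088]
contact_force: [-0.4, -1.0, 0.2]
gripper_width: 1.002
t 11.4 p [0.4985 0.0289 0.0483] psi 14.29 grip 1.002 F [-0.4 -1.   0.2]
delta cm now-frame [ 0.13  0.02 -0.15]  rotated-frame [ 0.13  0.02 -0.15]  twist [-0.01  0.09  0.03]
time: 12.02
tool_pos: [0.4983, 0.0281, 0.0488]
tool_rot: [0.702, -0.088, 0.701, 0.087]
contact_force: [-2.5, -0.3, 6.1]
gripper_width: 0.505
((0.48360228538513184, 0.08175435662269592), (0.05135805532336235, 0.051051948219537735), 14.217597961425781)
```

```bash
python3 -m inch '[{"fingers":-1,"delta_pos":[-2,0,0],"twist":[0,0,0]},{"fingers":-1,"delta_pos":[-3.3,0,0],"twist":[0,0,0]},{"fingers":-1,"delta_pos":[0,0,0],"twist":[0,0,0]}]';python3 go.py .540 .319 .1 14.3
```

```text
time: 12.4
tool_pos: [0.4997, 0.0281, 0.1029]
tool_rot: [0.704, -0.088, 0.699, 0.087]
contact_force: [-0.2, -0.3, -2.0]
gripper_width: 0.512
t 12.4 p [0.4997 0.0281 0.1029] psi 14.19 grip 0.512 F [-0.2 -0.3 -2. ]
delta cm now-frame [ 0.3  27.21 11.04]  rotated-frame [ 0.29 27.19 11.09]  twist [-0.11  0.35  0.12]
```

```bash
python3 -m inch '[{"fingers":-1,"delta_pos":[-2,4.2,1.6],"twist":[0,0,0]},{"fingers":-1,"delta_pos":[0,4.2,1.7],"twist":[0,0,0]},{"fingers":-1,"delta_pos":[0,4.2,1.7],"twist":[0,0,0]},{"fingers":-1,"delta_pos":[0,4.2,1.7],"twist":[0,0,0]},{"fingers":-1,"delta_pos":[0,0,0],"twist":[-10,0,0]}]';python3 -m inch '[{"fingers":-1,"delta_pos":[0,0,0],"twist":[-10,0,0]},{"fingers":-1,"delta_pos":[0,0,0],"twist":[-10,0,0]},{"fingers":-1,"delta_pos":[0,0,0],"twist":[-10,0,0]},{"fingers":-1,"delta_pos":[0,0,0],"twist":[-10,0,0]},{"fingers":-1,"delta_pos":[0,0,0],"twist":[-10,0,0]}]';python3 -m inch '[{"fingers":-1,"delta_pos":[0,0,0],"twist":[-8.3,0,0]},{"fingers":-1,"delta_pos":[0,0,0],"twist":[0,0,0]},{"fingers":-1,"delta_pos":[0,0,0],"twist":[0,0,0]}]'; python3 go.py .540 .319 .1 82.5
```

```text
time: 13.02
tool_pos: [0.5201, 0.2101, 0.1179]
tool_rot: [0.69, -0.151, 0.692, 0.151]
contact_force: [0.3, -0.1, -3.1]
gripper_width: 0.508
time: 13.65
tool_pos: [0.52, 0.2073, 0.1177]
tool_rot: [0.562, -0.428, 0.564, 0.429]
contact_force: [-0.4, -0.4, -2.0]
gripper_width: 0.51
time: 14.02
tool_pos: [0.5206, 0.2075, 0.1189]
tool_rot: [0.532, -0.465, 0.533, 0.466]
contact_force: [-0.3, 0.4, -3.3]
gripper_width: 0.506
t 14.03 p [0.5206 0.2075 0.1189] psi 82.38 grip 0.506 F [-0.3  0.4 -3.3]
delta cm now-frame [ 1.88 -0.45 11.31]  rotated-frame [ 1.89 -0.47 11.31]  twist [-0.12 -0.03 -0.09]
```

```bash
python3 -m inch '[{"fingers":-1,"delta_pos":[0,-0.2,4],"twist":[0,0,0]},{"fingers":-1,"delta_pos":[0,-0.2,4],"twist":[0,0,0]},{"fingers":-1,"delta_pos":[0,0,3.3],"twist":[0,0,0]},{"fingers":-1,"delta_pos":[1.9,0,0],"twist":[0,0,0]},{"fingers":-1,"delta_pos":[0,0,0],"twist":[0,0,0]}]'; python3 go.py .540 .319 .047 82.5
python3 - <<'E'
from h import *
f=grab('scene')
cv2.imwrite('pics/c6.png',cv2.resize(f['pixels'][100:300,230:480],None,fx=3,fy=3))
E
```

```text
time: 14.65
tool_pos: [0.5378, 0.3179, 0.0977]
tool_rot: [0.53, -0.466, 0.534, 0.467]
contact_force: [-0.7, -0.2, -2.7]
gripper_width: 0.512
t 14.65 p [0.5378 0.3179 0.0977] psi 82.47 grip 0.512 F [-0.7 -0.2 -2.7]
delta cm now-frame [ 5.07 -0.23  0.15]  rotated-frame [ 5.07 -0.21  0.13]  twist [-0.03 -0.2  -0.28]
```

View pics/c6.png

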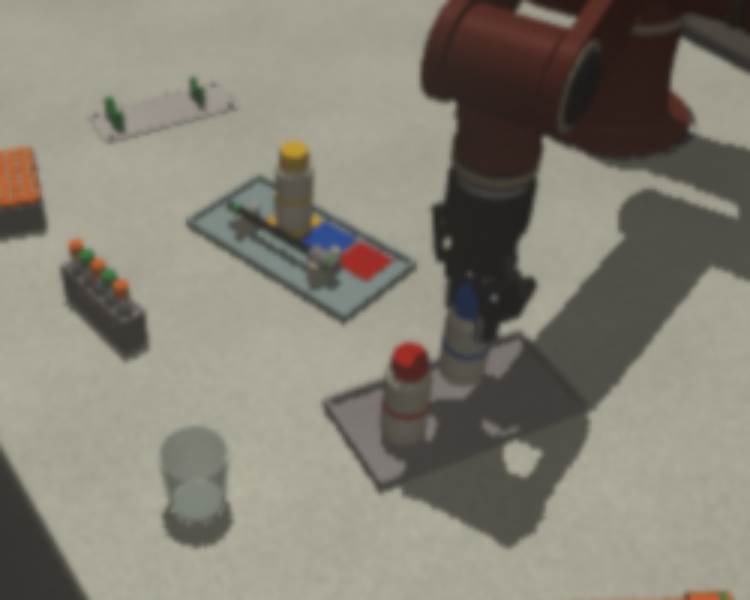

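Red stands upright in the tray at (407,395). Blue is above the middle of the tray at (463,330). Lowering it.

```bash
python3 -m inch '[{"fingers":-1,"delta_pos":[2.5,-0.2,0],"twist":[0,0,0]},{"fingers":-1,"delta_pos":[2.4,0,0],"twist":[0,0,0]},{"fingers":-1,"delta_pos":[0,0,0],"twist":[0,0,0]},{"fingers":-1,"delta_pos":[0.2,0,0],"twist":[0,0,0]},{"fingers":-1,"delta_pos":[0,0,0],"twist":[0,0,0]}]'; python3 go.py .540 .319 .046 82.5
```

```text
time: 15.32
tool_pos: [0.5428, 0.3191, 0.0516]
tool_rot: [0.533, -0.466, 0.531, 0.466]
contact_force: [-0.0, 0.4, -1.7]
gripper_width: 0.51
t 15.32 p [0.5428 0.3191 0.0516] psi 82.48 grip 0.51 F [-0.   0.4 -1.7]
delta cm now-frame [ 0.56  0.28 -0.05]  rotated-frame [ 0.56  0.28 -0.05]  twist [-0.02  0.07  0.12]
```

```bash
python3 -m inch '[{"fingers":-1,"delta_pos":[0.35,0.2,0],"twist":[0,0,0]},{"fingers":-1,"delta_pos":[0.1,0,0],"twist":[0,0,0]},{"fingers":-1,"delta_pos":[0,0,0],"twist":[0,0,0]},{"fingers":-1,"delta_pos":[0,0,0],"twist":[0,0,0]}]'; python3 go.py .540 .319 .046 82.5
```

```text
time: 15.82
tool_pos: [0.5406, 0.3194, 0.0469]
tool_rot: [0.532, -0.467, 0.531, 0.466]
contact_force: [-0.7, -2.0, 6.2]
gripper_width: 0.51
t 15.82 p [0.5406 0.3194 0.0469] psi 82.51 grip 0.51 F [-0.7 -2.   6.2]
delta cm now-frame [ 0.09  0.06 -0.05]  rotated-frame [ 0.09  0.06 -0.05]  twist [0.01 0.04 0.09]
```

Contact (6 N). Release, retreat and go for yellow.

```bash
python3 -m inch '[{"fingers":0.3,"delta_pos":[0,0,0],"twist":[0,0,0]},{"fingers":0.3,"delta_pos":[0,0,0],"twist":[0,0,0]},{"fingers":1,"delta_pos":[0,0,0],"twist":[0,0,0]},{"fingers":1,"delta_pos":[0,0,0],"twist":[0,0,0]},{"fingers":1,"delta_pos":[-3,0,0],"twist":[0,0,0]}]'; python3 -m inch '[{"fingers":1,"delta_pos":[-4,0,0],"twist":[0,0,0]},{"fingers":1,"delta_pos":[-3,0,0],"twist":[0,0,0]},{"fingers":1,"delta_pos":[0,0,-4],"twist":[0,0,0]},{"fingers":1,"delta_pos":[0,0,-4],"twist":[0,0,0]},{"fingers":1,"delta_pos":[0,0,-4],"twist":[0,0,0]}]'; python3 -m inch '[{"fingers":1,"delta_pos":[0,0,0],"twist":[9.7,0,0]},{"fingers":1,"delta_pos":[0,0,0],"twist":[9.7,0,0]},{"fingers":1,"delta_pos":[0,0,0],"twist":[9.7,0,0]},{"fingers":1,"delta_pos":[0,0,0],"twist":[9.7,0,0]},{"fingers":1,"delta_pos":[0,0,0],"twist":[9.7,0,0]}]'; python3 -m inch '[{"fingers":1,"delta_pos":[0,0,0],"twist":[9.7,0,0]},{"fingers":1,"delta_pos":[0,0,0],"twist":[10,0,0]},{"fingers":1,"delta_pos":[0,0,0],"twist":[0,0,0]},{"fingers":1,"delta_pos":[0,0,0],"twist":[0,0,0]}]';python3 go.py .5115 -.0258 .14 14.3
python3 - <<'E'
from h import *
f=grab('scene')
cv2.imwrite('pics/c7.png',cv2.resize(f['pixels'][100:300,230:480],None,fx=3,fy=3))
E
```

```text
time: 16.45
tool_pos: [0.5375, 0.3181, 0.0725]
tool_rot: [0.529, -0.465, 0.534, 0.467]
contact_force: [0.7, 0.1, 0.0]
gripper_width: 0.998
time: 17.08
tool_pos: [0.524, 0.1992, 0.1456]
tool_rot: [0.532, -0.466, 0.531, 0.466]
contact_force: [0.5, 0.6, -0.2]
gripper_width: 1.003
time: 17.7
tool_pos: [0.5242, 0.2002, 0.1455]
tool_rot: [0.677, -0.205, 0.677, 0.205]
contact_force: [-0.4, 0.2, 0.5]
gripper_width: 1.003
time: 18.2
tool_pos: [0.5242, 0.2002, 0.1455]
tool_rot: [0.701, -0.089, 0.702, 0.089]
contact_force: [-0.5, 0.4, -0.2]
gripper_width: 0.998
t 18.2 p [0.5242 0.2002 0.1455] psi 14.44 grip 0.998 F [-0.5  0.4 -0.2]
delta cm now-frame [  0.55 -21.57  -6.86]  rotated-frame [  0.55 -21.58  -6.81]  twist [ 0.14 -0.   -0.  ]
```

View pics/c7.png

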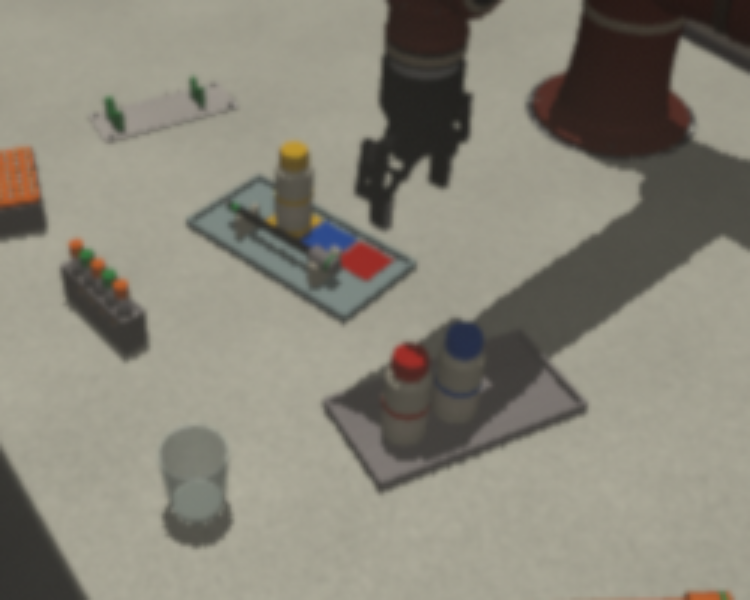

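Both bottles are upright in the tray, red at (407,395) and blue at (460,370), with room left for yellow at about (520,370).

```bash
python3 -m inch '[{"fingers":1,"delta_pos":[0,-4.3,-1.4],"twist":[0.1,0,0]},{"fingers":1,"delta_pos":[0,-4.3,-1.4],"twist":[0,0,0]},{"fingers":1,"delta_pos":[0,-4.3,-1.4],"twist":[0,0,0]},{"fingers":1,"delta_pos":[0,-4.3,-1.4],"twist":[0,0,0]},{"fingers":1,"delta_pos":[0,-4.3,-1.3],"twist":[0,0,0]}]'; python3 -m inch '[{"fingers":1,"delta_pos":[0,0,0],"twist":[0,0,0]},{"fingers":1,"delta_pos":[0,0,0],"twist":[0,0,0]}]'; python3 go.py .5115 -.0258 .047 14.3;  python3 - <<'E'
from h import *
f=grab('wrist')
cv2.imwrite('pics/w8.png',f['pixels'])
from m1 import mask
p=pts(f);H=cv2.cvtColor(f['pixels'],cv2.COLOR_BGR2HSV)
for c in('yellow',):
    t=mask(H,c)&(p[...,2]>.105)&(p[...,2]<.12);q=p[t];print(c,len(q),((q.min(0)+q.max(0))/2).round(4),np.median(q,0).round(4))
for c in('red','blue','yellow'):
  m=mask(H,c)&(p[...,2]<.012);q=p[m][:,:2].astype(np.float32);r=cv2.minAreaRect(q);print(c,len(q),r)
E
```

```text
time: 18.88
tool_pos: [0.5099, -0.0266, 0.1458]
tool_rot: [0.702, -0.088, 0.701, 0.088]
contact_force: [0.9, -0.5, 0.1]
gripper_width: 1.0
time: 19.12
tool_pos: [0.5101, -0.0248, 0.1455]
tool_rot: [0.702, -0.087, 0.702, 0.088]
contact_force: [-0.6, 0.7, 0.3]
gripper_width: 1.0
t 19.12 p [ 0.5101 -0.0248  0.1455] psi 14.22 grip 1.0 F [-0.6  0.7  0.3]
delta cm now-frame [ 9.85 -0.14  0.11]  rotated-frame [ 9.85 -0.13  0.11]  twist [-0.08  0.01 -0.03]
yellow 2051 [ 0.5114 -0.0254  0.1091] [ 0.5111 -0.0251  0.1108]
red 4096 ((0.48369601368904114, 0.08173927664756775), (0.05170004442334175, 0.05119531229138374), 14.163811683654785)
blue 3444 ((0.4976823925971985, 0.027378858998417854), (0.05152799189090729, 0.05139601603150368), 14.094625473022461)
yellow 630 ((0.5086288452148438, -0.014547424390912056), (0.051359787583351135, 0.027692411094903946), 13.141451835632324)
```

View pics/w8.png

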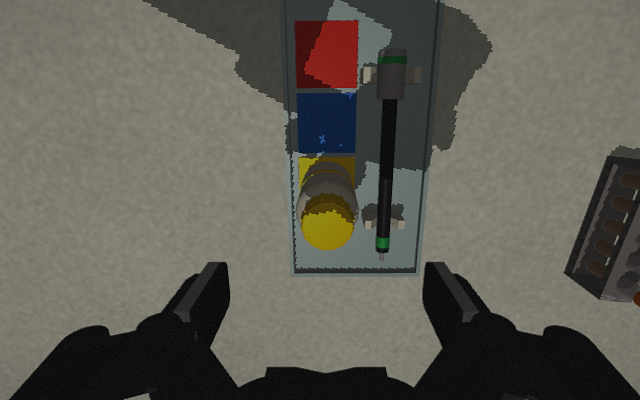

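Yellow cap at (328,228), centred between the fingers. The red and blue plates are bare.

```bash
python3 -m inch '[{"fingers":1,"delta_pos":[3,-0.1,0.1],"twist":[0,0,0]},{"fingers":1,"delta_pos":[3.3,0,0],"twist":[0,0,0]},{"fingers":1,"delta_pos":[3.5,0,0],"twist":[0,0,0]},{"fingers":1,"delta_pos":[0,0,0],"twist":[0,0,0]},{"fingers":1,"delta_pos":[0,0,0],"twist":[0,0,0]}]';python3 go.py .5115 -.0258 .047 14.3; python3 -m inch '[{"fingers":-1,"delta_pos":[0,0,0],"twist":[0,0,0]},{"fingers":-1,"delta_pos":[0,0,0],"twist":[0,0,0]},{"fingers":-1,"delta_pos":[0,0,0],"twist":[0,0,0]},{"fingers":-1,"delta_pos":[0,0,0],"twist":[0,0,0]},{"fingers":-1,"delta_pos":[0,0,0],"twist":[0,0,0]}]';  python3 -m inch '[{"fingers":-1,"delta_pos":[-2,0,0],"twist":[0,0,0]},{"fingers":-1,"delta_pos":[-3.3,0,0],"twist":[0,0,0]},{"fingers":-1,"delta_pos":[-2,0,0],"twist":[0,0,0]},{"fingers":-1,"delta_pos":[0,0,0],"twist":[0,0,0]}]';python3 go.py .4785 .210 .12 14.3
```

```text
time: 19.8
tool_pos: [0.5123, -0.0253, 0.0488]
tool_rot: [0.702, -0.088, 0.701, 0.088]
contact_force: [1.0, 0.4, 0.4]
gripper_width: 1.001
t 19.8 p [ 0.5123 -0.0253  0.0488] psi 14.28 grip 1.001 F [1.  0.4 0.4]
delta cm now-frame [ 0.18 -0.03 -0.09]  rotated-frame [ 0.18 -0.03 -0.09]  twist [-0.02  0.09  0.04]
time: 20.42
tool_pos: [0.5123, -0.0262, 0.0493]
tool_rot: [0.702, -0.088, 0.701, 0.087]
contact_force: [-1.7, 0.8, 6.2]
gripper_width: 0.51
time: 20.92
tool_pos: [0.5126, -0.0262, 0.1224]
tool_rot: [0.703, -0.088, 0.7, 0.087]
contact_force: [-0.4, -0.1, -2.7]
gripper_width: 0.508
t 20.93 p [ 0.5126 -0.0262  0.1224] psi 14.19 grip 0.508 F [-0.4 -0.1 -2.7]
delta cm now-frame [ 0.21 23.73  2.48]  rotated-frame [ 0.24 23.73  2.53]  twist [-0.11  0.21  0.1 ]
```

```bash
python3 -m inch '[{"fingers":-1,"delta_pos":[0,4.7,0.5],"twist":[0,0,0]},{"fingers":-1,"delta_pos":[0,4.7,0.5],"twist":[0,0,0]},{"fingers":-1,"delta_pos":[0,4.7,0.5],"twist":[0,0,0]},{"fingers":-1,"delta_pos":[0,4.7,0.5],"twist":[0,0,0]},{"fingers":-1,"delta_pos":[0,4.7,0.5],"twist":[0,0,0]}]';python3 -m inch '[{"fingers":-1,"delta_pos":[0,0,0],"twist":[-10,0,0]},{"fingers":-1,"delta_pos":[0,0,0],"twist":[-10,0,0]},{"fingers":-1,"delta_pos":[0,0,0],"twist":[-10,0,0]},{"fingers":-1,"delta_pos":[0,0,0],"twist":[-10,0,0]},{"fingers":-1,"delta_pos":[0,0,0],"twist":[-10,0,0]}]';python3 -m inch '[{"fingers":-1,"delta_pos":[0,0,0],"twist":[-10,0,0]},{"fingers":-1,"delta_pos":[0,0,0],"twist":[-8.3,0,0]},{"fingers":-1,"delta_pos":[0,0,0],"twist":[0,0,0]},{"fingers":-1,"delta_pos":[0,0,0],"twist":[0,0,0]}]'; python3 go.py .4785 .327 .1 82.5
```

```text
time: 21.55
tool_pos: [0.4765, 0.2092, 0.1186]
tool_rot: [0.701, -0.088, 0.703, 0.087]
contact_force: [0.4, 0.0, -3.3]
gripper_width: 0.507
time: 22.18
tool_pos: [0.4767, 0.2077, 0.1184]
tool_rot: [0.597, -0.377, 0.599, 0.378]
contact_force: [0.0, 0.2, -2.1]
gripper_width: 0.505
time: 22.68
tool_pos: [0.4774, 0.2079, 0.1195]
tool_rot: [0.532, -0.465, 0.533, 0.466]
contact_force: [-0.9, -0.4, -2.4]
gripper_width: 0.509
t 22.68 p [0.4774 0.2079 0.1195] psi 82.38 grip 0.509 F [-0.9 -0.4 -2.4]
delta cm now-frame [ 1.95  1.46 11.83]  rotated-frame [ 1.95  1.44 11.83]  twist [-0.12 -0.04 -0.09]
```

```bash
python3 -m inch '[{"fingers":-1,"delta_pos":[0,0.5,4],"twist":[0,0,0]},{"fingers":-1,"delta_pos":[0,0.5,4],"twist":[0,0,0]},{"fingers":-1,"delta_pos":[0,0.4,3.8],"twist":[0,0,0]},{"fingers":-1,"delta_pos":[2,0,0],"twist":[0,0,0]},{"fingers":-1,"delta_pos":[2.3,0,0],"twist":[0,0,0]}]'; python3 -m inch '[{"fingers":-1,"delta_pos":[1.8,0,0],"twist":[0,0,0]},{"fingers":-1,"delta_pos":[0.8,0,0],"twist":[0,0,0]},{"fingers":-1,"delta_pos":[0,0,0],"twist":[0,0,0]},{"fingers":-1,"delta_pos":[0,0,0],"twist":[0,0,0]}]'; python3 go.py .4785 .327 .0472 82.5
```

```text
time: 23.3
tool_pos: [0.4793, 0.3268, 0.0764]
tool_rot: [0.532, -0.466, 0.532, 0.466]
contact_force: [0.2, -0.7, -2.4]
gripper_width: 0.506
time: 23.8
tool_pos: [0.4802, 0.3271, 0.0526]
tool_rot: [0.532, -0.466, 0.531, 0.466]
contact_force: [-1.1, -0.4, -3.8]
gripper_width: 0.509
t 23.8 p [0.4802 0.3271 0.0526] psi 82.48 grip 0.509 F [-1.1 -0.4 -3.8]
delta cm now-frame [ 0.54  0.17 -0.03]  rotated-frame [ 0.54  0.17 -0.03]  twist [-0.02  0.06  0.08]
```

```bash
python3 -m inch '[{"fingers":-1,"delta_pos":[0.4,0.1,0],"twist":[0,0,0]},{"fingers":-1,"delta_pos":[0.1,0,0],"twist":[0,0,0]},{"fingers":-1,"delta_pos":[0,0,0],"twist":[0,0,0]},{"fingers":-1,"delta_pos":[0,0,0],"twist":[0,0,0]}]'; python3 go.py .4785 .327 .0472 82.5
```

```text
time: 24.3
tool_pos: [0.479, 0.3272, 0.0474]
tool_rot: [0.532, -0.466, 0.531, 0.466]
contact_force: [-2.1, -1.0, 3.5]
gripper_width: 0.511
t 24.3 p [0.479  0.3272 0.0474] psi 82.5 grip 0.511 F [-2.1 -1.   3.5]
delta cm now-frame [ 0.02  0.05 -0.03]  rotated-frame [ 0.02  0.05 -0.03]  twist [0.   0.03 0.06]
```

```bash
python3 -m inch '[{"fingers":0.3,"delta_pos":[0,0,0],"twist":[0,0,0]},{"fingers":0.3,"delta_pos":[0,0,0],"twist":[0,0,0]},{"fingers":1,"delta_pos":[0,0,0],"twist":[0,0,0]},{"fingers":1,"delta_pos":[0,0,0],"twist":[0,0,0]},{"fingers":1,"delta_pos":[-3,0,0],"twist":[0,0,0]}]'; python3 -m inch '[{"fingers":1,"delta_pos":[-4,0,0],"twist":[0,0,0]},{"fingers":1,"delta_pos":[-3,0,0],"twist":[0,0,0]},{"fingers":1,"delta_pos":[0,0,-4],"twist":[0,0,0]},{"fingers":1,"delta_pos":[0,0,-4],"twist":[0,0,0]},{"fingers":1,"delta_pos":[0,0,-4],"twist":[0,0,0]}]'
python3 - <<'E'
from h import *
f=load('wrist');cv2.imwrite('pics/w8z.png',cv2.resize(f['pixels'][30:280,340:450],None,fx=2.4,fy=2.4,interpolation=cv2.INTER_CUBIC))
p=pts(f);im=f['pixels']
o=np.array([.5471,.0400]);uh=np.array([-.2475,.9689]);n=np.array([.9689,.2475])
s=(p[...,:2]-o)@uh;l=(p[...,:2]-o)@n
reg=(p[...,2]>.015)&(p[...,2]<.045)&(abs(l)<.025)&(abs(s)<.16)
for t in np.arange(-.135,.09,.006):
  k=reg&(abs(s-t)<.003)
  if k.sum()>5: print(round(t,3),k.sum(),'lat',np.percentile(l[k],[1,99]).round(4),'z',np.percentile(p[...,2][k],[50,98]).round(4),np.median(im[k],0))
f=grab('scene');cv2.imwrite('pics/c9.png',cv2.resize(f['pixels'][100:300,230:480],None,fx=3,fy=3))
E
```

```text
time: 24.92
tool_pos: [0.4762, 0.3258, 0.0737]
tool_rot: [0.529, -0.466, 0.534, 0.467]
contact_force: [0.0, 0.5, -0.2]
gripper_width: 0.999
time: 25.55
tool_pos: [0.4626, 0.207, 0.1467]
tool_rot: [0.532, -0.466, 0.531, 0.466]
contact_force: [0.3, 0.8, 0.2]
gripper_width: 1.003
-0.123 12 lat [-0.0023  0.0016] z [0.0281 0.0298] [85.  87.  90.5]
-0.117 23 lat [-0.0023  0.0014] z [0.0281 0.0296] [82. 85. 86.]
-0.111 64 lat [-0.0062  0.0055] z [0.0317 0.0332] [22. 23. 22.]
-0.105 83 lat [-0.0066  0.0048] z [0.0321 0.0339] [39. 88. 23.]
-0.099 89 lat [-0.0062  0.0058] z [0.0319 0.034 ] [37. 73. 22.]
-0.093 82 lat [-0.0063  0.0056] z [0.0319 0.0338] [21.  20.  20.5]
-0.087 229 lat [-0.0178  0.0167] z [0.0319 0.0345] [74. 83. 86.]
-0.081 338 lat [-0.0177  0.0169] z [0.0292 0.0341] [45.  50.5 52. ]
-0.075 88 lat [-0.0063  0.0051] z [0.0319 0.0338] [21.  20.5 20.5]
-0.069 91 lat [-0.0061  0.0048] z [0.032  0.0337] [20. 19. 19.]
-0.063 87 lat [-0.006   0.0055] z [0.0316 0.034 ] [22. 21. 21.]
-0.057 92 lat [-0.0062  0.0052] z [0.0319 0.0338] [22.  20.5 21. ]
-0.051 94 lat [-0.0062  0.0046] z [0.
[... 487 characters left out ...]
03 110 lat [-0.0061  0.0054] z [0.0317 0.0337] [14. 14. 14.]
0.003 113 lat [-0.0062  0.0049] z [0.0318 0.0337] [14. 13. 14.]
0.009 117 lat [-0.0061  0.0055] z [0.0317 0.0344] [14. 14. 14.]
0.015 119 lat [-0.0061  0.0049] z [0.0316 0.0336] [13. 13. 13.]
0.021 169 lat [-0.011   0.0096] z [0.0335 0.0378] [42. 42. 44.]
0.027 219 lat [-0.0112  0.0093] z [0.036  0.0382] [44. 46. 48.]
0.033 366 lat [-0.0228  0.0218] z [0.0331 0.038 ] [46. 47. 49.]
0.039 489 lat [-0.0228  0.0217] z [0.0322 0.038 ] [48. 51. 54.]
0.045 390 lat [-0.0228  0.0218] z [0.0334 0.0382] [46. 48. 49.]
0.051 249 lat [-0.0113  0.0102] z [0.0363 0.039 ] [27. 48. 18.]
0.057 120 lat [-0.011   0.0088] z [0.0357 0.0388] [46. 47. 49.]
```

View pics/c9.png

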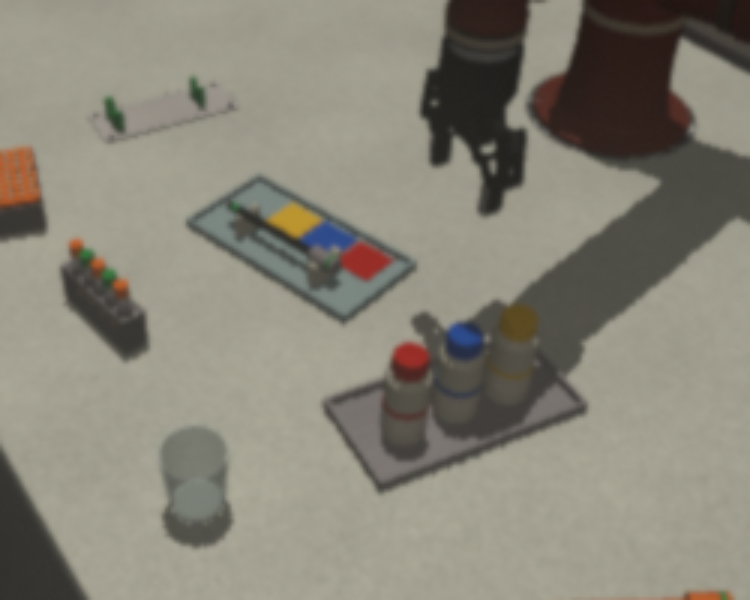

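View pics/w8z.png

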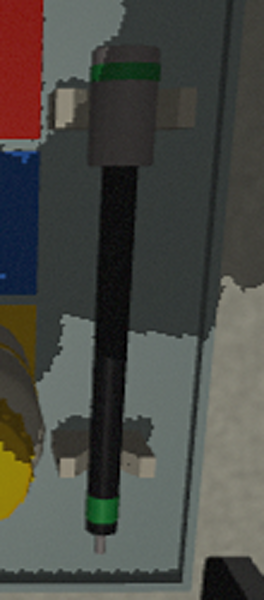

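All three bottles are upright in the tray. There are two candidate probes. One is the black-sleeved probe with a steel hub in the white rests, scene px (285,177)/wrist (388,150). The other is the orange one on the bench, scene px (440,302). The black one is meant: it has the black sleeve and steel hub and lies 51 mm behind the bottles, and the enlarged crop confirms it. Its balance point is ≈ (.5470,.0400).

```bash
python3 -m inch '[{"fingers":1,"delta_pos":[0,0,0],"twist":[9.7,0,0]},{"fingers":1,"delta_pos":[0,0,0],"twist":[9.7,0,0]},{"fingers":1,"delta_pos":[0,0,0],"twist":[9.7,0,0]},{"fingers":1,"delta_pos":[0,0,0],"twist":[9.7,0,0]},{"fingers":1,"delta_pos":[0,0,0],"twist":[9.7,0,0]}]'; python3 -m inch '[{"fingers":1,"delta_pos":[0,0,0],"twist":[9.7,0,0]},{"fingers":0,"delta_pos":[0,0,0],"twist":[10,0,0]},{"fingers":0,"delta_pos":[0,0,0],"twist":[0,0,0]},{"fingers":0,"delta_pos":[0,0,0],"twist":[0,0,0]}]';python3 go.py .547 .04 .1 14.3
```

```text
time: 26.22
tool_pos: [0.4628, 0.2081, 0.1465]
tool_rot: [0.677, -0.205, 0.677, 0.205]
contact_force: [0.6, 0.1, -0.1]
gripper_width: 1.004
time: 26.72
tool_pos: [0.4628, 0.208, 0.1465]
tool_rot: [0.701, -0.089, 0.702, 0.089]
contact_force: [0.8, -0.2, -0.8]
gripper_width: 0.501
t 26.73 p [0.4628 0.208  0.1465] psi 14.44 grip 0.501 F [ 0.8 -0.2 -0.8]
delta cm now-frame [  4.65 -18.37   3.97]  rotated-frame [  4.65 -18.36   4.01]  twist [ 0.14 -0.   -0.  ]
```

```bash
python3 -m inch '[{"fingers":0,"delta_pos":[0,-3.7,0.8],"twist":[0.1,0,0]},{"fingers":0,"delta_pos":[0,-3.7,0.8],"twist":[0,0,0]},{"fingers":0,"delta_pos":[0,-3.7,0.8],"twist":[0,0,0]},{"fingers":0,"delta_pos":[0,-3.7,0.8],"twist":[0,0,0]},{"fingers":0,"delta_pos":[1,-3.6,0.8],"twist":[0,0,0]}]'; python3 -m inch '[{"fingers":0,"delta_pos":[3,0,0],"twist":[0,0,0]},{"fingers":0,"delta_pos":[0,0,0],"twist":[0,0,0]},{"fingers":0,"delta_pos":[0,0,0],"twist":[0,0,0]}]';python3 go.py .547 .04 .012 14.3;  python3 - <<'E'
from h import *
f=grab('wrist')
cv2.imwrite('pics/w10.png',f['pixels'])
p=pts(f);im=f['pixels']
o=np.array([.5471,.0400]);uh=np.array([-.2475,.9689]);n=np.array([.9689,.2475])
s=(p[...,:2]-o)@uh;l=(p[...,:2]-o)@n
reg=(p[...,2]>.024)&(p[...,2]<.045)&(abs(l)<.015)&(abs(s)<.16)
for t in np.arange(-.03,.07,.003):
  k=reg&(abs(s-t)<.0015)
  if k.sum()>5: print(round(t,3),k.sum(),'lat',np.percentile(l[k],[1,99]).round(4),'z',np.percentile(p[...,2][k],[50,98]).round(4),np.median(im[k],0))
E
```

```text
time: 27.35
tool_pos: [0.5481, 0.0383, 0.1375]
tool_rot: [0.702, -0.088, 0.701, 0.088]
contact_force: [-0.1, 0.6, -0.4]
gripper_width: 0.496
time: 27.72
tool_pos: [0.547, 0.0398, 0.1073]
tool_rot: [0.702, -0.088, 0.701, 0.088]
contact_force: [0.4, 0.2, 0.7]
gripper_width: 0.501
t 27.73 p [0.547  0.0398 0.1073] psi 14.27 grip 0.501 F [0.4 0.2 0.7]
delta cm now-frame [ 9.53  0.02 -0.  ]  rotated-frame [9.53 0.02 0.  ]  twist [-0.03  0.04  0.01]
-0.03 56 lat [-0.006   0.0049] z [0.0319 0.0336] [23.5 22.5 22. ]
-0.027 54 lat [-0.006   0.0049] z [0.0317 0.0337] [24.  24.  23.5]
-0.024 55 lat [-0.006   0.0049] z [0.0319 0.0337] [23. 22. 23.]
-0.021 54 lat [-0.006   0.0057] z [0.0318 0.0339] [25. 24. 23.]
-0.018 61 lat [-0.0059  0.0057] z [0.0316 0.0335] [24. 23. 23.]
-0.015 58 lat [-0.0059  0.0057] z [0.0317 0.0332] [23. 22. 23.]
-0.012 56 lat [-0.0059  0.0057] z [0.0321 0.0338] [24. 23. 23.]
-0.009 58 lat [-0.0058  0.0057] z [0.0318 0.0337] [23.5 21.5 23. ]
-0.006 62 lat [-0.0058  0.0057] z [0.0318 0.0337] [24. 24. 24.]
-0.003 55 lat [-0.0058  0.0057] z [0.0318 0.0336] [24. 23. 22.]
-0.0 
[... 573 characters left out ...]
 117 lat [-0.0106  0.0107] z [0.036  0.0384] [50. 51. 53.]
0.03 126 lat [-0.0106  0.0106] z [0.0362 0.0388] [49. 50. 53.]
0.033 142 lat [-0.0143  0.0139] z [0.0358 0.0384] [50. 51. 54.]
0.036 172 lat [-0.0149  0.0148] z [0.0347 0.0383] [50. 52. 54.]
0.039 175 lat [-0.0148  0.0148] z [0.0349 0.0383] [50. 52. 54.]
0.042 172 lat [-0.0148  0.0148] z [0.0343 0.0382] [50. 52. 54.]
0.045 159 lat [-0.0147  0.0147] z [0.0348 0.0384] [50. 51. 53.]
0.048 133 lat [-0.011   0.0103] z [0.0366 0.0386] [27. 51. 18.]
0.051 133 lat [-0.0109  0.0103] z [0.0364 0.039 ] [26. 51. 18.]
0.054 142 lat [-0.011   0.0103] z [0.0362 0.038 ] [49. 50. 53.]
0.057 120 lat [-0.0108  0.0102] z [0.0343 0.038 ] [44.  45.  46.5]
```

View pics/w10.png

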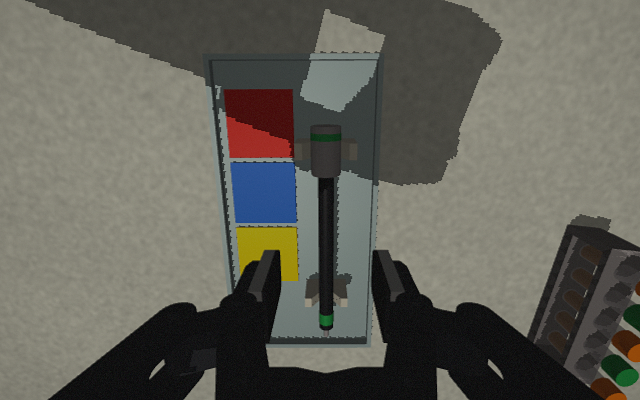

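The black probe lies midway between the fingers at column 326. All plates are visible, so I'll measure them, then descend.

```bash
python3 - <<'E'
from h import *
from m1 import mask
f=load('wrist');p=pts(f);H=cv2.cvtColor(f['pixels'],cv2.COLOR_BGR2HSV)
for c in('red','blue','yellow'):
  m=mask(H,c)&(p[...,2]<.012);m[:, 310:]=False;q=p[m][:,:2].astype(np.float32);r=cv2.minAreaRect(q);print(c,len(q),r)
E
python3 -m inch '[{"fingers":0,"delta_pos":[3,0,0],"twist":[0,0,0]},{"fingers":0,"delta_pos":[3,0,0],"twist":[0,0,0]},{"fingers":0,"delta_pos":[2.5,0,0],"twist":[0,0,0]},{"fingers":0,"delta_pos":[0.7,0,0],"twist":[0,0,0]},{"fingers":0,"delta_pos":[0,0,0],"twist":[0,0,0]}]';python3 go.py .547 .04 .012 14.3
```

```text
red 4503 ((0.4838004410266876, 0.08164422959089279), (0.05145062133669853, 0.05183777958154678), 14.278144836425781)
blue 3723 ((0.4977498948574066, 0.027638807892799377), (0.05129750445485115, 0.05228001996874809), 14.144317626953125)
yellow 2226 ((0.5114341974258423, -0.026429198682308197), (0.051829006522893906, 0.052309777587652206), 14.182321548461914)
time: 28.4
tool_pos: [0.5474, 0.0397, 0.0155]
tool_rot: [0.702, -0.088, 0.701, 0.088]
contact_force: [0.8, -0.6, -0.0]
gripper_width: 0.501
t 28.4 p [0.5474 0.0397 0.0155] psi 14.24 grip 0.501 F [ 0.8 -0.6 -0. ]
delta cm now-frame [ 0.35  0.03 -0.03]  rotated-frame [ 0.35  0.03 -0.03]  twist [-0.06  0.06  0.02]
```

```bash
python3 -m inch '[{"fingers":0,"delta_pos":[0.3,0,0],"twist":[0,0,0]},{"fingers":0,"delta_pos":[0,0,0],"twist":[0,0,0]},{"fingers":-1,"delta_pos":[0,0,0],"twist":[0,0,0]},{"fingers":-1,"delta_pos":[0,0,0],"twist":[0,0,0]},{"fingers":-1,"delta_pos":[0,0,0],"twist":[0,0,0]}]';python3 -m inch '[{"fingers":-1,"delta_pos":[0,0,0],"twist":[0,0,0]},{"fingers":-1,"delta_pos":[0,0,0],"twist":[0,0,0]}]';python3 go.py .547 .04 .012 14.3
```

```text
time: 29.02
tool_pos: [0.5475, 0.0394, 0.0126]
tool_rot: [0.702, -0.087, 0.701, 0.087]
contact_force: [-0.3, 0.4, 3.8]
gripper_width: 0.003
time: 29.28
tool_pos: [0.5476, 0.0394, 0.0126]
tool_rot: [0.702, -0.088, 0.701, 0.087]
contact_force: [-0.9, -0.4, 6.8]
gripper_width: 0.002
t 29.27 p [0.5476 0.0394 0.0126] psi 14.2 grip 0.002 F [-0.9 -0.4  6.8]
delta cm now-frame [ 0.06  0.07 -0.04]  rotated-frame [ 0.06  0.07 -0.04]  twist [-0.1   0.08  0.03]
```

The fingers shut fully, so the sleeve isn't between the pads as expected. Looking.

```bash
python3 - <<'E'
from h import *
f=grab('side');g=grab('wrist')
a=cv2.resize(f['pixels'][180:310,230:400],None,fx=4.7,fy=4.5)
cv2.imwrite('pics/s11.png',a);cv2.imwrite('pics/w11.png',g['pixels'])
E
```

```text
(no output)
```

View pics/s11.png

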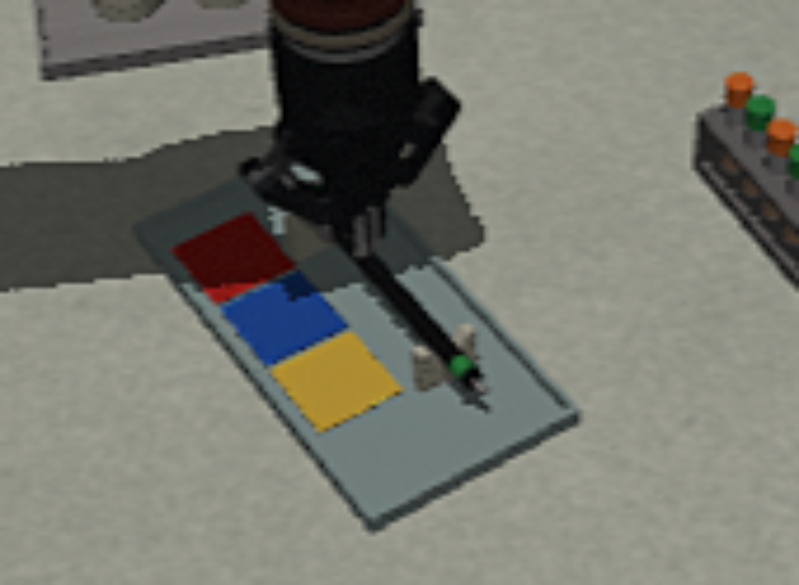

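View pics/w11.png

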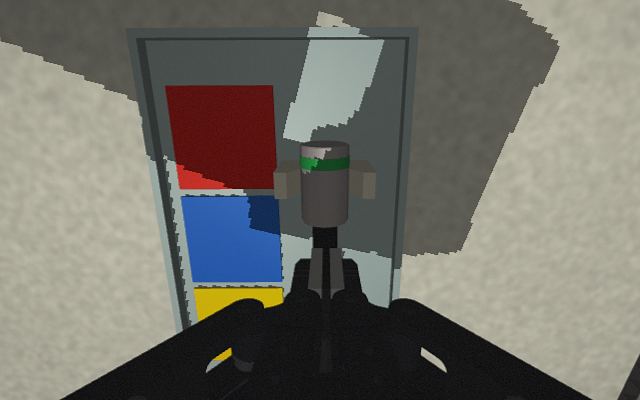

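```bash
python3 - <<'E'
from h import *
g=load('wrist');f=load('side')
cv2.imwrite('pics/w11z.png',cv2.resize(cv2.convertScaleAbs(g['pixels'][215:345,260:390],alpha=2.5),None,fx=5,fy=4.5,interpolation=cv2.INTER_CUBIC))
cv2.imwrite('pics/s11z.png',cv2.resize(cv2.convertScaleAbs(f['pixels'][205:265,285:345],alpha=2.5),None,fx=9,fy=9,interpolation=cv2.INTER_CUBIC))
p=pts(g)
for v in (240,255,265,275,285,295): print(v,[(u,p[v,u].round(3).tolist()) for u in range(300,356,6)])
E
```

```text
240 [(300, [0.534, 0.036, 0.003]), (306, [0.537, 0.037, 0.003]), (312, [0.539, 0.049, 0.028]), (318, [0.541, 0.051, 0.031]), (324, [0.544, 0.053, 0.033]), (330, [0.546, 0.053, 0.032]), (336, [0.55, 0.052, 0.028]), (342, [0.556, 0.043, 0.004]), (348, [nan, nan, nan]), (354, [0.563, 0.044, 0.003])]
255 [(300, [0.536, 0.027, 0.003]), (306, [0.539, 0.028, 0.003]), (312, [0.539, 0.049, 0.043]), (318, [0.542, 0.05, 0.043]), (324, [0.544, 0.051, 0.045]), (330, [0.547, 0.051, 0.044]), (336, [0.549, 0.051, 0.042]), (342, [0.559, 0.033, 0.003]), (348, [0.562, 0.034, 0.003]), (354, [0.566, 0.035, 0.003])]
265 [(300, [0.535, 0.044, 0.045]), (306, [0.538, 0.044, 0.044]), (312, [0.539, 0.05, 0.053]), (318, [0.542, 0.05, 0.052]), (324, [0.544, 0.051, 0.053]), (330, [0.547, 0.051, 0.053]), (336, [0.549, 0.052, 0.052]), (342, [0.553, 0.049, 0.045]), (348, [0.555, 0.049, 0.045]), (354, [0.558, 0.05, 0.045])]
275 [(300, [0.536, 0.044, 0.054]), (306, [0.538, 0.044, 0.053]), (312, [0.54, 0.05, 0.061]), (318, [0.542, 0.05, 0.061]), (324, [0.544, 0.051, 0.061]), (330, [0.546, 0.052, 0.061]), (336, [0.549, 0.052, 0.061]), (342, [0.551, 0.052, 0.061]), (348, [0.555, 0.05, 0.054]), (354, [0.557, 0.05, 0.054])]
285 [(300, [0.536, 0.045, 0.062]), (306, [0.538, 0.045, 0.061]), (312, [0.54, 0.049, 0.067]), (318, [0.542, 0.05, 0.068]), (324, [0.544, 0.052, 0.069]), (330, [0.546, 0.051, 0.068]), (336, [0.548, 0.052, 0.068]), (342, [0.551, 0.052, 0.067]), (348, [0.554, 0.049, 0.061]), (354, [0.557, 0.05, 0.061])]
295 [(300, [0.536, 0.051, 0.078]), (306, [0.538, 0.052, 0.078]), (312, [0.54, 0.051, 0.076]), (318, [0.542, 0.051, 0.076]), (324, [0.545, 0.048, 0.07]), (330, [0.547, 0.049, 0.07]), (336, [0.548, 0.053, 0.075]), (342, [0.55, 0.055, 0.078]), (348, [0.552, 0.055, 0.078]), (354, [0.553, 0.056, 0.078])]
```

View pics/w11z.png

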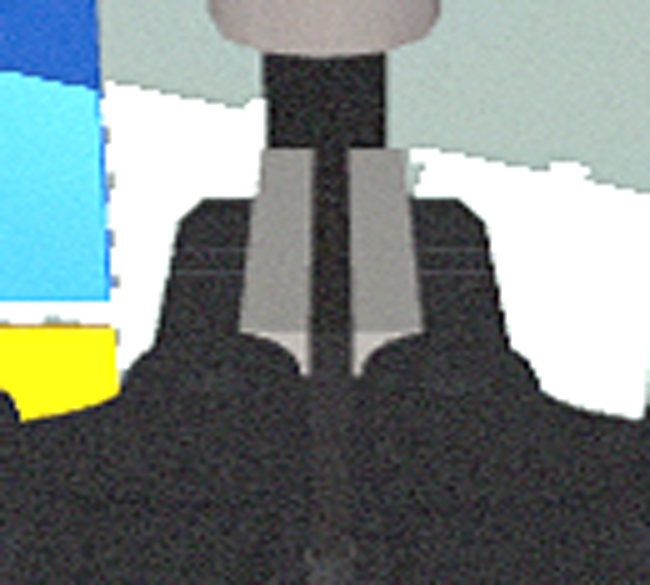

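View pics/s11z.png

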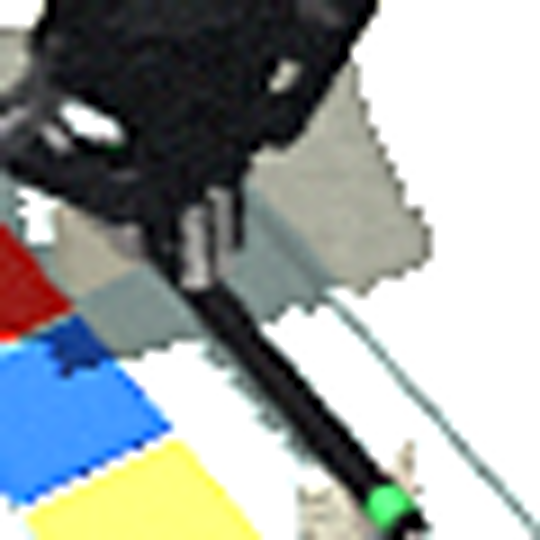

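The pads sit on top of the sleeve: their ends are at z≈.037 although the reported TCP is .0126. I'll raise, reopen and measure where the fingertips really are.

```bash
python3 -m inch '[{"fingers":-1,"delta_pos":[-3,0,0],"twist":[0,0,0]},{"fingers":-1,"delta_pos":[-2,0,0],"twist":[0,0,0]},{"fingers":-1,"delta_pos":[0,0,0],"twist":[0,0,0]}]';python3 - <<'E'
from h import *
s=manip.state();print(s['tool_pos'],s['gripper_width'])
g=grab('wrist');f=grab('side')
cv2.imwrite('pics/w12.png',g['pixels'])
p=pts(g)
for v in range(215,310,6): print(v,[(u,p[v,u].round(3).tolist()) for u in (318,336)])
ps=pts(f); tool=s['tool_pos']
d=np.linalg.norm(ps[...,:2]-tool[:2],axis=-1)<.02
k=d&(ps[...,2]>.02);print('side lowest pts near axis',np.sort(ps[...,2][k])[:400:20].round(3))
cv2.imwrite('pics/s12.png',cv2.resize(cv2.convertScaleAbs(f['pixels'][170:280,270:370],alpha=2),None,fx=6,fy=5.4))
E
```

```text
time: 29.75
tool_pos: [0.5485, 0.0394, 0.0636]
tool_rot: [0.703, -0.088, 0.7, 0.087]
contact_force: [0.4, 0.1, -0.2]
gripper_width: 0.001
[0.54845474 0.03940985 0.06361433] 0.0013611391517102949
215 [(318, [0.542, 0.045, 0.032]), (336, [0.557, 0.038, 0.004])]
221 [(318, [0.543, 0.041, 0.031]), (336, [0.558, 0.033, 0.002])]
227 [(318, [0.544, 0.038, 0.032]), (336, [0.559, 0.029, 0.002])]
233 [(318, [0.545, 0.034, 0.032]), (336, [0.56, 0.024, 0.003])]
239 [(318, [0.546, 0.029, 0.031]), (336, [0.561, 0.02, 0.004])]
245 [(318, [0.547, 0.025, 0.031]), (336, [0.563, 0.015, 0.003])]
251 [(318, [0.542, 0.05, 0.091]), (336, [0.55, 0.052, 0.091])]
257 [(318, [0.542, 0.05, 0.096]), (336, [0.55, 0.052, 0.097])]
263 [(318, [0.542, 0.051, 0.103]), (336, [0.55, 0.052, 0.102])]
269 [(318, [0.543, 0.05, 0.106]), (336, [0.55, 0.052, 0.106])]
275 [(318, [0.543, 0.05, 0.112]), (336, [0.55, 0.052, 0.111])]
281 [(318, [0.543, 0.05, 0.116]), (336, [0.549, 0.052, 0.116])]
287 [(318, [0.543, 0.05, 0.12]), (336, [0.549, 0.052, 0.12])]
293 [(318, [0.543, 0.048, 0.121]), (336, [0.549, 0.053, 0.126])]
299 [(318, [0.543, 0.051, 0.129]), (336, [0.549, 0.052, 0.129])]
305 [(318, [0.543, 0.052, 0.133]), (336, [0.549, 0.052, 0.132])]
side lowest pts near axis [0.025 0.032 0.035 0.091 0.097 0.103 0.109 0.115 0.124 0.131 0.135 0.138
 0.148 0.157 0.166 0.177 0.189 0.398 0.399 0.4  ]
```

View pics/w12.png

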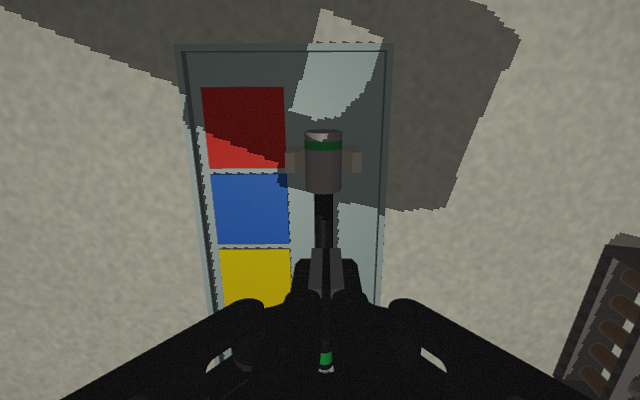

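View pics/s12.png

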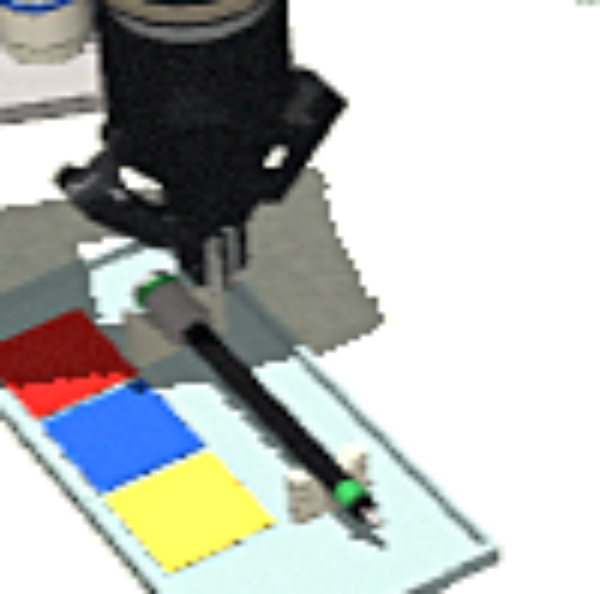

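The shut fingertips are at z≈.090 with the TCP reading .0636, in both the wrist and side depth. So the reported TCP is about 25 mm beyond the real finger ends, which also explains the first cap grip. The probe is undisturbed. I'll go correspondingly lower, with TCP around -.013.

```bash
python3 -m inch '[{"fingers":0,"delta_pos":[0,0,0],"twist":[0,0,0]},{"fingers":0,"delta_pos":[0,0,0],"twist":[0,0,0]},{"fingers":0,"delta_pos":[0,0,0],"twist":[0,0,0]}]';python3 go.py .547 .04 -.013 14.3;python3 - <<'E'
from h import *
g=grab('wrist');p=pts(g);cv2.imwrite('pics/w13.png',g['pixels'])
tool=manip.state()['tool_pos']
o=np.array([.5471,.0400]);uh=np.array([-.2475,.9689]);n=np.array([.9689,.2475])
s=(p[...,:2]-o)@uh;l=(p[...,:2]-o)@n
k=(p[...,2]>.075)&(p[...,2]<.13)&(abs(s)<.02)
for zz in np.arange(.08,.13,.005):
  a=k&(abs(p[...,2]-zz)<.0025)
  for sg in(-1,1):
    b=a&(l*sg>0)
    if b.sum(): print(zz.round(3),sg,b.sum(),'l',l[b].min().round(4),l[b].max().round(4),'s',s[b].min().round(4),s[b].max().round(4))
r=(p[...,2]>.024)&(p[...,2]<.045)&(abs(l)<.015)&(abs(s)<.1)
for t in (0.003,.015,.018,.021,.024,.03,.05,.055,.058):
  a=r&(abs(s-t)<.0015)
  if a.sum():print('probe',t,a.sum(),np.percentile(l[a],[1,99]).round(4),np.percentile(p[...,2][a],98).round(4))
E
```

```text
time: 30.22
tool_pos: [0.5464, 0.0395, 0.061]
tool_rot: [0.701, -0.087, 0.702, 0.087]
contact_force: [-0.1, -0.1, 0.1]
gripper_width: 0.503
t 30.23 p [0.5464 0.0395 0.061 ] psi 14.2 grip 0.503 F [-0.1 -0.1  0.1]
delta cm now-frame [7.4  0.03 0.08]  rotated-frame [7.4  0.03 0.07]  twist [-0.1  -0.06 -0.02]
0.08 -1 1 l -0.0222 -0.0222 s -0.0003 -0.0003
0.085 -1 65 l -0.0274 -0.0218 s -0.0106 0.0116
0.085 1 64 l 0.0205 0.027 s -0.0102 0.0115
0.09 -1 182 l -0.0339 -0.0218 s -0.01 0.0121
0.09 1 169 l 0.0205 0.0336 s -0.0103 0.012
0.095 -1 232 l -0.0354 -0.0217 s -0.0101 0.0123
0.095 1 259 l 0.0205 0.0344 s -0.0107 0.0123
0.1 -1 262 l -0.0355 -0.0217 s -0.0113 0.0122
0.1 1 253 l 0.0205 0.0343 s -0.0103 0.012
0.105 -1 289 l -0.0354 -0.0217 s -0.0105 0.0124
0.105 1 301 l 0.0205 0.0344 s -0.0108 0.0125
0.11 -1 319 l -0.0355 -0.0217 s -0.0104 0.0127
0.11 1 326 l 0.0205 0.0343 s -0.0108 0.0122
0.115 -1 305 l -0.0354 -0.0216 s -0.0106 0.0125
0.115 1 296 l 0.0205 0.0342 s -0.0105 0.0121
0.12 -1 516 l -0.0318 -0.0216 s -0.011 0.0126
0.12 1 515 l 0.0206 0.0317 s -0.0106 0.0125
0.125 -1 328 l -0.0443 -0.0233 s -0.0012 0.0146
0.125 1 324 l 0.0222 0.0488 s 0.0001 0.0148
probe 0.003 81 [-0.0061  0.0052] 0.0334
probe 0.015 92 [-0.0059  0.0058] 0.0336
probe 0.018 94 [-0.0059  0.0058] 0.0335
probe 0.021 62 [-0.0103  0.0102] 0.0382
probe 0.024 176 [-0.0106  0.0106] 0.0388
probe 0.03 177 [-0.0105  0.0105] 0.0384
probe 0.05 204 [-0.0107  0.0107] 0.0389
probe 0.055 197 [-0.0106  0.0108] 0.0382
probe 0.058 124 [-0.0101  0.0095] 0.0376
```

```bash
python3 -m inch '[{"fingers":0,"delta_pos":[2.5,0,0.05],"twist":[0,0,0]},{"fingers":0,"delta_pos":[2.5,0,0],"twist":[0,0,0]},{"fingers":0,"delta_pos":[1.5,0,0],"twist":[0,0,0]},{"fingers":0,"delta_pos":[0.6,0,0],"twist":[0,0,0]},{"fingers":0,"delta_pos":[0,0,0],"twist":[0,0,0]}]';python3 go.py .547 .04 -.010 14.3
```

```text
time: 30.9
tool_pos: [0.5475, 0.0396, -0.0093]
tool_rot: [0.702, -0.087, 0.702, 0.087]
contact_force: [0.1, -0.1, -0.7]
gripper_width: 0.504
t 30.9 p [ 0.5475  0.0396 -0.0093] psi 14.2 grip 0.504 F [ 0.1 -0.1 -0.7]
delta cm now-frame [ 0.07  0.05 -0.03]  rotated-frame [ 0.07  0.05 -0.03]  twist [-0.1  0.  -0. ]
```

```bash
python3 -m inch '[{"fingers":-1,"delta_pos":[0.1,0,0],"twist":[0,0,0]},{"fingers":-1,"delta_pos":[0,0,0],"twist":[0,0,0]},{"fingers":-1,"delta_pos":[0,0,0],"twist":[0,0,0]},{"fingers":-1,"delta_pos":[0,0,0],"twist":[0,0,0]}]';python3 go.py .547 .04 -.010 14.3
```

```text
time: 31.4
tool_pos: [0.5471, 0.0394, -0.0096]
tool_rot: [0.701, -0.088, 0.702, 0.087]
contact_force: [-4.0, -1.7, 4.9]
gripper_width: 0.114
t 31.4 p [ 0.5471  0.0394 -0.0096] psi 14.22 grip 0.114 F [-4.  -1.7  4.9]
delta cm now-frame [0.04 0.06 0.01]  rotated-frame [0.04 0.06 0.01]  twist [-0.08 -0.06  0.02]
```

Gripped: the opening of 0.114 fits the 12 mm sleeve. Lifting and checking that it is level.

```bash
python3 -m inch '[{"fingers":-1,"delta_pos":[-1,0,0],"twist":[0,0,0]},{"fingers":-1,"delta_pos":[-2,0,0],"twist":[0,0,0]},{"fingers":-1,"delta_pos":[-2,0,0],"twist":[0,0,0]},{"fingers":-1,"delta_pos":[-2,0,0],"twist":[0,0,0]},{"fingers":-1,"delta_pos":[0,0,0],"twist":[0,0,0]}]';python3 go.py .55 -.15 .12 14.3;  python3 - <<'E'
from h import *
f=grab('side');g=grab('wrist')
cv2.imwrite('pics/s14.png',cv2.resize(f['pixels'][160:300,230:400],None,fx=4.5,fy=4.2))
p=pts(g);u=(-.2475,.9689)
hub=p[95:200,290:360].reshape(-1,3)
s=(p[...,:2]-np.array([.547,.04]))@np.array(u);l=(p[...,:2]-np.array([.547,.04]))@np.array([.9689,.2475])
for t in np.arange(-.12,.08,.01):
  k=(abs(s-t)<.004)&(abs(l)<.011)&(p[...,2]>.06)&(p[...,2]<.13)
  if k.sum()>10: print(t.round(3),k.sum(),np.percentile(p[...,2][k],[50,95]).round(4),np.median(g['pixels'][k],0))
E
```

```text
time: 32.02
tool_pos: [0.5494, 0.0395, 0.0628]
tool_rot: [0.704, -0.088, 0.7, 0.087]
contact_force: [0.4, 0.8, -1.6]
gripper_width: 0.113
t 32.02 p [0.5494 0.0395 0.0628] psi 14.2 grip 0.113 F [ 0.4  0.8 -1.6]
delta cm now-frame [ -5.72 -18.4   -4.57]  rotated-frame [ -5.72 -18.38  -4.63]  twist [-0.1   0.31  0.1 ]
-0.04 294 [0.1022 0.1036] [23. 23. 23.]
-0.03 368 [0.1023 0.1037] [23. 23. 23.]
-0.02 378 [0.1025 0.1038] [24. 23. 23.]
-0.01 608 [0.1031 0.1287] [18. 17. 18.]
-0.0 826 [0.1099 0.1285] [17. 17. 17.]
0.01 2192 [0.1085 0.1278] [22. 22. 22.]
0.02 472 [0.104  0.1081] [50.  51.  53.5]
0.03 1021 [0.1067 0.1084] [55. 56. 59.]
0.04 1092 [0.1067 0.1084] [55. 56. 59.]
0.05 1193 [0.1069 0.1087] [40. 59. 25.]
0.06 564 [0.1018 0.1077] [46. 47. 49.]
```

View pics/s14.png

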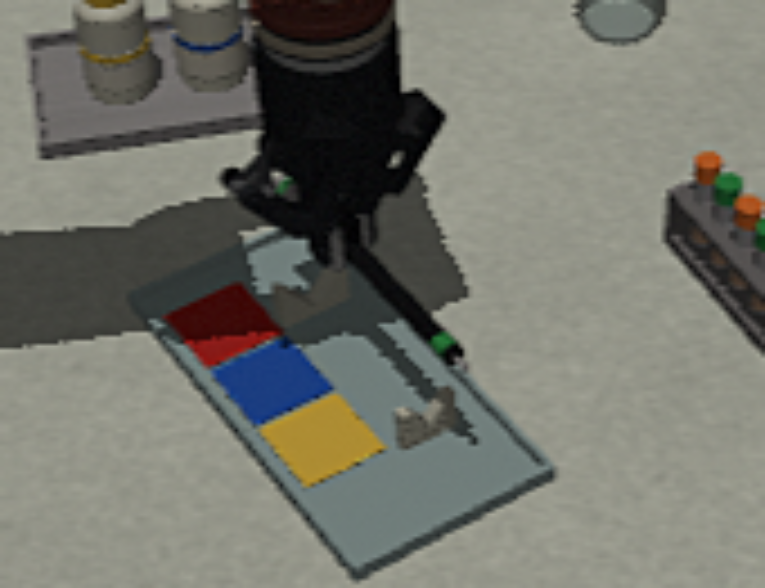

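The probe is held level, with sleeve top z .1022 to .1038 along its length. Carrying it over and turning.

```bash
python3 -m inch '[{"fingers":-1,"delta_pos":[-2.5,-2,0],"twist":[0,0,0]},{"fingers":-1,"delta_pos":[-2.5,-3,-0.7],"twist":[0,0,0]},{"fingers":-1,"delta_pos":[0,-3.5,-1],"twist":[0,0,0]},{"fingers":-1,"delta_pos":[0,-3.5,-1],"twist":[0,0,0]},{"fingers":-1,"delta_pos":[0,-3.5,-1],"twist":[0,0,0]}]';python3 -m inch '[{"fingers":-1,"delta_pos":[0,-3,-1],"twist":[0,0,0]},{"fingers":-1,"delta_pos":[0,0,0],"twist":[8,0,0]},{"fingers":-1,"delta_pos":[0,0,0],"twist":[9,0,0]},{"fingers":-1,"delta_pos":[0,0,0],"twist":[9,0,0]},{"fingers":-1,"delta_pos":[0,0,0],"twist":[9,0,0]}]';python3 -m inch '[{"fingers":-1,"delta_pos":[0,0,0],"twist":[9,0,0]},{"fingers":-1,"delta_pos":[0,0,0],"twist":[9,0,0]},{"fingers":-1,"delta_pos":[0,0,0],"twist":[9,0,0]},{"fingers":-1,"delta_pos":[0,0,0],"twist":[9,0,0]},{"fingers":-1,"delta_pos":[0,0,0],"twist":[9,0,0]}]';python3 -m inch '[{"fingers":-1,"delta_pos":[0,0,0],"twist":[9,0,0]},{"fingers":-1,"delta_pos":[0,0,0],"twist":[9,0,0]},{"fingers":-1,"delta_pos":[0,0,0],"twist":[6,0,0]},{"fingers":-1,"delta_pos":[0,0,0],"twist":[0,0,0]},{"fingers":-1,"delta_pos":[0,0,0],"twist":[0,0,0]}]'; python3 go.py .558 -.342 .11 -96; python3 - <<'E'
from h import *
f=grab('side');g=grab('wrist');c=grab('scene')
cv2.imwrite('pics/s15.png',f['pixels']);cv2.imwrite('pics/w15.png',g['pixels'])
E
```

```text
time: 32.75
tool_pos: [0.5484, -0.1205, 0.1081]
tool_rot: [0.701, -0.087, 0.702, 0.088]
contact_force: [-0.1, 0.1, -1.9]
gripper_width: 0.114
time: 33.38
tool_pos: [0.5461, -0.1509, 0.1079]
tool_rot: [0.694, 0.13, 0.696, -0.129]
contact_force: [-0.7, 0.5, -1.0]
gripper_width: 0.115
time: 34.0
tool_pos: [0.5461, -0.1508, 0.1079]
tool_rot: [0.592, 0.385, 0.594, -0.386]
contact_force: [0.5, -0.9, -1.6]
gripper_width: 0.116
time: 34.62
tool_pos: [0.5466, -0.151, 0.1088]
tool_rot: [0.501, 0.499, 0.502, -0.499]
contact_force: [-0.3, -0.3, -1.1]
gripper_width: 0.119
t 34.62 p [ 0.5466 -0.151   0.1088] psi -89.71 grip 0.119 F [-0.3 -0.3 -1.1]
delta cm now-frame [-0.14  1.04 19.1 ]  rotated-frame [-0.12  3.13 18.87]  twist [ 6.29 -0.03  0.08]
```

View pics/s15.png

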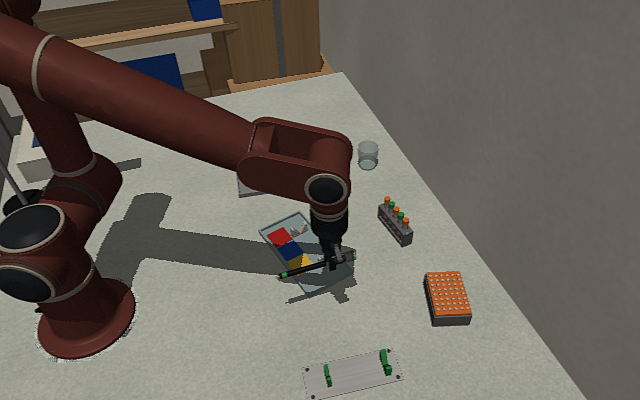

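View pics/w15.png

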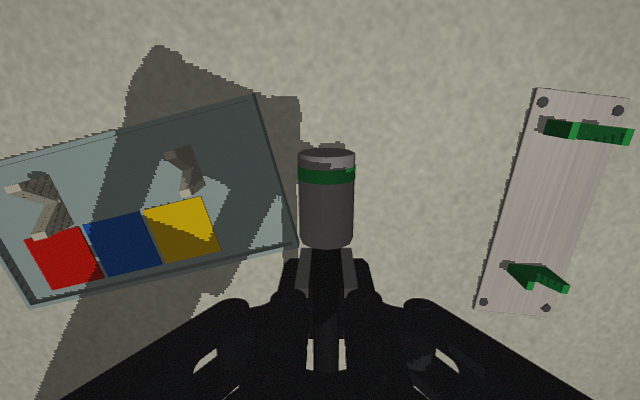

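The wrist view shows the stand at right with the wide V at (590,132) and the narrow V at (535,278). The probe is held with its hub pointing +x. Measuring the stand from here.

```bash
python3 - <<'E'
from h import *
from m1 import mask
f=load('wrist');p=pts(f);im=f['pixels'].astype(int);H=cv2.cvtColor(f['pixels'],cv2.COLOR_BGR2HSV)
u,v=np.meshgrid(np.arange(640),np.arange(400))
d=im[...,1]-im[...,0]
m=((d<6)&(u>465)&(v>80)&(v<325)).astype(np.uint8);m|=(mask(H,'green')&(u>465)).astype(np.uint8)
m=cv2.morphologyEx(cv2.morphologyEx(m,cv2.MORPH_OPEN,np.ones((3,3))),cv2.MORPH_CLOSE,np.ones((7,7)))
k,_=cv2.findContours(m,cv2.RETR_EXTERNAL,cv2.CHAIN_APPROX_NONE);k=max(k,key=cv2.contourArea)[:,0]
w=np.array([ray(f,a,b,.004)[:2] for a,b in k],np.float32);print('base',cv2.minAreaRect(w),cv2.boxPoints(cv2.minAreaRect(w)).round(3).tolist())
g=mask(H,'green')&(u>465)
C=[]
for nm,vs in(('wide',v<200),('narrow',v>200)):
  q=p[g&vs]; r=cv2.minAreaRect(q[:,:2].astype(np.float32)); print(nm,len(q),r,q.min(0).round(4),q.max(0).round(4));C.append(r[0])
  t=q[q[:,2]>.031];print('   top',len(t),cv2.minAreaRect(t[:,:2].astype(np.float32)))
C=np.array(C);e=C[0]-C[1];print(np.linalg.norm(e),np.degrees(np.arctan2(e[1],e[0])))
ue=e/np.linalg.norm(e);ne=np.array([-ue[1],ue[0]])
for nm,vs in(('wide',v<200),('narrow',v>200)):
  q=p[g&vs];l=(q[:,:2]-C[1])@ne
  for a in np.arange(-.024,.0241,.004):
    z=q[abs(l-a)<.002,2]
    if len(z)>3: print(nm,a.round(3),len(z),np.percentile(z,[50,95]).round(4))
im2=f['pixels'].copy();im2[k[:,1],k[:,0]]=(0,0,255);cv2.imwrite('pics/w15m.png',cv2.resize(im2[70:330,450:],None,fx=2.2,fy=2.2))
E
```

```text
base ((0.5986729264259338, -0.35356175899505615), (0.0779704600572586, 0.016076762229204178), 83.57257843017578) [[0.5860000252723694, -0.39100000262260437], [0.6019999980926514, -0.3930000066757202], [0.6110000014305115, -0.3160000145435333], [0.5950000286102295, -0.3140000104904175]]
wide 1397 ((0.5949172973632812, -0.3442208468914032), (0.047914549708366394, 0.01127544417977333), 75.17353820800781) [nan nan nan] [nan nan nan]
   top 301 ((0.5985220074653625, -0.34382811188697815), (0.04692757874727249, 0.01154765859246254), 83.8781509399414)
narrow 1012 ((0.47595980763435364, -0.3306775391101837), (0.03606924042105675, 0.008720491081476212), 82.92227172851562) [nan nan nan] [nan nan nan]
   top 200 ((0.47570332884788513, -0.33077868819236755), (0.03584658354520798, 0.008645421825349331), 83.57823944091797)
0.11972596021024329 -6.495156663578051
wide -0.024 9 [0.0315 0.0319]
wide -0.02 92 [0.032  0.0329]
wide -0.016 164 [0.0307 0.0329]
wide -0.012 188 [0.0253 0.0288]
wide -0.008 179 [0.0196 0.0231]
wide -0.004 167 [0.0142 0.0175]
wide 0.0 76 [0.0102 0.0128]
wide 0.016 18 [0.0316 0.0325]
wide 0.02 114 [0.0319 0.033 ]
wide 0.024 388 [0.0198 0.0321]
narrow -0.016 92 [0.0315 0.0343]
narrow -0.012 134 [0.0295 0.0338]
narrow -0.008 138 [0.0259 0.031 ]
narrow -0.004 125 [0.0205 0.0253]
narrow 0.0 54 [0.0148 0.0186]
narrow 0.004 43 [0.0158 0.022 ]
narrow 0.008 57 [0.0177 0.0276]
narrow 0.012 100 [0.0248 0.0343]
narrow 0.016 264 [0.0219 0.0337]
```

View pics/w15m.png

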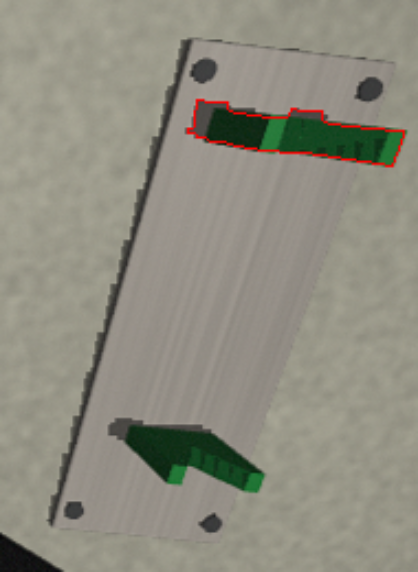

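```bash
python3 -m inch '[{"fingers":-1,"delta_pos":[0,0,0],"twist":[6.3,0,0]},{"fingers":-1,"delta_pos":[0,0.8,4],"twist":[0,0,0]},{"fingers":-1,"delta_pos":[0,0.8,4],"twist":[0,0,0]},{"fingers":-1,"delta_pos":[0,0.8,4],"twist":[0,0,0]},{"fingers":-1,"delta_pos":[0,0.8,4],"twist":[0,0,0]}]';python3 -m inch '[{"fingers":-1,"delta_pos":[2,0,2.5],"twist":[0,0,0]},{"fingers":-1,"delta_pos":[2,0,0],"twist":[0,0,0]},{"fingers":-1,"delta_pos":[1,0,0],"twist":[0,0,0]},{"fingers":-1,"delta_pos":[0,0,0],"twist":[0,0,0]},{"fingers":-1,"delta_pos":[0,0,0],"twist":[0,0,0]}]'; python3 go.py .5597 -.3397 .05 -96.04; python3 - <<'E'
from h import *
f=grab('side');g=grab('wrist')
cv2.imwrite('pics/s16.png',cv2.resize(f['pixels'][280:400,270:430],None,fx=5,fy=5));cv2.imwrite('pics/w16.png',g['pixels'])
E
```

```text
time: 35.4
tool_pos: [0.562, -0.315, 0.1096]
tool_rot: [0.473, 0.526, 0.473, -0.526]
contact_force: [0.5, -0.0, -1.3]
gripper_width: 0.115
time: 36.02
tool_pos: [0.5599, -0.3381, 0.0604]
tool_rot: [0.473, 0.526, 0.473, -0.526]
contact_force: [-0.7, -0.3, -1.5]
gripper_width: 0.114
t 36.02 p [ 0.5599 -0.3381  0.0604] psi -96.03 grip 0.114 F [-0.7 -0.3 -1.5]
delta cm now-frame [ 1.04 -0.    0.16]  rotated-frame [ 1.04 -0.    0.16]  twist [ 0.01  0.03 -0.06]
```

View pics/s16.png

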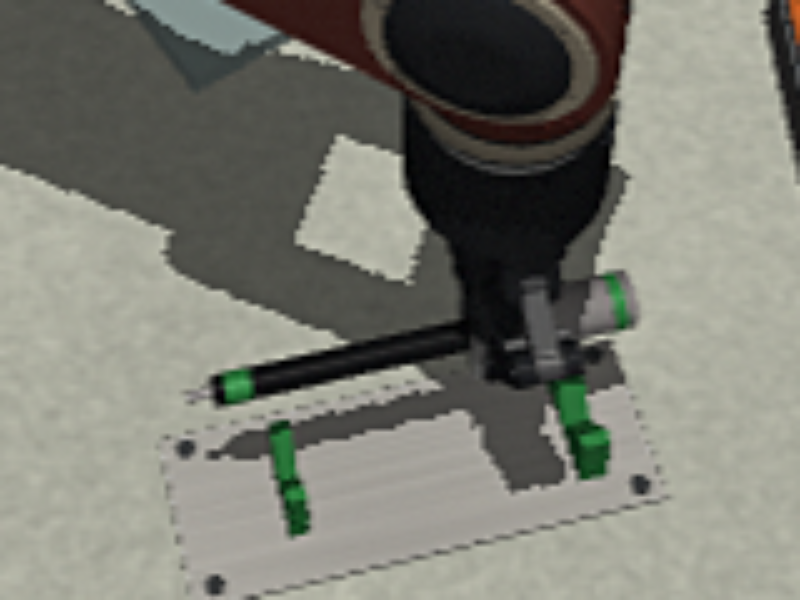

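View pics/w16.png

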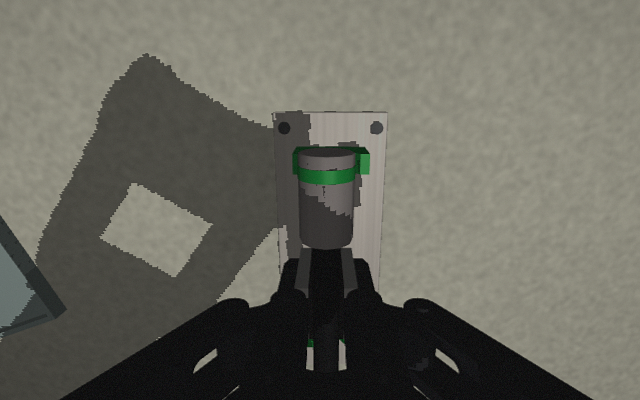

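```bash
python3 - <<'E'
from h import *
from m1 import mask
f=load('wrist');p=pts(f);im=f['pixels'];H=cv2.cvtColor(im,cv2.COLOR_BGR2HSV)
a=np.radians(-6.04);e=np.array([np.cos(a),np.sin(a)]);n=np.array([-e[1],e[0]]);t=manip.state()['tool_pos']
s=(p[...,:2]-t[:2])@e;l=(p[...,:2]-t[:2])@n
print('tool',t)
g=mask(H,'green')&(p[...,2]>.025)&(p[...,2]<.045);v=np.arange(400)[:,None]
k=g&(s>.03);print('V wide arms l',l[k].min(),l[k].max(),'s',s[k].min(),s[k].max(),'n',k.sum(),'z',np.nanmax(p[...,2][k]))
for sg in(-1,1):
  b=k&(l*sg>0);print(sg,b.sum(),np.percentile(l[b],[2,50,98]).round(4),np.percentile(s[b],[2,50,98]).round(4))
h=(p[...,2]>.08)&(p[...,2]<.115)&(abs(l)<.014)&(s>.024)
print('hub l',np.percentile(l[h],[1,99]).round(4),'s',np.percentile(s[h],[1,99]).round(4))
for tt in(.03,.04,.05): q=h&(abs(s-tt)<.002);print(tt,np.percentile(l[q],[1,99]).round(4),np.percentile(p[...,2][q],95).round(4))
b=mask(H,'green')&(p[...,2]>.08)&h;print('band s',np.percentile(s[b],[2,50,98]))
base=(p[...,2]<.007)&(p[...,2]>.001)&((im[...,1].astype(int)-im[...,0])<7)&(abs(l)<.06)&(s>.03)&(s<.13)&(v>105)
q=base;print('base l',np.percentile(l[q],[1,99]),'s',np.percentile(s[q],[1,99]))
E
```

```text
tool [ 0.56005206 -0.33854824  0.06080675]
V wide arms l -0.02423791678128769 0.02018826538083422 s 0.03315369445392489 0.04525837376843177 n 395 z 0.03345081227927829
-1 304 [-0.0239 -0.02   -0.0163] [0.0336 0.0396 0.0451]
1 91 [0.0177 0.019  0.0202] [0.0338 0.04   0.0452]
hub l [-0.0095  0.0119] s [0.0245 0.0571]
0.03 [-0.0094  0.0118] 0.1081
0.04 [-0.0096  0.0119] 0.108
0.05 [-0.0095  0.0119] 0.1086
band s [0.04702777 0.04949755 0.05188471]
base l [-0.03579508  0.03484092] s [0.03093739 0.06683705]
```

```bash
python3 -m inch '[{"fingers":-1,"delta_pos":[1.5,0,0.25],"twist":[0,0,0]},{"fingers":-1,"delta_pos":[1.5,0,0],"twist":[0,0,0]},{"fingers":-1,"delta_pos":[1.5,0,0],"twist":[0,0,0]},{"fingers":-1,"delta_pos":[1,0,0],"twist":[0,0,0]},{"fingers":-1,"delta_pos":[0,0,0],"twist":[0,0,0]}]';python3 -m inch '[{"fingers":-1,"delta_pos":[0.5,0,0],"twist":[0,0,0]},{"fingers":-1,"delta_pos":[0.4,0,0],"twist":[0,0,0]},{"fingers":-1,"delta_pos":[0,0,0],"twist":[0,0,0]}]'; python3 go.py .5600 -.3415 -.009 -96.04
```

```text
time: 36.75
tool_pos: [0.5581, -0.3404, 0.0028]
tool_rot: [-0.472, -0.526, -0.474, 0.526]
contact_force: [0.1, -0.1, -1.9]
gripper_width: 0.114
time: 37.12
tool_pos: [0.5589, -0.341, -0.0046]
tool_rot: [-0.473, -0.526, -0.473, 0.526]
contact_force: [-0.3, 0.0, -1.1]
gripper_width: 0.115
t 37.12 p [ 0.5589 -0.341  -0.0046] psi -96.1 grip 0.115 F [-0.3  0.  -1.1]
delta cm now-frame [0.44 0.12 0.04]  rotated-frame [0.44 0.12 0.04]  twist [-0.06 -0.01  0.02]
```

```bash
python3 -m inch '[{"fingers":-1,"delta_pos":[0.2,0.1,0],"twist":[0,0,0]},{"fingers":-1,"delta_pos":[0.2,0,0],"twist":[0,0,0]},{"fingers":-1,"delta_pos":[0,0,0],"twist":[0,0,0]},{"fingers":-1,"delta_pos":[0,0,0],"twist":[0,0,0]}]'; python3 go.py .5600 -.3415 -.009 -96.04
```

```text
time: 37.62
tool_pos: [0.56, -0.3412, -0.0084]
tool_rot: [-0.473, -0.526, -0.473, 0.526]
contact_force: [-0.3, 0.6, -1.8]
gripper_width: 0.117
t 37.62 p [ 0.56   -0.3412 -0.0084] psi -96.1 grip 0.117 F [-0.3  0.6 -1.8]
delta cm now-frame [0.06 0.   0.03]  rotated-frame [0.06 0.   0.03]  twist [-0.06  0.   -0.  ]
```

```bash
python3 -m inch '[{"fingers":-1,"delta_pos":[0.1,0,0],"twist":[0,0,0]},{"fingers":-1,"delta_pos":[0,0,0],"twist":[0,0,0]}]'; python3 -m inch '[{"fingers":-0.5,"delta_pos":[0,0,0],"twist":[0,0,0]},{"fingers":-0.3,"delta_pos":[0,0,0],"twist":[0,0,0]},{"fingers":0,"delta_pos":[0,0,0],"twist":[0,0,0]},{"fingers":0,"delta_pos":[0,0,0],"twist":[0,0,0]}]'; python3 -m inch '[{"fingers":0,"delta_pos":[-2,0,0],"twist":[0,0,0]},{"fingers":0,"delta_pos":[-3,0,0],"twist":[0,0,0]},{"fingers":0,"delta_pos":[-4,0,0],"twist":[0,0,0]},{"fingers":0,"delta_pos":[-4,0,0],"twist":[0,0,0]},{"fingers":0,"delta_pos":[0,0,0],"twist":[0,0,0]}]';  python3 - <<'E'
from h import *
f=grab('side');g=grab('wrist')
cv2.imwrite('pics/s17.png',cv2.resize(f['pixels'][280:400,270:430],None,fx=5,fy=5));cv2.imwrite('pics/w17.png',g['pixels'])
E
```

```text
time: 37.88
tool_pos: [0.5601, -0.3413, -0.0093]
tool_rot: [0.473, 0.526, 0.473, -0.526]
contact_force: [1.4, -0.6, -1.2]
gripper_width: 0.117
time: 38.38
tool_pos: [0.56, -0.3412, -0.0094]
tool_rot: [0.473, 0.526, 0.473, -0.526]
contact_force: [0.1, -0.1, 0.1]
gripper_width: 0.497
time: 39.0
tool_pos: [0.5629, -0.3434, 0.1277]
tool_rot: [0.477, 0.527, 0.469, -0.525]
contact_force: [-0.2, 0.2, 0.3]
gripper_width: 0.5
```

View pics/s17.png

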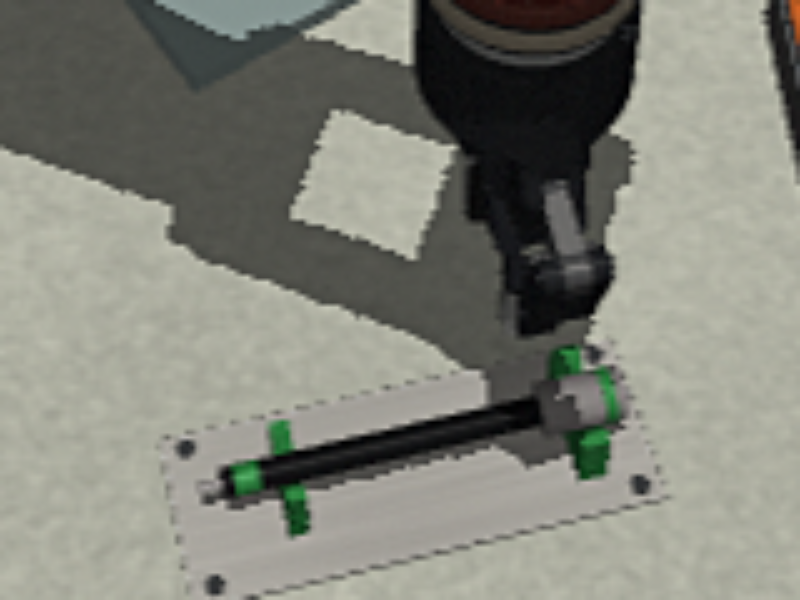

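View pics/w17.png

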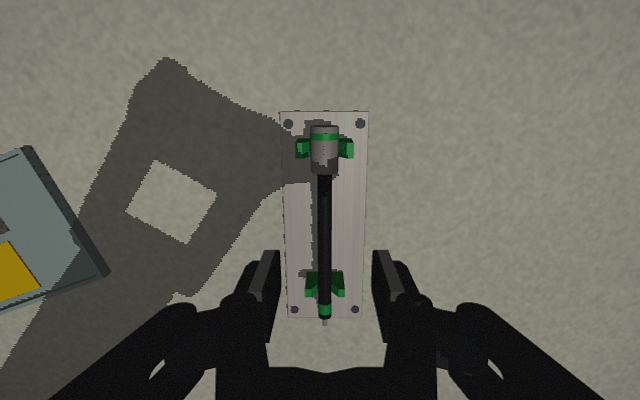

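The probe is seated in both green Vs, with the hub in the wide one at (325,147). Numeric check:

```bash
python3 - <<'E'
from h import *
from m1 import mask
f=load('wrist');p=pts(f);im=f['pixels'];H=cv2.cvtColor(im,cv2.COLOR_BGR2HSV)
a=np.radians(-6.04);e=np.array([np.cos(a),np.sin(a)]);n=np.array([-e[1],e[0]]);o=np.array([.5597,-.3397])
s=(p[...,:2]-o)@e;l=(p[...,:2]-o)@n
for t in(-.1,-.06,-.03,0,.015,.018,.021,.024,.03,.05,.056,.059):
  k=(abs(s-t)<.0015)&(abs(l)<.013)&(p[...,2]>.025)&(p[...,2]<.05)
  if k.sum()>3:print(t,k.sum(),np.percentile(l[k],[2,98]).round(4),np.percentile(p[...,2][k],97).round(4),np.median(im[k],0))
g=mask(H,'green')&(p[...,2]>.02)&(abs(l)>.012)&(abs(l)<.03)
for nm,k in(('wide',g&(s>0)),('narrow',g&(s<0))):
  print(nm,np.percentile(s[k],[1,50,99]).round(4),l[k].min().round(4),l[k].max().round(4))
E
python3 go.py .547 .2 .14 82.5
```

```text
-0.1 42 [-0.0065  0.0052] 0.0336 [42.  93.  24.5]
-0.06 35 [-0.0055  0.0048] 0.0335 [21. 20. 21.]
-0.03 50 [-0.0063  0.0054] 0.0337 [22.  21.5 22.5]
0 52 [-0.0062  0.0051] 0.0332 [22. 23. 23.]
0.015 56 [-0.0062  0.005 ] 0.0334 [15.  14.5 14.5]
0.018 57 [-0.0062  0.005 ] 0.0332 [13. 13. 13.]
0.021 40 [-0.0102  0.0074] 0.0371 [34.5 34.  34.5]
0.024 102 [-0.0108  0.0096] 0.0383 [49. 50. 53.]
0.03 113 [-0.0108  0.0101] 0.0379 [49. 50. 52.]
0.05 125 [-0.0114  0.0099] 0.0388 [41. 95. 24.]
0.056 119 [-0.0111  0.0099] 0.0381 [83. 85. 89.]
0.059 32 [-0.009  0.007] 0.0349 [36.5 36.  38. ]
wide [0.0339 0.0401 0.0454] -0.023 0.0214
narrow [-0.0882 -0.0813 -0.0798] -0.0177 0.0164
t 39.1 p [ 0.5604 -0.3415  0.1221] psi -96.1 grip 0.501 F [-0.4  0.4 -0.2]
delta cm now-frame [ -1.87  -7.08 -53.7 ]  rotated-frame [-1.79  8.4  53.51]  twist [-1.786e+02  1.700e-01  1.000e-01]
```

Numerically the probe sits level and centred: hub mid s≈.039, V centre .0397, lateral error under 1 mm, axis z≈.028. Now the bottles go back, starting with yellow. First I unwind the wrist.

```bash
python3 -m inch '[{"fingers":1,"delta_pos":[-2,0,0],"twist":[-9.9,0,0]},{"fingers":1,"delta_pos":[0,0,0],"twist":[-9.9,0,0]},{"fingers":1,"delta_pos":[0,0,0],"twist":[-9.9,0,0]},{"fingers":1,"delta_pos":[0,0,0],"twist":[-9.9,0,0]},{"fingers":1,"delta_pos":[0,0,0],"twist":[-9.9,0,0]}]'; python3 -m inch '[{"fingers":1,"delta_pos":[0,0,0],"twist":[-9.9,0,0]},{"fingers":1,"delta_pos":[0,0,0],"twist":[-9.9,0,0]},{"fingers":1,"delta_pos":[0,0,0],"twist":[-9.9,0,0]},{"fingers":1,"delta_pos":[0,0,0],"twist":[-9.9,0,0]},{"fingers":1,"delta_pos":[0,0,0],"twist":[-9.9,0,0]}]';python3 -m inch '[{"fingers":1,"delta_pos":[0,0,0],"twist":[-9.9,0,0]},{"fingers":1,"delta_pos":[0,0,0],"twist":[-9.9,0,0]},{"fingers":1,"delta_pos":[0,0,0],"twist":[-9.9,0,0]},{"fingers":1,"delta_pos":[0,0,0],"twist":[-9.9,0,0]},{"fingers":1,"delta_pos":[0,0,0],"twist":[-9.9,0,0]}]';python3 -m inch '[{"fingers":1,"delta_pos":[0,0,0],"twist":[-9.9,0,0]},{"fingers":1,"delta_pos":[0,0,0],"twist":[-9.9,0,0]},{"fingers":1,"delta_pos":[0,0,0],"twist":[-9.9,0,0]},{"fingers":1,"delta_pos":[0,0,0],"twist":[0,0,0]},{"fingers":1,"delta_pos":[0,0,0],"twist":[0,0,0]}]'; python3 go.py .479 .3272 .14 82.5
```

```text
time: 39.72
tool_pos: [0.559, -0.3404, 0.1384]
tool_rot: [0.649, 0.278, 0.651, -0.278]
contact_force: [0.2, 0.5, 0.3]
gripper_width: 1.0
time: 40.35
tool_pos: [0.559, -0.3404, 0.1384]
tool_rot: [0.706, -0.019, 0.708, 0.021]
contact_force: [-0.8, 0.1, 0.1]
gripper_width: 0.999
time: 40.98
tool_pos: [0.559, -0.3404, 0.1384]
tool_rot: [0.633, -0.313, 0.634, 0.315]
contact_force: [-0.1, -0.6, 0.9]
gripper_width: 0.998
time: 41.6
tool_pos: [0.5595, -0.3409, 0.1395]
tool_rot: [0.534, -0.463, 0.534, 0.464]
contact_force: [-0.8, -0.8, -0.0]
gripper_width: 1.002
t 41.6 p [ 0.5595 -0.3409  0.1395] psi 81.96 grip 1.002 F [-0.8 -0.8 -0. ]
delta cm now-frame [3.000e-02 1.731e+01 6.502e+01]  rotated-frame [-5.000e-02  1.670e+01  6.518e+01]  twist [-0.54  0.05 -0.09]
```

```bash
python3 -m inch '[{"fingers":1,"delta_pos":[0,1.1,4.1],"twist":[-0.5,0,0]},{"fingers":1,"delta_pos":[0,1.1,4.1],"twist":[0,0,0]},{"fingers":1,"delta_pos":[0,1.1,4.1],"twist":[0,0,0]},{"fingers":1,"delta_pos":[0,1.1,4.1],"twist":[0,0,0]},{"fingers":1,"delta_pos":[0,1.1,4.1],"twist":[0,0,0]}]';python3 -m inch '[{"fingers":1,"delta_pos":[0,1.1,4.1],"twist":[0,0,0]},{"fingers":1,"delta_pos":[0,1.1,4.1],"twist":[0,0,0]},{"fingers":1,"delta_pos":[0,1.1,4.1],"twist":[0,0,0]},{"fingers":1,"delta_pos":[0,1.1,4.1],"twist":[0,0,0]},{"fingers":1,"delta_pos":[0,1.1,4.1],"twist":[0,0,0]}]';python3 -m inch '[{"fingers":1,"delta_pos":[0,1.1,4.1],"twist":[0,0,0]},{"fingers":1,"delta_pos":[0,1.1,4.1],"twist":[0,0,0]},{"fingers":1,"delta_pos":[0,1.1,4.1],"twist":[0,0,0]},{"fingers":1,"delta_pos":[0,0.8,3],"twist":[0,0,0]},{"fingers":1,"delta_pos":[0,0,0],"twist":[0,0,0]}]';python3 go.py .479 .3272 .14 82.5;  python3 - <<'E'
from h import *
g=grab('wrist');cv2.imwrite('pics/w18.png',g['pixels'])
from m1 import mask
p=pts(g);H=cv2.cvtColor(g['pixels'],cv2.COLOR_BGR2HSV)
for c in('yellow','blue','red'):
    t=mask(H,c)&(p[...,2]>.102)&(p[...,2]<.12);q=p[t]
    if len(q): print(c,len(q),((q.min(0)+q.max(0))/2).round(4),np.median(q,0).round(4))
E
```

```text
time: 42.22
tool_pos: [0.5318, -0.1294, 0.1404]
tool_rot: [0.532, -0.466, 0.532, 0.466]
contact_force: [0.2, 0.4, -0.2]
gripper_width: 1.004
time: 42.85
tool_pos: [0.5036, 0.0809, 0.1405]
tool_rot: [0.532, -0.466, 0.532, 0.466]
contact_force: [-0.6, 0.8, -0.4]
gripper_width: 1.002
time: 43.48
tool_pos: [0.4825, 0.2381, 0.1403]
tool_rot: [0.531, -0.467, 0.531, 0.467]
contact_force: [0.2, -0.2, -0.2]
gripper_width: 1.001
t 43.48 p [0.4825 0.2381 0.1403] psi 82.7 grip 1.001 F [ 0.2 -0.2 -0.2]
delta cm now-frame [0.03 1.48 8.8 ]  rotated-frame [0.03 1.51 8.79]  twist [ 0.2  -0.01 -0.03]
yellow 2398 [0.4791 0.3257 0.1064] [0.478  0.3254 0.1086]
blue 356 [0.5342 0.3247 0.1062] [0.5287 0.326  0.1082]
red 291 [0.5958 0.3016 0.1062] [0.5917 0.3004 0.107 ]
```

View pics/w18.png

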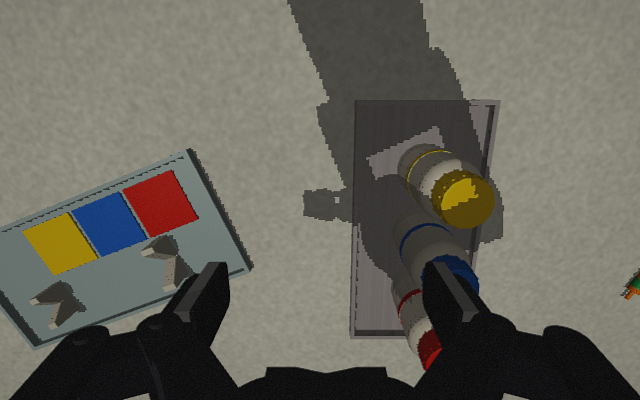

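The bottles stand upright in the spill tray, with the yellow cap at (463,198), i.e. (.479,.326), as left. Moving over it.

```bash
python3 -m inch '[{"fingers":1,"delta_pos":[0,0.75,4.4],"twist":[0,0,0]},{"fingers":1,"delta_pos":[0,0.75,4.3],"twist":[0,0,0]},{"fingers":1,"delta_pos":[0,0,0],"twist":[0,0,0]},{"fingers":1,"delta_pos":[0,0,0],"twist":[0,0,0]}]'; python3 go.py .479 .3266 .03 82.5;  python3 - <<'E'
from h import *
g=grab('wrist');cv2.imwrite('pics/w19.png',g['pixels'])
from m1 import mask
p=pts(g);H=cv2.cvtColor(g['pixels'],cv2.COLOR_BGR2HSV)
for c in('yellow',):
    t=mask(H,c)&(p[...,2]>.102)&(p[...,2]<.12);q=p[t]
    if len(q): print(c,len(q),((q.min(0)+q.max(0))/2).round(4),np.median(q,0).round(4))
E
```

```text
time: 44.02
tool_pos: [0.4797, 0.3236, 0.1403]
tool_rot: [0.531, -0.466, 0.532, 0.466]
contact_force: [-0.7, -0.5, -0.3]
gripper_width: 0.999
t 44.02 p [0.4797 0.3236 0.1403] psi 82.52 grip 0.999 F [-0.7 -0.5 -0.3]
delta cm now-frame [11.03  0.1   0.3 ]  rotated-frame [11.03  0.11  0.29]  twist [ 0.02 -0.06 -0.01]
yellow 2206 [0.4788 0.3268 0.1065] [0.478  0.327  0.1086]
```

View pics/w19.png

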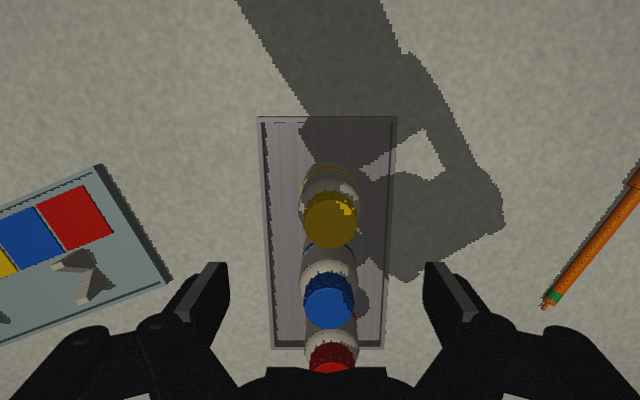

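Yellow cap at (330,220), between the fingers. Descending to grip lower than before.

```bash
python3 -m inch '[{"fingers":1,"delta_pos":[3,0.1,0.3],"twist":[0,0,0]},{"fingers":1,"delta_pos":[3,0,0],"twist":[0,0,0]},{"fingers":1,"delta_pos":[3,0,0],"twist":[0,0,0]},{"fingers":1,"delta_pos":[1.9,0,0],"twist":[0,0,0]},{"fingers":1,"delta_pos":[0,0,0],"twist":[0,0,0]}]'; python3 -m inch '[{"fingers":1,"delta_pos":[0,0,0],"twist":[0,0,0]},{"fingers":-1,"delta_pos":[0,0,0],"twist":[0,0,0]},{"fingers":-1,"delta_pos":[0,0,0],"twist":[0,0,0]},{"fingers":-1,"delta_pos":[0,0,0],"twist":[0,0,0]},{"fingers":-1,"delta_pos":[0,0,0],"twist":[0,0,0]}]';python3 go.py .479 .3266 .03 82.5; python3 -m inch '[{"fingers":-1,"delta_pos":[0,0,0],"twist":[0,0,0]},{"fingers":-1,"delta_pos":[-1,0,0],"twist":[0,0,0]},{"fingers":-1,"delta_pos":[-2.5,0,0],"twist":[0,0,0]},{"fingers":-1,"delta_pos":[-3,0,0],"twist":[0,0,0]},{"fingers":-1,"delta_pos":[0,0,0],"twist":[0,0,0]}]'; python3 go.py .479 .215 .095 14.3
```

```text
time: 44.7
tool_pos: [0.4779, 0.3265, 0.0299]
tool_rot: [0.53, -0.466, 0.533, 0.467]
contact_force: [1.4, 0.8, 0.3]
gripper_width: 0.997
time: 45.32
tool_pos: [0.4795, 0.328, 0.0328]
tool_rot: [0.531, -0.467, 0.531, 0.466]
contact_force: [-0.8, -2.1, 6.2]
gripper_width: 0.522
t 45.33 p [0.4795 0.328  0.0328] psi 82.61 grip 0.522 F [-0.8 -2.1  6.2]
delta cm now-frame [ 0.28  0.03 -0.14]  rotated-frame [ 0.28  0.03 -0.14]  twist [0.11 0.   0.07]
time: 45.95
tool_pos: [0.4806, 0.329, 0.0994]
tool_rot: [0.533, -0.467, 0.529, 0.466]
contact_force: [0.0, 0.1, -2.5]
gripper_width: 0.518
t 45.95 p [0.4806 0.329  0.0994] psi 82.61 grip 0.518 F [ 0.   0.1 -2.5]
delta cm now-frame [  0.4   -1.31 -11.33]  rotated-frame [  0.44 -11.01  -2.97]  twist [68.31  0.34  0.11]
```

```bash
python3 -m inch '[{"fingers":-1,"delta_pos":[0,0,-3.8],"twist":[0,0,0]},{"fingers":-1,"delta_pos":[0,0,-3.8],"twist":[0,0,0]},{"fingers":-1,"delta_pos":[0,0,-3.7],"twist":[0,0,0]},{"fingers":-1,"delta_pos":[0,0,0],"twist":[8,0,0]},{"fingers":-1,"delta_pos":[0,0,0],"twist":[10,0,0]}]'; python3 -m inch '[{"fingers":-1,"delta_pos":[0,0,0],"twist":[10,0,0]},{"fingers":-1,"delta_pos":[0,0,0],"twist":[10,0,0]},{"fingers":-1,"delta_pos":[0,0,0],"twist":[10,0,0]},{"fingers":-1,"delta_pos":[0,0,0],"twist":[10,0,0]},{"fingers":-1,"delta_pos":[0,0,0],"twist":[10,0,0]}]'; python3 -m inch '[{"fingers":-1,"delta_pos":[0,0,0],"twist":[0.3,0,0]},{"fingers":-1,"delta_pos":[0,0,0],"twist":[0,0,0]}]'; python3 go.py .5117 -.0264 .08 14.2
```

```text
time: 46.58
tool_pos: [0.463, 0.2151, 0.0945]
tool_rot: [0.598, -0.375, 0.6, 0.376]
contact_force: [-0.3, 0.3, -2.0]
gripper_width: 0.519
time: 47.2
tool_pos: [0.463, 0.2156, 0.0944]
tool_rot: [0.701, -0.088, 0.703, 0.088]
contact_force: [-0.5, -0.5, -2.9]
gripper_width: 0.519
time: 47.45
tool_pos: [0.4636, 0.2157, 0.0955]
tool_rot: [0.701, -0.089, 0.702, 0.089]
contact_force: [0.4, 0.3, -2.3]
gripper_width: 0.524
t 47.45 p [0.4636 0.2157 0.0955] psi 14.43 grip 0.524 F [ 0.4  0.3 -2.3]
delta cm now-frame [  1.55 -24.64  -1.38]  rotated-frame [  1.55 -24.65  -1.28]  twist [ 0.23 -0.09 -0.  ]
```

```bash
python3 -m inch '[{"fingers":-1,"delta_pos":[0,-4.1,-0.2],"twist":[0.2,0,0]},{"fingers":-1,"delta_pos":[0,-4.1,-0.2],"twist":[0,0,0]},{"fingers":-1,"delta_pos":[0,-4.1,-0.2],"twist":[0,0,0]},{"fingers":-1,"delta_pos":[0,-4.1,-0.2],"twist":[0,0,0]},{"fingers":-1,"delta_pos":[0,-4.1,-0.2],"twist":[0,0,0]}]'; python3 -m inch '[{"fingers":-1,"delta_pos":[0,-4.1,-0.2],"twist":[0,0,0]},{"fingers":-1,"delta_pos":[1.5,0,0],"twist":[0,0,0]},{"fingers":-1,"delta_pos":[0,0,0],"twist":[0,0,0]},{"fingers":-1,"delta_pos":[0,0,0],"twist":[0,0,0]}]'; python3 go.py .5117 -.0264 .0345 14.2;python3 - <<'E'
from h import *
g=grab('wrist');cv2.imwrite('pics/w20.png',g['pixels'])
E
```

```text
time: 48.08
tool_pos: [0.5047, 0.0134, 0.0963]
tool_rot: [0.702, -0.087, 0.702, 0.088]
contact_force: [1.2, -0.1, -2.0]
gripper_width: 0.517
time: 48.58
tool_pos: [0.5122, -0.0246, 0.0811]
tool_rot: [0.701, -0.087, 0.702, 0.088]
contact_force: [-0.2, -0.2, -2.4]
gripper_width: 0.523
t 48.58 p [ 0.5122 -0.0246  0.0811] psi 14.2 grip 0.523 F [-0.2 -0.2 -2.4]
delta cm now-frame [ 4.66 -0.16 -0.09]  rotated-frame [ 4.66 -0.16 -0.09]  twist [-0.   -0.05 -0.04]
```

View pics/w20.png

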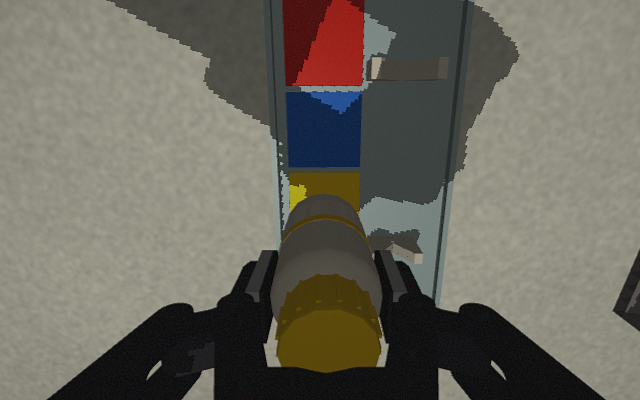

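Yellow is above its plate (plate edges at columns 288–360, bottle centred at 326). Lowering.

```bash
python3 -m inch '[{"fingers":-1,"delta_pos":[2,-0.2,-0.1],"twist":[0,0,0]},{"fingers":-1,"delta_pos":[1.6,0,0],"twist":[0,0,0]},{"fingers":-1,"delta_pos":[0.7,0,0],"twist":[0,0,0]},{"fingers":-1,"delta_pos":[0,0,0],"twist":[0,0,0]},{"fingers":-1,"delta_pos":[0,0,0],"twist":[0,0,0]}]'; python3 go.py .5117 -.0264 .0345 14.2
```

```text
time: 49.25
tool_pos: [0.5128, -0.0278, 0.0392]
tool_rot: [0.702, -0.087, 0.701, 0.087]
contact_force: [0.5, 0.4, -2.4]
gripper_width: 0.52
t 49.25 p [ 0.5128 -0.0278  0.0392] psi 14.11 grip 0.52 F [ 0.5  0.4 -2.4]
delta cm now-frame [ 0.47  0.17 -0.07]  rotated-frame [ 0.47  0.17 -0.07]  twist [-0.09  0.06  0.03]
```

```bash
python3 -m inch '[{"fingers":-1,"delta_pos":[0.3,0.1,0],"twist":[0,0,0]},{"fingers":-1,"delta_pos":[0.15,0,0],"twist":[0,0,0]},{"fingers":-1,"delta_pos":[0,0,0],"twist":[0,0,0]},{"fingers":-1,"delta_pos":[0,0,0],"twist":[0,0,0]}]'; python3 go.py .5117 -.0264 .0345 14.2
```

```text
time: 49.75
tool_pos: [0.5124, -0.0269, 0.0348]
tool_rot: [0.702, -0.087, 0.702, 0.087]
contact_force: [-1.8, 0.4, 4.8]
gripper_width: 0.519
t 49.75 p [ 0.5124 -0.0269  0.0348] psi 14.1 grip 0.519 F [-1.8  0.4  4.8]
delta cm now-frame [ 0.03  0.07 -0.05]  rotated-frame [ 0.03  0.07 -0.05]  twist [-0.1   0.03  0.02]
```

Touching down (+5 N). Release, rise and look.

```bash
python3 -m inch '[{"fingers":0.3,"delta_pos":[0,0,0],"twist":[0,0,0]},{"fingers":0.3,"delta_pos":[0,0,0],"twist":[0,0,0]},{"fingers":1,"delta_pos":[0,0,0],"twist":[0,0,0]},{"fingers":1,"delta_pos":[0,0,0],"twist":[0,0,0]},{"fingers":1,"delta_pos":[-3,0,0],"twist":[0,0,0]}]'; python3 -m inch '[{"fingers":1,"delta_pos":[-4,0,0],"twist":[0,0,0]},{"fingers":1,"delta_pos":[-4,0,0],"twist":[0,0,0]},{"fingers":1,"delta_pos":[0,0,0],"twist":[0,0,0]}]';python3 go.py .533 .21 .145 14.2; python3 - <<'E'
from h import *
g=grab('wrist');cv2.imwrite('pics/w21.png',g['pixels'])
from m1 import mask
p=pts(g);H=cv2.cvtColor(g['pixels'],cv2.COLOR_BGR2HSV)
t=mask(H,'yellow')&(p[...,2]>.105)&(p[...,2]<.12);q=p[t];print(len(q),((q.min(0)+q.max(0))/2).round(4),np.median(q,0).round(4))
E
```

```text
time: 50.38
tool_pos: [0.5095, -0.0264, 0.0616]
tool_rot: [0.7, -0.086, 0.704, 0.087]
contact_force: [0.8, -0.2, 0.1]
gripper_width: 1.001
time: 50.75
tool_pos: [0.5148, -0.0274, 0.1485]
tool_rot: [0.705, -0.088, 0.699, 0.086]
contact_force: [0.4, 0.1, 0.3]
gripper_width: 0.998
t 50.75 p [ 0.5148 -0.0274  0.1485] psi 14.1 grip 0.998 F [0.4 0.1 0.3]
delta cm now-frame [ 0.33 22.58  7.55]  rotated-frame [ 0.35 22.56  7.59]  twist [-0.1   0.43  0.21]
1968 [ 0.5107 -0.0266  0.109 ] [ 0.5105 -0.0263  0.1108]
```

View pics/w21.png

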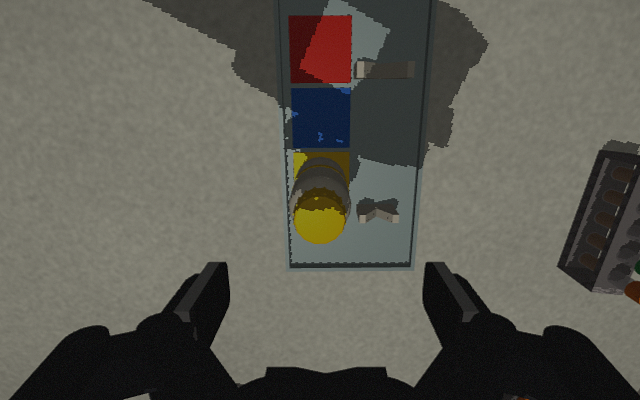

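Yellow stands upright, with its cap at (.5107,-.0266) over the plate centre (.5114,-.0264). Blue next.

```bash
python3 -m inch '[{"fingers":1,"delta_pos":[0,4.5,1.5],"twist":[0,0,0]},{"fingers":1,"delta_pos":[0,4.5,1.5],"twist":[0,0,0]},{"fingers":1,"delta_pos":[0,4.5,1.5],"twist":[0,0,0]},{"fingers":1,"delta_pos":[0,4.5,1.5],"twist":[0,0,0]},{"fingers":1,"delta_pos":[0,4.5,1.5],"twist":[0,0,0]}]'; python3 -m inch '[{"fingers":1,"delta_pos":[0,0,0],"twist":[-9.8,0,0]},{"fingers":1,"delta_pos":[0,0,0],"twist":[-9.8,0,0]},{"fingers":1,"delta_pos":[0,0,0],"twist":[-9.8,0,0]},{"fingers":1,"delta_pos":[0,0,0],"twist":[-9.8,0,0]},{"fingers":1,"delta_pos":[0,0,0],"twist":[-9.8,0,0]}]'; python3 -m inch '[{"fingers":1,"delta_pos":[0,0,0],"twist":[-9.8,0,0]},{"fingers":1,"delta_pos":[0,0,0],"twist":[-9.6,0,0]},{"fingers":1,"delta_pos":[0,0,0],"twist":[0,0,0]},{"fingers":1,"delta_pos":[0,0,0],"twist":[0,0,0]}]';python3 go.py .5406 .3194 .14 82.5
```

```text
time: 51.42
tool_pos: [0.5286, 0.2109, 0.1417]
tool_rot: [0.701, -0.087, 0.703, 0.087]
contact_force: [0.2, 0.5, 0.2]
gripper_width: 1.003
time: 52.05
tool_pos: [0.5286, 0.2094, 0.1415]
tool_rot: [0.6, -0.371, 0.603, 0.372]
contact_force: [0.0, -0.6, 0.2]
gripper_width: 1.001
time: 52.55
tool_pos: [0.5293, 0.2095, 0.1429]
tool_rot: [0.532, -0.465, 0.533, 0.466]
contact_force: [1.0, 0.5, -0.1]
gripper_width: 0.997
t 52.55 p [0.5293 0.2095 0.1429] psi 82.37 grip 0.997 F [ 1.   0.5 -0.1]
delta cm now-frame [ 0.28  0.34 11.04]  rotated-frame [ 0.29  0.32 11.04]  twist [-0.13 -0.04 -0.1 ]
```

```bash
python3 -m inch '[{"fingers":1,"delta_pos":[0,0.1,3.7],"twist":[0,0,0]},{"fingers":1,"delta_pos":[0,0.1,3.7],"twist":[0,0,0]},{"fingers":1,"delta_pos":[0,0.1,3.7],"twist":[0,0,0]},{"fingers":1,"delta_pos":[0,0,0],"twist":[0,0,0]},{"fingers":1,"delta_pos":[0,0,0],"twist":[0,0,0]}]'; python3 go.py .5406 .3194 .032 82.5;  python3 - <<'E'
from h import *
g=grab('wrist');cv2.imwrite('pics/w22.png',g['pixels'])
from m1 import mask
p=pts(g);H=cv2.cvtColor(g['pixels'],cv2.COLOR_BGR2HSV)
for c in('blue','red'):
    t=mask(H,c)&(p[...,2]>.102)&(p[...,2]<.12);q=p[t]
    if len(q): print(c,len(q),((q.min(0)+q.max(0))/2).round(4),np.median(q,0).round(4))
E
```

```text
time: 53.18
tool_pos: [0.5411, 0.3197, 0.1435]
tool_rot: [0.531, -0.466, 0.532, 0.466]
contact_force: [-0.7, -0.4, 0.5]
gripper_width: 1.006
t 53.17 p [0.5411 0.3197 0.1435] psi 82.46 grip 1.006 F [-0.7 -0.4  0.5]
delta cm now-frame [11.15  0.04 -0.02]  rotated-frame [11.15  0.05 -0.03]  twist [-0.04 -0.05 -0.04]
blue 2132 [0.5399 0.3185 0.1065] [0.5386 0.3184 0.1087]
red 1768 [0.6011 0.3128 0.1062] [0.5988 0.313  0.1086]
```

View pics/w22.png

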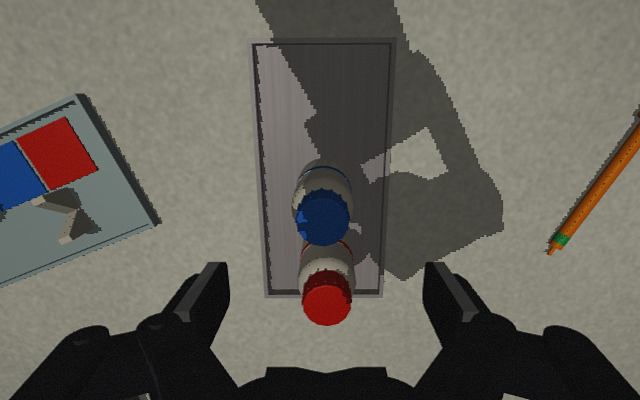

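Blue cap at (322,217), centred between the fingers. Descending and gripping.

```bash
python3 -m inch '[{"fingers":1,"delta_pos":[3,0.1,0],"twist":[0,0,0]},{"fingers":1,"delta_pos":[3,0,0],"twist":[0,0,0]},{"fingers":1,"delta_pos":[3,0,0],"twist":[0,0,0]},{"fingers":1,"delta_pos":[2.1,0,0],"twist":[0,0,0]},{"fingers":1,"delta_pos":[0,0,0],"twist":[0,0,0]}]'; python3 -m inch '[{"fingers":1,"delta_pos":[0,0,0],"twist":[0,0,0]},{"fingers":-1,"delta_pos":[0,0,0],"twist":[0,0,0]},{"fingers":-1,"delta_pos":[0,0,0],"twist":[0,0,0]},{"fingers":-1,"delta_pos":[0,0,0],"twist":[0,0,0]},{"fingers":-1,"delta_pos":[0,0,0],"twist":[0,0,0]}]';python3 go.py .5406 .3194 .032 82.5; python3 -m inch '[{"fingers":-1,"delta_pos":[0,0,0],"twist":[0,0,0]},{"fingers":-1,"delta_pos":[-1,0,0],"twist":[0,0,0]},{"fingers":-1,"delta_pos":[-2.5,0,0],"twist":[0,0,0]},{"fingers":-1,"delta_pos":[-3,0,0],"twist":[0,0,0]},{"fingers":-1,"delta_pos":[0,0,0],"twist":[0,0,0]}]'; python3 go.py .5406 .205 .095 82.5
```

```text
time: 53.85
tool_pos: [0.5391, 0.3189, 0.031]
tool_rot: [0.53, -0.466, 0.533, 0.466]
contact_force: [0.9, -0.3, 0.6]
gripper_width: 0.999
time: 54.48
tool_pos: [0.5413, 0.3202, 0.0345]
tool_rot: [0.532, -0.467, 0.531, 0.466]
contact_force: [-1.3, -2.3, 6.4]
gripper_width: 0.522
t 54.48 p [0.5413 0.3202 0.0345] psi 82.5 grip 0.522 F [-1.3 -2.3  6.4]
delta cm now-frame [ 0.25  0.06 -0.08]  rotated-frame [ 0.25  0.06 -0.08]  twist [0.   0.   0.09]
time: 55.1
tool_pos: [0.5422, 0.3213, 0.1011]
tool_rot: [0.534, -0.467, 0.53, 0.466]
contact_force: [0.5, 0.8, -2.3]
gripper_width: 0.517
t 55.1 p [0.5422 0.3213 0.1011] psi 82.51 grip 0.517 F [ 0.5  0.8 -2.3]
delta cm now-frame [  0.57  -1.35 -11.55]  rotated-frame [  0.61  -1.36 -11.55]  twist [0.01 0.19 0.28]
```

```bash
python3 -m inch '[{"fingers":-1,"delta_pos":[0,0,-3.8],"twist":[0,0,0]},{"fingers":-1,"delta_pos":[0,0,-3.8],"twist":[0,0,0]},{"fingers":-1,"delta_pos":[0,0,-3.8],"twist":[0,0,0]},{"fingers":-1,"delta_pos":[0,0,0],"twist":[8,0,0]},{"fingers":-1,"delta_pos":[0,0,0],"twist":[10,0,0]}]'; python3 -m inch '[{"fingers":-1,"delta_pos":[0,0,0],"twist":[10,0,0]},{"fingers":-1,"delta_pos":[0,0,0],"twist":[10,0,0]},{"fingers":-1,"delta_pos":[0,0,0],"twist":[10,0,0]},{"fingers":-1,"delta_pos":[0,0,0],"twist":[10,0,0]},{"fingers":-1,"delta_pos":[0,0,0],"twist":[10,0,0]}]'; python3 -m inch '[{"fingers":-1,"delta_pos":[0,0,0],"twist":[0.3,0,0]},{"fingers":-1,"delta_pos":[0,0,0],"twist":[0,0,0]}]'; python3 go.py .4983 .0275 .085 14.2
```

```text
time: 55.72
tool_pos: [0.5243, 0.2064, 0.0959]
tool_rot: [0.598, -0.375, 0.6, 0.376]
contact_force: [0.0, 0.8, -1.7]
gripper_width: 0.524
time: 56.35
tool_pos: [0.5242, 0.207, 0.0958]
tool_rot: [0.701, -0.087, 0.703, 0.087]
contact_force: [0.9, -0.6, -1.8]
gripper_width: 0.522
time: 56.6
tool_pos: [0.5249, 0.2071, 0.097]
tool_rot: [0.701, -0.088, 0.702, 0.088]
contact_force: [-0.1, 1.0, -2.7]
gripper_width: 0.523
t 56.6 p [0.5249 0.2071 0.097 ] psi 14.34 grip 0.523 F [-0.1  1.  -2.7]
delta cm now-frame [  1.21 -16.74  -7.02]  rotated-frame [  1.2  -16.76  -6.98]  twist [ 0.14 -0.09 -0.01]
```

```bash
python3 -m inch '[{"fingers":-1,"delta_pos":[0,-4.2,-1.8],"twist":[0.2,0,0]},{"fingers":-1,"delta_pos":[0,-4.2,-1.8],"twist":[0,0,0]},{"fingers":-1,"delta_pos":[0,-4.2,-1.8],"twist":[0,0,0]},{"fingers":-1,"delta_pos":[0,-4.1,-1.6],"twist":[0,0,0]},{"fingers":-1,"delta_pos":[1.2,0,0],"twist":[0,0,0]}]'; python3 -m inch '[{"fingers":-1,"delta_pos":[0,0,0],"twist":[0,0,0]},{"fingers":-1,"delta_pos":[0,0,0],"twist":[0,0,0]}]'; python3 go.py .4983 .0275 .0365 14.2;python3 - <<'E'
from h import *
g=grab('side');cv2.imwrite('pics/s23.png',cv2.resize(g['pixels'][150:310,220:400],None,fx=4.4,fy=3.7))
E
```

```text
time: 57.22
tool_pos: [0.4989, 0.0259, 0.0868]
tool_rot: [0.703, -0.086, 0.701, 0.085]
contact_force: [0.2, 0.1, -1.9]
gripper_width: 0.523
time: 57.48
tool_pos: [0.4981, 0.0291, 0.0858]
tool_rot: [0.702, -0.087, 0.702, 0.087]
contact_force: [0.5, 0.4, -1.3]
gripper_width: 0.515
t 57.48 p [0.4981 0.0291 0.0858] psi 14.1 grip 0.515 F [ 0.5  0.4 -1.3]
delta cm now-frame [ 4.93 -0.16 -0.02]  rotated-frame [ 4.93 -0.16 -0.02]  twist [-0.1  -0.03 -0.03]
```

View pics/s23.png

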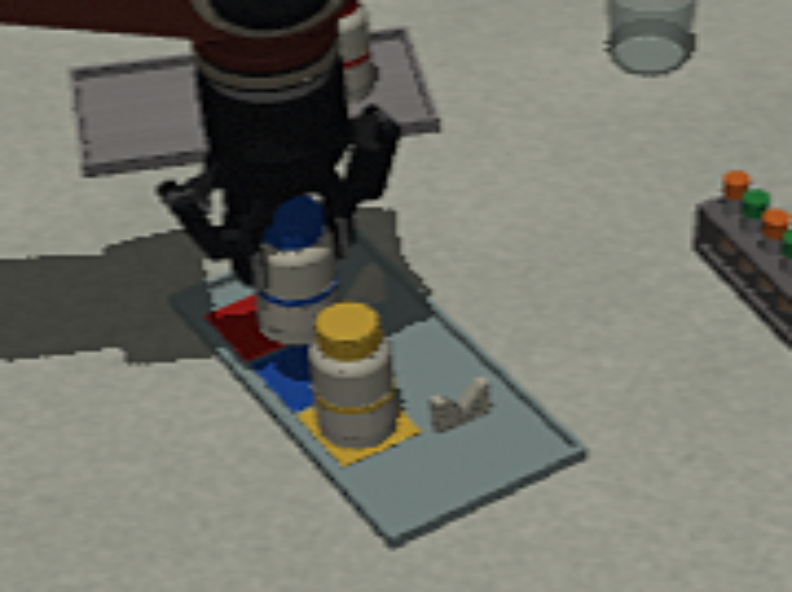

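Yellow is upright on its plate, and blue hangs upright over the blue plate. Lowering.

```bash
python3 -m inch '[{"fingers":-1,"delta_pos":[2,-0.1,0],"twist":[0,0,0]},{"fingers":-1,"delta_pos":[1.7,0,0],"twist":[0,0,0]},{"fingers":-1,"delta_pos":[0.7,0,0],"twist":[0,0,0]},{"fingers":-1,"delta_pos":[0,0,0],"twist":[0,0,0]},{"fingers":-1,"delta_pos":[0,0,0],"twist":[0,0,0]}]'; python3 go.py .4983 .0275 .0365 14.2
```

```text
time: 58.15
tool_pos: [0.499, 0.0273, 0.0427]
tool_rot: [0.702, -0.086, 0.701, 0.086]
contact_force: [0.3, 0.7, -2.3]
gripper_width: 0.521
t 58.15 p [0.499  0.0273 0.0427] psi 14.01 grip 0.521 F [ 0.3  0.7 -2.3]
delta cm now-frame [ 0.62  0.04 -0.06]  rotated-frame [ 0.62  0.04 -0.06]  twist [-0.19  0.06  0.02]
```

```bash
python3 -m inch '[{"fingers":-1,"delta_pos":[0.4,0.05,0],"twist":[0,0,0]},{"fingers":-1,"delta_pos":[0.2,0,0],"twist":[0,0,0]},{"fingers":-1,"delta_pos":[0,0,0],"twist":[0,0,0]},{"fingers":-1,"delta_pos":[0,0,0],"twist":[0,0,0]}]'; python3 go.py .4983 .0275 .0365 14.2
```

```text
time: 58.65
tool_pos: [0.4985, 0.0277, 0.0365]
tool_rot: [0.702, -0.086, 0.702, 0.086]
contact_force: [-1.4, -0.0, 1.9]
gripper_width: 0.52
t 58.65 p [0.4985 0.0277 0.0365] psi 14.0 grip 0.52 F [-1.4 -0.   1.9]
delta cm now-frame [-0.   -0.01 -0.02]  rotated-frame [-0.   -0.01 -0.02]  twist [-0.2   0.01  0.01]
```

```bash
python3 -m inch '[{"fingers":0.3,"delta_pos":[0,0,0],"twist":[0,0,0]},{"fingers":0.3,"delta_pos":[0,0,0],"twist":[0,0,0]},{"fingers":1,"delta_pos":[0,0,0],"twist":[0,0,0]},{"fingers":1,"delta_pos":[0,0,0],"twist":[0,0,0]},{"fingers":1,"delta_pos":[-3,0,0],"twist":[0,0,0]}]'; python3 -m inch '[{"fingers":1,"delta_pos":[-4,0,0],"twist":[0,0,0]},{"fingers":1,"delta_pos":[-4,0,0],"twist":[0,0,0]},{"fingers":1,"delta_pos":[0,0,0],"twist":[0,0,0]}]';python3 go.py .587 .2 .145 14.2; python3 - <<'E'
from h import *
g=grab('wrist')
from m1 import mask
p=pts(g);H=cv2.cvtColor(g['pixels'],cv2.COLOR_BGR2HSV)
for c in('blue','yellow'):
  t=mask(H,c)&(p[...,2]>.105)&(p[...,2]<.12);q=p[t];print(c,len(q),((q.min(0)+q.max(0))/2).round(4),np.median(q,0).round(4))
E
```

```text
time: 59.28
tool_pos: [0.4959, 0.0279, 0.0637]
tool_rot: [0.7, -0.086, 0.704, 0.087]
contact_force: [-0.2, -0.7, 0.1]
gripper_width: 1.003
time: 59.65
tool_pos: [0.5011, 0.0275, 0.1505]
tool_rot: [0.705, -0.087, 0.699, 0.086]
contact_force: [0.4, -0.3, 0.6]
gripper_width: 1.001
t 59.65 p [0.5011 0.0275 0.1505] psi 14.0 grip 1.001 F [ 0.4 -0.3  0.6]
delta cm now-frame [ 0.61 14.66 12.5 ]  rotated-frame [ 0.55 14.62 12.56]  twist [-0.2   0.45  0.16]
blue 2039 [0.4954 0.0285 0.1091] [0.4949 0.0294 0.1107]
yellow 1633 [ 0.5107 -0.0265  0.1092] [ 0.5102 -0.0254  0.1108]
```

Blue's cap is at (.4954,.0285) against the plate centre (.4977,.0276), so it is within about 2.5 mm. Red next.

```bash
python3 -m inch '[{"fingers":1,"delta_pos":[0,3.7,3.1],"twist":[0,0,0]},{"fingers":1,"delta_pos":[0,3.7,3.1],"twist":[0,0,0]},{"fingers":1,"delta_pos":[0,3.7,3.1],"twist":[0,0,0]},{"fingers":1,"delta_pos":[0,3.5,3.1],"twist":[0,0,0]},{"fingers":1,"delta_pos":[0,0,0],"twist":[-9.8,0,0]}]'; python3 -m inch '[{"fingers":1,"delta_pos":[0,0,0],"twist":[-9.8,0,0]},{"fingers":1,"delta_pos":[0,0,0],"twist":[-9.8,0,0]},{"fingers":1,"delta_pos":[0,0,0],"twist":[-9.8,0,0]},{"fingers":1,"delta_pos":[0,0,0],"twist":[-9.8,0,0]},{"fingers":1,"delta_pos":[0,0,0],"twist":[-9.8,0,0]}]'; python3 -m inch '[{"fingers":1,"delta_pos":[0,0,0],"twist":[-9.7,0,0]},{"fingers":1,"delta_pos":[0,0,0],"twist":[0,0,0]},{"fingers":1,"delta_pos":[0,0,0],"twist":[0,0,0]}]';python3 go.py .6015 .312 .14 82.5
```

```text
time: 60.32
tool_pos: [0.5828, 0.2017, 0.1433]
tool_rot: [0.69, -0.148, 0.693, 0.149]
contact_force: [0.7, -0.3, -0.2]
gripper_width: 0.998
time: 60.95
tool_pos: [0.582, 0.1991, 0.1434]
tool_rot: [0.567, -0.421, 0.569, 0.422]
contact_force: [-0.4, -0.3, 0.2]
gripper_width: 1.0
time: 61.32
tool_pos: [0.5827, 0.1992, 0.1448]
tool_rot: [0.532, -0.465, 0.533, 0.466]
contact_force: [0.2, 0.3, 0.4]
gripper_width: 1.003
t 61.33 p [0.5827 0.1992 0.1448] psi 82.36 grip 1.003 F [0.2 0.3 0.4]
delta cm now-frame [ 0.47 -0.37 11.43]  rotated-frame [ 0.48 -0.39 11.42]  twist [-0.14 -0.04 -0.11]
```

```bash
python3 -m inch '[{"fingers":1,"delta_pos":[0,-0.1,3.8],"twist":[0,0,0]},{"fingers":1,"delta_pos":[0,-0.1,3.8],"twist":[0,0,0]},{"fingers":1,"delta_pos":[0,-0.1,3.8],"twist":[0,0,0]},{"fingers":1,"delta_pos":[0,0,0],"twist":[0,0,0]},{"fingers":1,"delta_pos":[0,0,0],"twist":[0,0,0]}]'; python3 go.py .6015 .312 .032 82.5;  python3 - <<'E'
from h import *
g=grab('wrist');cv2.imwrite('pics/w24.png',g['pixels'])
from m1 import mask
p=pts(g);H=cv2.cvtColor(g['pixels'],cv2.COLOR_BGR2HSV)
for c in('red',):
    t=mask(H,c)&(p[...,2]>.102)&(p[...,2]<.12);q=p[t]
    if len(q): print(c,len(q),((q.min(0)+q.max(0))/2).round(4),np.median(q,0).round(4))
E
```

```text
time: 61.95
tool_pos: [0.6009, 0.3116, 0.1455]
tool_rot: [0.531, -0.466, 0.532, 0.466]
contact_force: [-0.2, -0.1, -0.2]
gripper_width: 1.003
t 61.95 p [0.6009 0.3116 0.1455] psi 82.46 grip 1.003 F [-0.2 -0.1 -0.2]
delta cm now-frame [11.35 -0.06  0.06]  rotated-frame [11.35 -0.06  0.05]  twist [-0.04 -0.05 -0.04]
red 2094 [0.6011 0.3132 0.1064] [0.5999 0.313  0.1087]
```

View pics/w24.png

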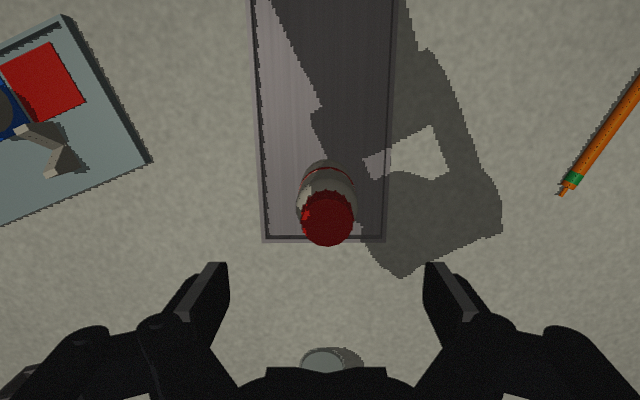

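Red cap at (327,218), centred. Gripping.

```bash
python3 -m inch '[{"fingers":1,"delta_pos":[3,0,0.1],"twist":[0,0,0]},{"fingers":1,"delta_pos":[3,0,0],"twist":[0,0,0]},{"fingers":1,"delta_pos":[3,0,0],"twist":[0,0,0]},{"fingers":1,"delta_pos":[2.3,0,0],"twist":[0,0,0]},{"fingers":1,"delta_pos":[0,0,0],"twist":[0,0,0]}]'; python3 -m inch '[{"fingers":1,"delta_pos":[0,0,0],"twist":[0,0,0]},{"fingers":-1,"delta_pos":[0,0,0],"twist":[0,0,0]},{"fingers":-1,"delta_pos":[0,0,0],"twist":[0,0,0]},{"fingers":-1,"delta_pos":[0,0,0],"twist":[0,0,0]},{"fingers":-1,"delta_pos":[0,0,0],"twist":[0,0,0]}]';python3 go.py .6015 .312 .032 82.5; python3 -m inch '[{"fingers":-1,"delta_pos":[0,0,0],"twist":[0,0,0]},{"fingers":-1,"delta_pos":[-1,0,0],"twist":[0,0,0]},{"fingers":-1,"delta_pos":[-2.5,0,0],"twist":[0,0,0]},{"fingers":-1,"delta_pos":[-3,0,0],"twist":[0,0,0]},{"fingers":-1,"delta_pos":[0,0,0],"twist":[0,0,0]}]'; python3 go.py .58 .205 .095 82.5
```

```text
time: 62.62
tool_pos: [0.5996, 0.3116, 0.0305]
tool_rot: [0.53, -0.465, 0.533, 0.467]
contact_force: [0.4, 1.1, 0.5]
gripper_width: 1.0
time: 63.25
tool_pos: [0.6021, 0.3131, 0.0345]
tool_rot: [0.532, -0.467, 0.531, 0.466]
contact_force: [-0.3, -2.2, 5.3]
gripper_width: 0.519
t 63.25 p [0.6021 0.3131 0.0345] psi 82.5 grip 0.519 F [-0.3 -2.2  5.3]
delta cm now-frame [ 0.25  0.05 -0.12]  rotated-frame [ 0.25  0.05 -0.12]  twist [0.   0.03 0.1 ]
time: 63.88
tool_pos: [0.6031, 0.3139, 0.1011]
tool_rot: [0.534, -0.467, 0.53, 0.466]
contact_force: [0.2, -0.4, -1.8]
gripper_width: 0.517
t 63.88 p [0.6031 0.3139 0.1011] psi 82.51 grip 0.517 F [ 0.2 -0.4 -1.8]
delta cm now-frame [  0.58   0.87 -11.1 ]  rotated-frame [  0.61   0.87 -11.1 ]  twist [0.01 0.17 0.28]
```

```bash
python3 -m inch '[{"fingers":-1,"delta_pos":[0,0.3,-3.3],"twist":[0,0,0]},{"fingers":-1,"delta_pos":[0,0.3,-3.3],"twist":[0,0,0]},{"fingers":-1,"delta_pos":[0,0.3,-3.3],"twist":[0,0,0]},{"fingers":-1,"delta_pos":[0,0,0],"twist":[8,0,0]},{"fingers":-1,"delta_pos":[0,0,0],"twist":[10,0,0]}]'; python3 -m inch '[{"fingers":-1,"delta_pos":[0,0,0],"twist":[10,0,0]},{"fingers":-1,"delta_pos":[0,0,0],"twist":[10,0,0]},{"fingers":-1,"delta_pos":[0,0,0],"twist":[10,0,0]},{"fingers":-1,"delta_pos":[0,0,0],"twist":[10,0,0]},{"fingers":-1,"delta_pos":[0,0,0],"twist":[10,0,0]}]'; python3 -m inch '[{"fingers":-1,"delta_pos":[0,0,0],"twist":[0.3,0,0]},{"fingers":-1,"delta_pos":[0,0,0],"twist":[0,0,0]}]'; python3 go.py .4852 .0815 .085 14.2
```

```text
time: 64.5
tool_pos: [0.5781, 0.2152, 0.0958]
tool_rot: [0.598, -0.375, 0.6, 0.376]
contact_force: [0.6, 0.6, -1.6]
gripper_width: 0.518
time: 65.12
tool_pos: [0.5781, 0.2158, 0.0957]
tool_rot: [0.701, -0.087, 0.703, 0.087]
contact_force: [0.8, 0.1, -1.9]
gripper_width: 0.519
time: 65.38
tool_pos: [0.5788, 0.2159, 0.0969]
tool_rot: [0.701, -0.088, 0.702, 0.088]
contact_force: [0.1, 0.3, -1.4]
gripper_width: 0.523
t 65.38 p [0.5788 0.2159 0.0969] psi 14.34 grip 0.523 F [ 0.1  0.3 -1.4]
delta cm now-frame [  1.21 -10.71 -12.39]  rotated-frame [  1.19 -10.74 -12.37]  twist [ 0.14 -0.1  -0.01]
```

```bash
python3 -m inch '[{"fingers":-1,"delta_pos":[0,-2.7,-3.1],"twist":[0.2,0,0]},{"fingers":-1,"delta_pos":[0,-2.7,-3.1],"twist":[0,0,0]},{"fingers":-1,"delta_pos":[0,-2.7,-3.1],"twist":[0,0,0]},{"fingers":-1,"delta_pos":[0,-2.6,-3],"twist":[0,0,0]},{"fingers":-1,"delta_pos":[1.2,0,0],"twist":[0,0,0]}]'; python3 -m inch '[{"fingers":-1,"delta_pos":[0,0,0],"twist":[0,0,0]},{"fingers":-1,"delta_pos":[0,0,0],"twist":[0,0,0]},{"fingers":-1,"delta_pos":[0,0,0],"twist":[0,0,0]}]'; python3 go.py .486 .0815 .0365 14.2
```

```text
time: 66.0
tool_pos: [0.4857, 0.081, 0.0864]
tool_rot: [0.703, -0.086, 0.701, 0.086]
contact_force: [-0.3, 0.1, -2.2]
gripper_width: 0.519
time: 66.38
tool_pos: [0.4867, 0.0829, 0.0864]
tool_rot: [0.702, -0.087, 0.702, 0.087]
contact_force: [-0.5, 0.0, -1.8]
gripper_width: 0.521
t 66.38 p [0.4867 0.0829 0.0864] psi 14.07 grip 0.521 F [-0.5  0.  -1.8]
delta cm now-frame [ 4.99 -0.12 -0.11]  rotated-frame [ 4.99 -0.12 -0.1 ]  twist [-0.13  0.03  0.  ]
```

```bash
python3 -m inch '[{"fingers":-1,"delta_pos":[2,-0.1,-0.1],"twist":[0,0,0]},{"fingers":-1,"delta_pos":[1.7,0,0],"twist":[0,0,0]},{"fingers":-1,"delta_pos":[0.7,0,0],"twist":[0,0,0]},{"fingers":-1,"delta_pos":[0,0,0],"twist":[0,0,0]},{"fingers":-1,"delta_pos":[0,0,0],"twist":[0,0,0]}]'; python3 go.py .486 .0815 .0365 14.2; python3 -m inch '[{"fingers":-1,"delta_pos":[0.4,0,0],"twist":[0,0,0]},{"fingers":-1,"delta_pos":[0,0,0],"twist":[0,0,0]},{"fingers":-1,"delta_pos":[0,0,0],"twist":[0,0,0]}]'; python3 go.py .486 .0815 .0365 14.2
```

```text
time: 67.0
tool_pos: [0.486, 0.0812, 0.0427]
tool_rot: [0.702, -0.086, 0.701, 0.086]
contact_force: [1.1, -0.7, -1.9]
gripper_width: 0.519
t 67.0 p [0.486  0.0812 0.0427] psi 14.0 grip 0.519 F [ 1.1 -0.7 -1.9]
delta cm now-frame [0.62 0.03 0.01]  rotated-frame [0.62 0.03 0.01]  twist [-0.2   0.06  0.01]
time: 67.38
tool_pos: [0.4854, 0.0811, 0.0382]
tool_rot: [0.702, -0.086, 0.702, 0.086]
contact_force: [0.2, -0.1, -2.3]
gripper_width: 0.519
t 67.38 p [0.4854 0.0811 0.0382] psi 14.0 grip 0.519 F [ 0.2 -0.1 -2.3]
delta cm now-frame [0.17 0.02 0.06]  rotated-frame [0.17 0.02 0.06]  twist [-0.2   0.01  0.  ]
```

```bash
python3 -m inch '[{"fingers":-1,"delta_pos":[0.2,0,0],"twist":[0,0,0]},{"fingers":-1,"delta_pos":[0,0,0],"twist":[0,0,0]},{"fingers":-1,"delta_pos":[0,0,0],"twist":[0,0,0]}]'; python3 go.py .486 .0815 .0365 14.2
```

```text
time: 67.75
tool_pos: [0.4857, 0.0812, 0.0366]
tool_rot: [0.702, -0.086, 0.702, 0.086]
contact_force: [-1.5, -0.7, 2.7]
gripper_width: 0.52
t 67.75 p [0.4857 0.0812 0.0366] psi 14.0 grip 0.52 F [-1.5 -0.7  2.7]
delta cm now-frame [0.01 0.03 0.03]  rotated-frame [0.01 0.03 0.03]  twist [-0.2   0.04  0.01]
```

Touchdown. Release, retreat and check everything.

```bash
python3 -m inch '[{"fingers":0.3,"delta_pos":[0,0,0],"twist":[0,0,0]},{"fingers":0.3,"delta_pos":[0,0,0],"twist":[0,0,0]},{"fingers":1,"delta_pos":[0,0,0],"twist":[0,0,0]},{"fingers":1,"delta_pos":[0,0,0],"twist":[0,0,0]},{"fingers":1,"delta_pos":[-3,0,0],"twist":[0,0,0]}]'; python3 -m inch '[{"fingers":1,"delta_pos":[-4,0,0],"twist":[0,0,0]},{"fingers":1,"delta_pos":[-4,0,0],"twist":[0,0,0]},{"fingers":1,"delta_pos":[-4,0,0],"twist":[0,0,0]},{"fingers":1,"delta_pos":[0,0,0],"twist":[0,0,0]},{"fingers":1,"delta_pos":[0,0,0],"twist":[0,0,0]}]'; python3 - <<'E'
from h import *
g=grab('wrist');f=grab('side');c=grab('scene');cv2.imwrite('pics/w25.png',g['pixels']);cv2.imwrite('pics/s25.png',cv2.resize(f['pixels'][150:400,200:460],None,fx=3,fy=2.4))
from m1 import mask
p=pts(g);H=cv2.cvtColor(g['pixels'],cv2.COLOR_BGR2HSV)
for c in('red','blue','yellow'):
  t=mask(H,c)&(p[...,2]>.105)&(p[...,2]<.12);q=p[t];print(c,len(q),((q.min(0)+q.max(0))/2).round(4),np.median(q,0).round(4))
print(manip.state()['time'])
u,v=np.meshgrid(np.arange(640),np.arange(400))
s=(u>420)&(p[...,2]>.03)&(p[...,2]<.1)&(p[...,0]>.7)
print('rack',cv2.minAreaRect(p[s][:,:2].astype(np.float32)))
E
```

```text
time: 68.38
tool_pos: [0.4829, 0.0811, 0.0637]
tool_rot: [0.7, -0.086, 0.704, 0.086]
contact_force: [-0.1, -0.4, -0.1]
gripper_width: 1.001
time: 69.0
tool_pos: [0.485, 0.0811, 0.1853]
tool_rot: [0.702, -0.086, 0.702, 0.086]
contact_force: [0.1, -0.4, -2.0]
gripper_width: 1.001
red 1545 [0.4846 0.0824 0.109 ] [0.4841 0.0829 0.1107]
blue 1315 [0.4952 0.0284 0.1089] [0.4946 0.03   0.1108]
yellow 1058 [ 0.5109 -0.0269  0.1091] [ 0.5102 -0.0256  0.1108]
69.15
rack ((0.7775359153747559, 0.023424750193953514), (0.03264962509274483, 0.08511438220739365), 7.287106513977051)
```

View pics/s25.png

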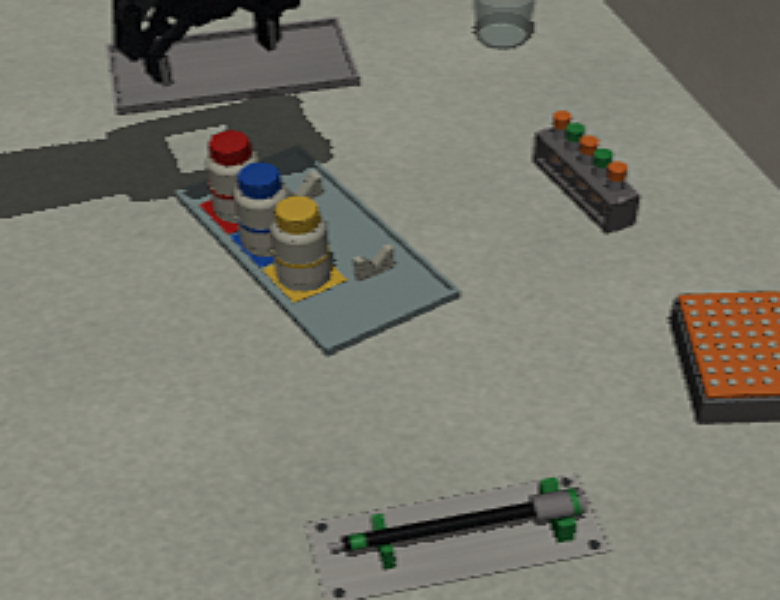

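View pics/w25.png

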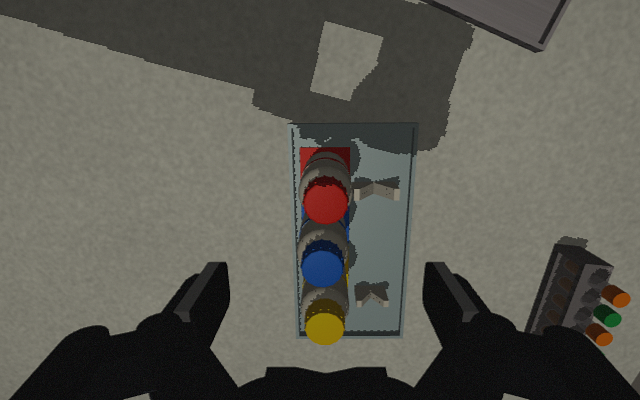

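All three bottles are upright on their matching plates, the probe lies in the green rests with its hub in the wide one, and the gripper is clear above everything. Handing in.

```bash
python3 -c "
from plant import manip
print(manip.state()['contact_force'],manip.state()['time']);print(manip.job_done())"
```

```text
[ 0.21829517 -0.05537553 -0.95137914] 69.15
the job is handed in; nothing more can be done
None
```

I stood the three bottles in the spill tray, moved the black probe level into the green V rests with its hub in the wide one, and put each bottle back on the plate matching its cap. I handed the job in at 69 s; it reports no verdict.

**Last checks:**
- **Bottles:** caps measured within about 1 mm (red), 3 mm (blue) and 1 mm (yellow) of their plate centres, with tops at the right height and all upright in the side view.
- **Probe:** checked right after release: under 1 mm off along and across the stand, parallel to it, axis about 28 mm up. The final side picture shows it still there.
- **Tube rack:** nothing came near it. Only part of it was visible at the end, so its final position is judged by eye.

**What disagreed:**
- **Finger ends:** they measured about 25 mm short of the reported TCP. The first grip on red slid up to its shoulder and cap, and the first grip on the probe closed on top of the sleeve with about 7 N. Both were redone lower, and nothing tipped.
- **Stand position:** the side and wrist cameras differed by about 4 mm. I used the wrist view, and the seated probe agreed with it.

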